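Strip a bayonet-clamped bracket off its stud

TASK

Take the clamp stack apart in order: turn the bar nut anticlockwise (seen from above) until you feel it meet its internal stop, without forcing it, lift it straight off the stud and set it in the grey tray; then lift the steel spacer off and set it in the tray too. Last, lift the bracket off the stud and set it on its plate, web upward, on the black rubber mat. Set the parts down rather than dropping them, and leave the oil bottle, the spring rack and the wrench where they are.

Things in the scene. Friction and masses are not known exactly. Their poses are not given: they have to be found in the camera images.
- fixture: Fixed dark block 140 x 130 x 60 mm (x, y, z), origin at the centre of its underside. From its top's middle a 22 mm stud rises 62 mm (to 122 mm above the bench). A cross pin 8 mm thick, 106 to 114 mm above the bench, sticks out 4 mm on two opposite sides; hidden in the nut, its direction varies and is not given. On the stud from the bottom: bracket, spacer, nut; all pass over the pin.
- nut_hub (a point): Centre of the closed round hub of the loose dark steel bar nut (about 0.3 kg): 48 mm diameter, 34 mm high, on the stud's axis, standing on the spacer, this point 113 mm above the bench at the start and 17 mm above the nut's underside. The hub can be gripped from above between its two arms to lift the nut.
- nut_bar (a point): Middle of the same nut's bar, on its axis, 21 mm above its underside: two level arms, 12 mm wide, 14 mm high, stick out of the hub along this point's +x and -x, to 55 mm from the axis, and can be pushed round (slight friction). A bayonet inside holds the nut down until it is turned anticlockwise from above by 50 to 118 degrees (varies, not given) to a hard stop; there it lifts off, clear after 26 mm. Over 40 N on an arm at the stop is too hard.
- spacer_mid (a point): Loose plain steel ring, 56 mm outside diameter, 38 mm bore, 26 mm high, 0.22 kg; this point is its centre, half-way up, 83 mm above the bench at the start, around the stud. It must rise 52 mm to clear the stud.
- bracket_mid (a point): Loose aluminium angle bracket, 0.25 kg, on the block around the stud; this point is the centre of its flat plate (120 along x, 70 along y, 10 mm thick), 65 mm above the bench at the start. The 42 mm hole for the stud is 20 mm from here towards its +x. At the -x end an upright web stands on the plate. It must rise 62 mm to clear the stud; off-centre it catches the pin.
- bracket_web (a point): Centre of the bracket's upright web, to grip from above: 10 mm thick (along the bracket's x), 70 mm wide, rising 35 mm above the plate's top; 55 mm from the plate's centre towards -x and 22.5 mm above it.
- tray: Fixed open grey tray, outside 250 x 170 x 30 mm (x, y, z), walls and floor 5 mm thick; origin at the centre of its underside. For the nut and the spacer, side by side along its x.
- mat: Fixed black rubber mat, 200 x 180 mm (x, y), 4 mm thick; origin at the centre of its underside. For the bracket.
- oil: Bystander: yellow oil bottle, 60 mm diameter, 140 mm high; origin at its foot.
- springs: Bystander: rust-brown block 70 x 160 x 30 mm with three standing valve springs, 89 mm high in all; origin at the centre of its underside.
- wrench: Bystander: steel wrench, 190 mm long, lying flat; origin at its underside.
There are look-alikes about, which are no part of the job. Of the things that look like the part that bears bracket_mid, the middle-sized one is meant.

How it is judged:
On the way, in this order (a step that is already met when the one before it is completed fails the run):
1. the nut is in the tray while the spacer and the bracket are still on the stud (x of nut_hub in the frame of tray between -0.115 and 0.115 m and y of nut_hub in the frame of tray between -0.075 and 0.075 m and z of nut_hub in the frame of tray below 0.05 m and horizontal distance between spacer_mid and fixture below 0.012 m and z of spacer_mid in the frame of fixture below 0.092 m and horizontal distance between bracket_mid and fixture below 0.035 m and z of bracket_mid in the frame of fixture below 0.075 m), for 0.2 s.
2. the spacer is in the tray too while the bracket is still on the stud (x of nut_hub in the frame of tray between -0.115 and 0.115 m and y of nut_hub in the frame of tray between -0.075 and 0.075 m and z of nut_hub in the frame of tray below 0.05 m and x of spacer_mid in the frame of tray between -0.115 and 0.115 m and y of spacer_mid in the frame of tray between -0.075 and 0.075 m and z of spacer_mid in the frame of tray below 0.045 m and horizontal distance between bracket_mid and fixture below 0.035 m and z of bracket_mid in the frame of fixture below 0.075 m), for 0.2 s.
At the end, for the whole second after the job is handed in: The nut and the spacer rest in the tray, within its walls and not heaped above them (centres below 50 and 45 mm over its underside); the bracket rests flat on its plate (within 0.1 rad) on the mat, its plate centre at least 20 mm inside the mat's edges; all are at rest (x of nut_hub in the frame of tray between -0.115 and 0.115 m and y of nut_hub in the frame of tray between -0.075 and 0.075 m and z of nut_hub in the frame of tray below 0.05 m and x of spacer_mid in the frame of tray between -0.115 and 0.115 m and y of spacer_mid in the frame of tray between -0.075 and 0.075 m and z of spacer_mid in the frame of tray below 0.045 m and x of bracket_mid in the frame of mat between -0.08 and 0.08 m and y of bracket_mid in the frame of mat between -0.07 and 0.07 m and angle between bracket_mid's own z axis and vertical below 0.1 rad and z of bracket_mid in the frame of mat below 0.016 m and linear speed of each of nut, spacer, bracket below 0.02 m/s); the robot touches nothing.
It fails at once if the nut is forced against the stud's pin or its stop (contact force between nut and fixture above 200 N).
It fails at once if a part is dropped (falls freely faster than 0.85 m/s, about 35 mm) ((linear speed of nut above 0.85 m/s and contact force between the fingers and nut below 0.05 N) or (linear speed of spacer above 0.85 m/s and contact force between the fingers and spacer below 0.05 N) or (linear speed of bracket above 0.85 m/s and contact force between the fingers and bracket below 0.05 N)).
It fails at once if a bystander is moved more than 30 mm (distance of any of oil, springs, wrench from where it was at the start of the episode above 0.03 m).
It fails at once if the oil bottle is tipped (angle between oil's own z axis and vertical above 0.3 rad).
It also fails if it takes over 72 s, if anything falls off the work surface, if the arm or the gripper's body presses on something with over 40 N, if the wrist force passes 120 N, or if a joint passes its speed limit or range.

ROBOT

A 7-joint arm with a two-finger parallel gripper is mounted at the origin on the work surface. World frame = base frame: x ahead of the robot, y to its left, z up, the work surface at z = 0. Lengths are in m, angles in rad, forces in N, time in s.
With the tool pointing down it reaches from about 0.4 to 0.875 m from the base axis. Payload 19.3 kg.
Tool frame: the origin (TCP) lies at the very end of the fingers, on their centre line; the grasp point (between the pads) lies 19 mm behind it; y points along the fingers, x is the direction in which the jaws open and shut, and the axes are right-handed (so a half turn about y gives the same grasp; the last joint's range is limited). The gripper opens to 85 mm and grips with 20 to 120 N. Pads are 22 mm wide; open, the fingers measure 114 mm over their backs; the gripper's body (76 mm by 85 mm) begins 54 mm behind the grasp point. The pads swing forward as they close: fully open they stand 13 mm farther back than shut.
Start: joints at [1.218, 0.521, -0.036, 1.599, 0.021, 1.021, -0.113], TCP at [0.174, -0.6, 0.231] pointing down, gripper open.
Joint ranges: [-2.91, 2.91], [-0.3, 2.13], [-1.5, 1.42], [0.17, 2.43], [-1.26, 4.41], [0.16, 1.93], [-2.52, 2.52]. Speed limits (rad/s): [1.89, 1.89, 2.39, 2.39, 3.01, 3.01, 3.01].

INTERFACE

Orientations are given as [roll, pitch, yaw] about the fixed x, y, z axes, in that order (R = Rz(yaw) Ry(pitch) Rx(roll)).
In Python, from workcell import bot gives the robot as it stands. The module is installed in compiled form; this text tells all that it offers.
- The arm moves only by the shell command python3 -m crank 'ROWS' [FORCE]. ROWS is JSON, a list of rows, each an object of numbers: "hand": the closure, from 0 (fully open) to 1 (shut); "dx", "dy", "dz": the shift along the tool's x, y, z in mm; "yaw": the turn about the tool's y in rad. In form: [{"hand": .., "dx": .., "dy": .., "dz": .., "yaw": ..}, ...]. A call has 1 to 12 rows; each row is the pose to reach, as a shift and turn from the pose commanded when the call began, along the tool's axes at that moment; what a row does not reach only later rows make up. A row lasts 1/12 s, in which the tool goes at most 41.7 mm and 7.16 degrees, less where a joint would pass 70% of its speed; a pose out of reach is approached as far as the arm can. A call with a gripper value outside its range is refused whole. The fingers move at their own pace and stop on an object; FORCE is the grip in N (left out, the last holds). Time passes only in rows, so rows that repeat a pose let the fingers close. It gives the time, the measured TCP pose, the force and the opening at its end, in the units of the state.
- bot.observe(): the state, without advancing time (a new reading comes with each control period).
- bot.grab_frame(name): name is "scene" or "top"; returns the picture (480x640x3 uint8, red, green, blue); there is no depth.
- bot.camera_info(name): a dict with "fx", "fy", "cx", "cy" (pixels), "dist" ([k1, k2, p1, p2, k3] as OpenCV has them; the pictures are not rectified), "rvec" (rotation vector, rad) and "tvec" (3), from world to camera coordinates, as OpenCV has them. Camera axes: x right, y down, z forward; pixel columns grow to the right and rows downward; lengths in m; the calibration is good to about 2 mm. A picture is of the moment at which its call begins. camera_info takes no time and is no camera call.
- bot.job_done(): hands the job in, once; it reports no verdict.
The state is a dict: "clock": time; "qpos": joint angles; "qd": joint speeds; "joint_efforts": joint torques, N m; "position": TCP position; "tool_rot": TCP orientation; "force": force on the tool from outside, world axes, zero at the start; "moment": the same for the moment, N m; "grip_width": finger opening in m.
Only numpy, scipy, OpenCV 4.12 (cv2) and the standard library are available. Lean on these libraries where they do the work, as an engineer would, in place of code of your own. Each camera call takes 0.05 s, during which the arm holds its last target.

## Working session

There is one attempt and no reset: what is moved stays moved. The work goes in short steps, Python scripts to look and compute and a shell command to move; the robot and the scene stay as the last step left them, time stands still between calls to the robot, and variables do not carry over. Pictures are saved under pics/ and viewed, and the job is handed in when it is done.

```bash
mkdir -p pics
python3 - <<'E'
from workcell import bot
import cv2,numpy as np
np.set_printoptions(precision=4,suppress=True)
print(bot.observe())
for n in ("scene","top"):
    im=bot.grab_frame(n); cv2.imwrite(f"pics/{n}0.png",im[:,:,::-1]); print(n,bot.camera_info(n))
E
```

```text
{'clock': 0.0, 'qpos': array([ 1.2178,  0.522 , -0.0363,  1.6   ,  0.0212,  1.0211, -0.1128]), 'qd': array([ 0.0001, -0.002 ,  0.0006, -0.0014,  0.0001, -0.0009,  0.0018]), 'joint_efforts': array([ -0.0013, -92.7121,   1.9795, -36.9924,   0.0178,   0.0085,
        -0.    ]), 'position': array([ 0.1743, -0.5999,  0.2307]), 'tool_rot': array([-1.5709,  0.0011, -1.2881]), 'force': array([ 0.0357,  0.6542, -0.5432]), 'moment': array([-0.0581,  0.0183, -0.0311]), 'grip_width': 0.08568688596842505}
scene {'fx': 512.0219714521013, 'fy': 512.0219714521013, 'cx': 323.02928167683666, 'cy': 234.05567464756376, 'dist': array([0.0466, 0.    , 0.    , 0.    , 0.    ]), 'rvec': array([ 0.7351,  2.6805, -1.0207]), 'tvec': array([ 0.4145, -0.1528,  1.288 ])}
top {'fx': 589.3733543442235, 'fy': 589.3733543442235, 'cx': 316.3255967265899, 'cy': 235.50613199020617, 'dist': array([-0.0788,  0.    ,  0.    ,  0.    ,  0.    ]), 'rvec': array([ 2.1744, -2.1126,  0.1558]), 'tvec': array([0.011 , 0.52  , 1.4649])}
```

View pics/scene0.png

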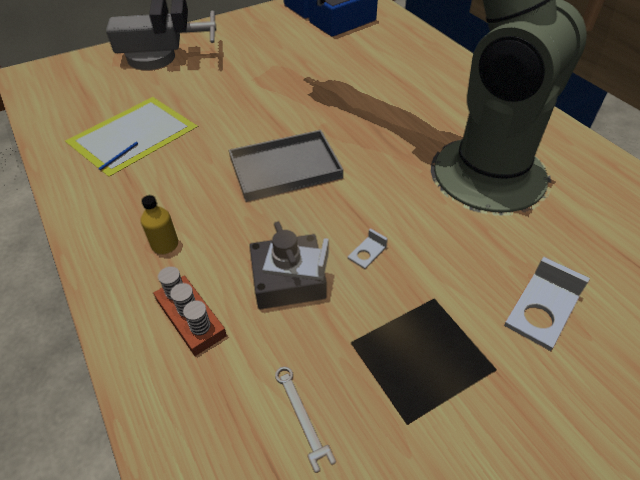

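View pics/top0.png

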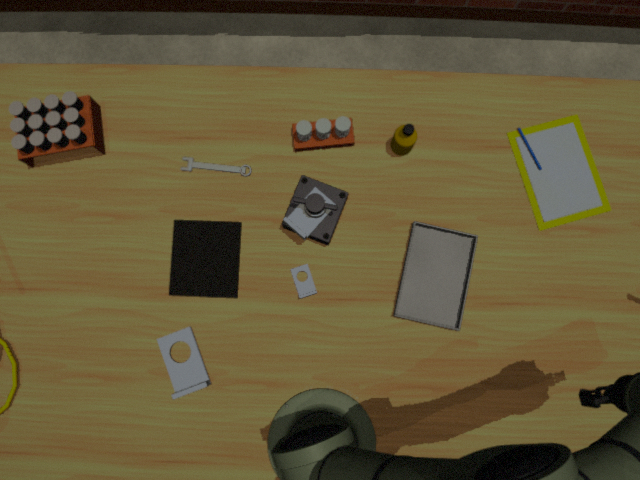

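The scene view shows the clamp stack on the dark block at (287,265), the tray at (286,165), the mat at (422,358), oil at (160,228), springs at (190,310) and the wrench at (303,420). In the top view they are at: stack (315,208), tray (435,275), mat (206,258), oil (404,139), springs (323,133), wrench (217,167).

Bracket candidates in the scene view:
- On the stud at (290,262): middle-sized.
- Small loose one at (369,248).
- Large loose one at (548,303).

The one on the stud is the middle-sized one, so I choose it. I'll check it in a close crop.

```bash
cat > h.py <<'E'
from workcell import bot
import cv2,numpy as np
np.set_printoptions(precision=4,suppress=True)
def cam(n):
    c=bot.camera_info(n); K=np.array([[c['fx'],0,c['cx']],[0,c['fy'],c['cy']],[0,0,1.]]); return K,c['dist'],c['rvec'],c['tvec']
def proj(n,P):
    K,d,r,t=cam(n); return cv2.projectPoints(np.array(P,float).reshape(-1,3),r,t,K,d)[0][:,0]
def ray(n,uv,z):
    K,d,r,t=cam(n); R=cv2.Rodrigues(r)[0]
    p=cv2.undistortPoints(np.array(uv,float).reshape(-1,1,2),K,d)[:,0]
    C=-R.T@t; D=np.c_[p,np.ones(len(p))]@R
    return C+D*((z-C[2])/D[:,2])[:,None]
def crop(n,fn,x0,y0,x1,y1,s,im=None):
    if im is None: im=bot.grab_frame(n)[:,:,::-1]
    c=cv2.resize(im[y0:y1,x0:x1],None,fx=s,fy=s,interpolation=cv2.INTER_CUBIC); c=cv2.convertScaleAbs(c,alpha=1.3,beta=15); cv2.imwrite(fn,c)
E
python3 - <<'E'
from h import *
crop("top","pics/ctop.png",270,165,360,255,6.6,cv2.imread("pics/top0.png"))
crop("scene","pics/cscene.png",230,200,350,315,5.2,cv2.imread("pics/scene0.png"))
print("tray",ray("top",[(413,222),(477,236),(458,330),(393,317)],.03))
print("mat",ray("top",[(174,220),(242,221),(239,297),(169,296)],.004))
print("springs",ray("top",[(323,133)],.03),"oil",ray("top",[(404,139)],.07),"wrench",ray("top",[(184,165),(249,171)],.005))
print("nut",ray("top",[(315,204)],.13))
E
```

```text
tray [[ 0.5631 -0.2222  0.03  ]
 [ 0.5314 -0.3884  0.03  ]
 [ 0.2902 -0.3381  0.03  ]
 [ 0.3188 -0.1732  0.03  ]]
mat [[0.5551 0.4018 0.004 ]
 [0.5574 0.2221 0.004 ]
 [0.3588 0.2206 0.004 ]
 [0.3556 0.4023 0.004 ]]
springs [[0.7947 0.0163 0.03  ]] oil [[ 0.7718 -0.1921  0.07  ]] wrench [[0.7045 0.3847 0.005 ]
 [0.6925 0.2099 0.005 ]]
nut [[0.5826 0.031  0.13  ]]
```

View pics/ctop.png

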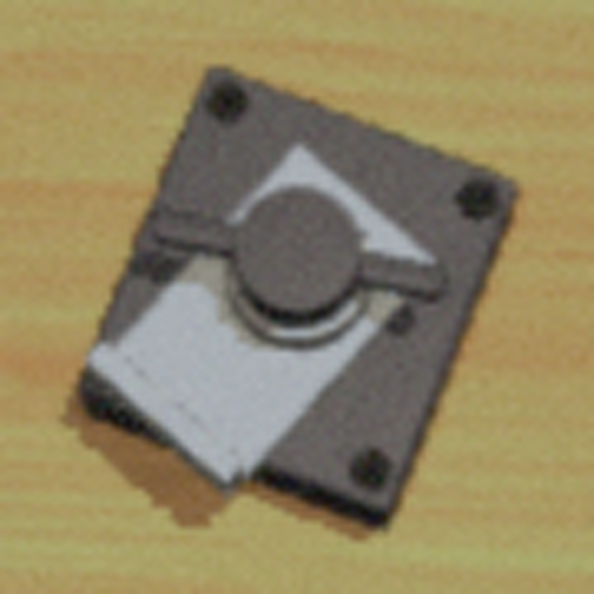

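View pics/cscene.png

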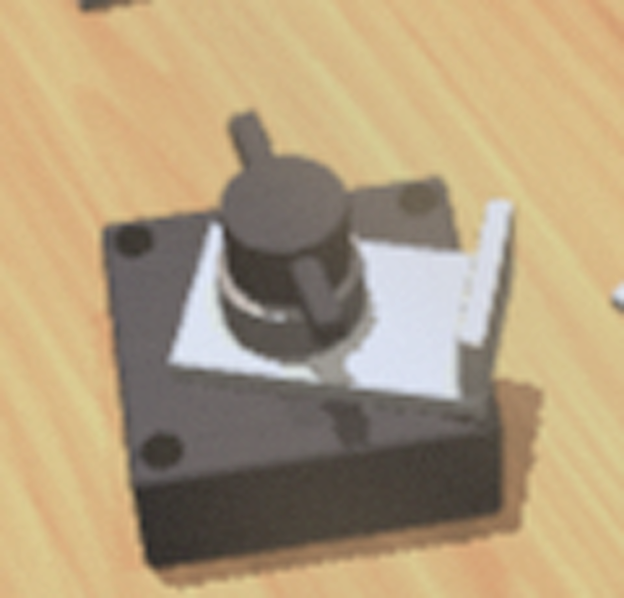

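The close crop confirms it: the bracket on the block lies under the ring and nut, with its web at the lower left in the top crop (92,358)-(235,480). The nut hub is at (299,249) and the arm tips are near (158,222) and (441,270). Next I'll measure these properly.

Run:
```python
from h import *
t=lambda p:(p[0]/6.6+270-.42,p[1]/6.6+165-.42)
s=lambda p:(p[0]/5.2+230-.4,p[1]/5.2+200-.4)
print("hub top",ray("top",[t((299,246))],.13),ray("scene",[s((287,205))],.13))
a=ray("top",[t((160,223)),t((441,272))],.124);print("arms",a,np.degrees(np.arctan2(*(a[0]-a[1])[[1,0]])))
a=ray("scene",[s((243,117)),s((318,320))],.124);print("arms scene",a,np.degrees(np.arctan2(*(a[0]-a[1])[[1,0]])))
a=ray("top",[t(p) for p in [(214,68),(517,187),(383,515),(85,400)]],.06);print("block top",a,a.mean(0))
a=ray("scene",[s(p) for p in [(104,228),(440,180),(500,428),(135,478)]],.06);print("block scene",a,a.mean(0))
a=ray("top",[t((92,356)),t((232,482))],.105);print("web",a,a.mean(0),np.degrees(np.arctan2(*(a[0]-a[1])[[1,0]])))
a=ray("scene",[s((498,202)),s((472,342))],.105);print("web sc",a,a.mean(0),np.degrees(np.arctan2(*(a[0]-a[1])[[1,0]])))
a=ray("top",[t(p) for p in [(300,145),(440,268)]],.07);print("plate end",a,a.mean(0),np.degrees(np.arctan2(*(a[0]-a[1])[[1,0]])))
```

```text
hub top [[0.5879 0.0314 0.13  ]] [[0.5861 0.0366 0.13  ]]
arms [[ 0.5963  0.0828  0.124 ]
 [ 0.5809 -0.0209  0.124 ]] 81.56408773164289
arms scene [[ 0.5777 -0.0161  0.124 ]
 [ 0.5997  0.0855  0.124 ]] -102.22111821067882
block top [[ 0.6718  0.067   0.06  ]
 [ 0.628  -0.0512  0.06  ]
 [ 0.4991 -0.0029  0.06  ]
 [ 0.5401  0.112   0.06  ]] [0.5848 0.0312 0.06  ]
block scene [[ 0.6297 -0.0463  0.06  ]
 [ 0.5022  0.0002  0.06  ]
 [ 0.5446  0.119   0.06  ]
 [ 0.6713  0.0696  0.06  ]] [0.587  0.0356 0.06  ]
web [[0.5493 0.1072 0.105 ]
 [0.5036 0.0538 0.105 ]] [0.5265 0.0805 0.105 ] 49.449378079272655
web sc [[0.508  0.0562 0.105 ]
 [0.5504 0.1092 0.105 ]] [0.5292 0.0827 0.105 ] -128.66368443988017
plate end [[ 0.6398  0.0327  0.07  ]
 [ 0.5934 -0.022   0.07  ]] [0.6166 0.0053 0.07  ] 49.67656500487599
```

```bash
cat >> h.py <<'E'
def to(x,y,z,ang=None):
    o=bot.observe(); p=o['position']; R=__import__('scipy.spatial.transform',fromlist=['Rotation']).Rotation.from_euler('xyz',o['tool_rot']).as_matrix()
    d=R.T@(np.array([x,y,z])-p)*1000; a=np.degrees(np.arctan2(R[1,0],R[0,0]))
    s="dx %.1f dy %.1f dz %.1f"%tuple(d)
    if ang is not None:
        k=(ang-a+90)%180-90; s+=" yaw %.4f"%(-np.radians(k))
    print(s,"jaw %.1f"%a,"t %.2f"%o['clock'],"q7 %.2f"%o['qpos'][6],"F",o['force'],"M",o['moment'],"w %.4f"%o['grip_width'],"p",p, "ydown",R[2,1])
E
python3 -c "
from h import *
to(.587,.034,.2,-10)"
python3 -m crank '[{"hand":0,"dx":-493,"dy":0,"dz":573,"yaw":-1.113},{"hand":0,"dx":-493,"dy":0,"dz":573,"yaw":-1.113},{"hand":0,"dx":-493,"dy":0,"dz":573,"yaw":-1.113},{"hand":0,"dx":-493,"dy":0,"dz":573,"yaw":-1.113},{"hand":0,"dx":-493,"dy":0,"dz":573,"yaw":-1.113},{"hand":0,"dx":-493,"dy":0,"dz":573,"yaw":-1.113},{"hand":0,"dx":-493,"dy":0,"dz":573,"yaw":-1.113},{"hand":0,"dx":-493,"dy":0,"dz":573,"yaw":-1.113},{"hand":0,"dx":-493,"dy":0,"dz":573,"yaw":-1.113},{"hand":0,"dx":-493,"dy":0,"dz":573,"yaw":-1.113},{"hand":0,"dx":-493,"dy":0,"dz":573,"yaw":-1.113},{"hand":0,"dx":-493,"dy":0,"dz":573,"yaw":-1.113}]' 20
python3 -c "
from h import *
to(.587,.034,.2,-10)"
```

```text
dx -493.5 dy 31.2 dz 573.2 yaw -1.1135 jaw -73.8 t 0.10 q7 -0.11 F [-0.4073  0.0926  0.1308] M [ 0.0114 -0.0272  0.0126] w 0.0854 p [ 0.1743 -0.5999  0.2308] ydown -0.9999994510228585
clock: 1.1
position: [0.4479, -0.1795, 0.2313]
tool_rot: [-1.571, 0.0, -0.175]
force: [1.1, -0.2, 0.3]
grip_width: 0.0854
dx 99.7 dy 31.3 dz 234.5 yaw -0.0008 jaw -10.0 t 1.10 q7 -0.10 F [ 1.1166 -0.1935  0.2956] M [-0.0251 -0.0842  0.021 ] w 0.0854 p [ 0.4479 -0.1795  0.2313] ydown -0.9999999883837821
```

```bash
python3 -m crank '[{"hand":0,"dx":100,"dy":31,"dz":234,"yaw":0},{"hand":0,"dx":100,"dy":31,"dz":234,"yaw":0},{"hand":0,"dx":100,"dy":31,"dz":234,"yaw":0},{"hand":0,"dx":100,"dy":31,"dz":234,"yaw":0},{"hand":0,"dx":100,"dy":31,"dz":234,"yaw":0},{"hand":0,"dx":100,"dy":31,"dz":234,"yaw":0},{"hand":0,"dx":100,"dy":31,"dz":234,"yaw":0},{"hand":0,"dx":100,"dy":31,"dz":234,"yaw":0},{"hand":0,"dx":100,"dy":31,"dz":234,"yaw":0}]'
python3 - <<'E'
from h import *
crop("scene","pics/a1.png",190,120,390,270,4)
to(.587,.034,.10,-10)
E
```

```text
clock: 1.85
position: [0.5863, 0.032, 0.1997]
tool_rot: [-1.571, 0.001, -0.174]
force: [0.1, -0.2, -0.4]
grip_width: 0.0854
dx 0.4 dy 100.0 dz 3.1 yaw -0.0009 jaw -10.1 t 1.90 q7 -0.58 F [0.1361 0.0594 0.4658] M [-0.0114  0.0184 -0.032 ] w 0.0854 p [0.5862 0.031  0.2   ] ydown -0.9999995342273924
```

View pics/a1.png

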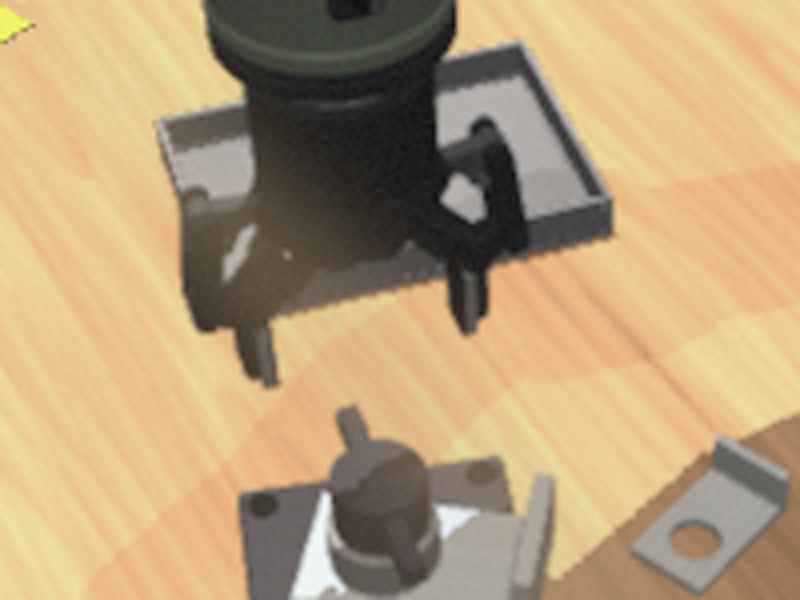

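The open fingers stand above the stack, tips at crop (260,380) and (468,330), and the jaw direction crosses the nut's arms. I'm descending next.

```bash
python3 -m crank '[{"hand":0,"dx":0.5,"dy":0,"dz":3},{"hand":0,"dx":0.5,"dy":25,"dz":3},{"hand":0,"dx":0.5,"dy":50,"dz":3},{"hand":0,"dx":0.5,"dy":70,"dz":3},{"hand":0,"dx":0.5,"dy":85,"dz":3},{"hand":0,"dx":0.5,"dy":95,"dz":3},{"hand":0,"dx":0.5,"dy":101,"dz":3},{"hand":0,"dx":0.5,"dy":101,"dz":3}]'
python3 - <<'E'
from h import *
im=bot.grab_frame("scene")[:,:,::-1]
crop("scene","pics/a2.png",210,170,370,290,5,im)
to(.587,.034,.10,-10)
E
```

```text
dx 0.2 dy 100.3 dz 3.5 yaw -0.0016 jaw -10.1 t 1.95 q7 -0.58 F [-0.5729  0.1947  1.0184] M [-0.0315 -0.0219 -0.0084] w 0.0857 p [0.5862 0.0306 0.2003] ydown -0.9999997505802698$[0]: bad value
```

View pics/a2.png

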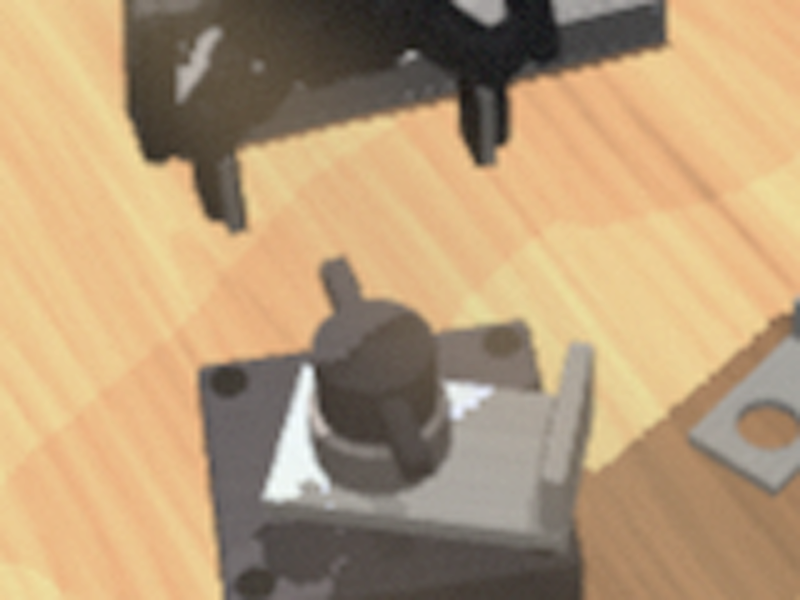

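Each row needs every key, so that call was refused and the hand is still up. I'll retry with yaw included.

```bash
python3 -m crank '[{"hand":0,"dx":0.5,"dy":0,"dz":3,"yaw":0},{"hand":0,"dx":0.5,"dy":25,"dz":3,"yaw":0},{"hand":0,"dx":0.5,"dy":50,"dz":3,"yaw":0},{"hand":0,"dx":0.5,"dy":70,"dz":3,"yaw":0},{"hand":0,"dx":0.5,"dy":85,"dz":3,"yaw":0},{"hand":0,"dx":0.5,"dy":95,"dz":3,"yaw":0},{"hand":0,"dx":0.5,"dy":101,"dz":3,"yaw":0},{"hand":0,"dx":0.5,"dy":101,"dz":3,"yaw":0}]'
python3 - <<'E'
from h import *
im=bot.grab_frame("scene")[:,:,::-1]
crop("scene","pics/a3.png",210,170,370,290,5,im)
to(.587,.034,.10,-10)
E
```

```text
clock: 2.62
position: [0.5873, 0.0342, 0.0987]
tool_rot: [-1.571, 0.001, -0.176]
force: [-0.0, -0.2, 0.3]
grip_width: 0.0857
dx -0.6 dy -0.5 dz -0.5 yaw -0.0009 jaw -10.1 t 2.67 q7 -0.66 F [-0.678   1.2204  0.5361] M [-0.058   0.0332 -0.0033] w 0.0854 p [0.5877 0.0344 0.0995] ydown -0.9999999998397058
```

View pics/a3.png

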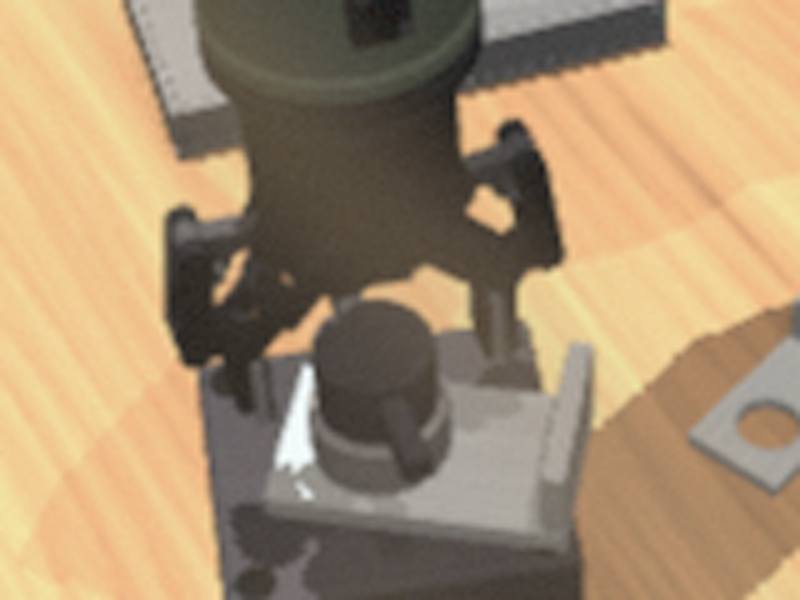

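The fingers straddle the hub, tips near (260,410) and (495,355), with the hub midway between them. I'm closing softly at 20 N so that the grip slips before it can force the stop.

```bash
python3 -m crank '[{"hand":0.6,"dx":0,"dy":0,"dz":0,"yaw":0},{"hand":0.6,"dx":0,"dy":0,"dz":0,"yaw":0},{"hand":0.6,"dx":0,"dy":0,"dz":0,"yaw":0},{"hand":0.6,"dx":0,"dy":0,"dz":0,"yaw":0},{"hand":0.6,"dx":0,"dy":0,"dz":0,"yaw":0},{"hand":0.6,"dx":0,"dy":0,"dz":0,"yaw":0},{"hand":0.6,"dx":0,"dy":0,"dz":0,"yaw":0},{"hand":0.6,"dx":0,"dy":0,"dz":0,"yaw":0}]' 20
python3 - <<'E'
from h import *
to(.587,.034,.10,-10)
im=bot.grab_frame("scene")[:,:,::-1]
crop("scene","pics/a4.png",210,170,370,290,5,im)
E
```

```text
clock: 3.33
position: [0.5879, 0.0346, 0.1001]
tool_rot: [-1.571, -0.001, -0.175]
force: [-1.8, -0.7, 6.8]
grip_width: 0.0475
dx -0.8 dy 0.1 dz -0.8 yaw -0.0006 jaw -10.0 t 3.33 q7 -0.66 F [-1.8032 -0.7359  6.8123] M [-0.113   0.3972 -0.034 ] w 0.0475 p [0.5879 0.0346 0.1001] ydown -0.9999995946454078
```

View pics/a4.png

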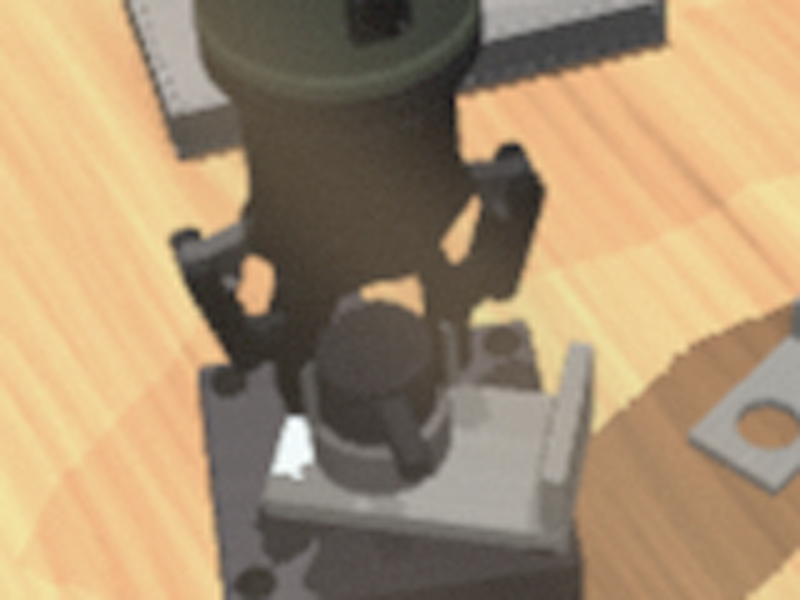

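The grip holds at 47.5 mm. The first turn is 40°, below the minimum stop angle.

```bash
python3 -m crank '[{"hand":0.6,"dx":0,"dy":0,"dz":0,"yaw":-0.07},{"hand":0.6,"dx":0,"dy":0,"dz":0,"yaw":-0.14},{"hand":0.6,"dx":0,"dy":0,"dz":0,"yaw":-0.21},{"hand":0.6,"dx":0,"dy":0,"dz":0,"yaw":-0.28},{"hand":0.6,"dx":0,"dy":0,"dz":0,"yaw":-0.35},{"hand":0.6,"dx":0,"dy":0,"dz":0,"yaw":-0.42},{"hand":0.6,"dx":0,"dy":0,"dz":0,"yaw":-0.49},{"hand":0.6,"dx":0,"dy":0,"dz":0,"yaw":-0.56},{"hand":0.6,"dx":0,"dy":0,"dz":0,"yaw":-0.63},{"hand":0.6,"dx":0,"dy":0,"dz":0,"yaw":-0.7}]'
python3 - <<'E'
from h import *
to(.587,.034,.10,-10)
im=bot.grab_frame("scene")[:,:,::-1]
crop("scene","pics/a5.png",210,170,370,290,5,im)
E
```

```text
clock: 4.22
position: [0.588, 0.0347, 0.1001]
tool_rot: [-1.571, -0.001, 0.528]
force: [-1.3, 0.2, 5.5]
grip_width: 0.0476
dx -1.2 dy 0.1 dz -0.1 yaw 0.7026 jaw 30.3 t 4.22 q7 -0.07 F [-1.3107  0.1906  5.4655] M [ 0.1373  0.3751 -0.1943] w 0.0476 p [0.588  0.0347 0.1001] ydown -0.9999993937520483
```

View pics/a5.png

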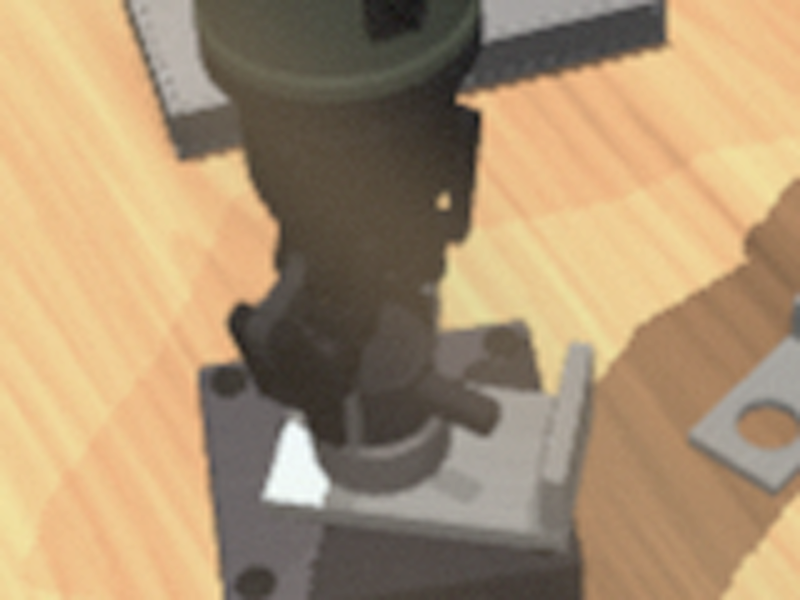

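The nut follows, with its front arm now at (470,405) and a moment of −0.19 Nm from running friction. I'll continue in short stretches and watch the moment.

```bash
python3 -m crank '[{"hand":0.6,"dx":0,"dy":0,"dz":0,"yaw":-0.05},{"hand":0.6,"dx":0,"dy":0,"dz":0,"yaw":-0.1},{"hand":0.6,"dx":0,"dy":0,"dz":0,"yaw":-0.15}]'
python3 -c "
from h import *
to(.587,.034,.10,-10)"
python3 -m crank '[{"hand":0.6,"dx":0,"dy":0,"dz":0,"yaw":-0.05},{"hand":0.6,"dx":0,"dy":0,"dz":0,"yaw":-0.1}]'
python3 -c "
from h import *
to(.587,.034,.10,-10)"
```

```text
clock: 4.52
position: [0.5879, 0.0348, 0.1001]
tool_rot: [-1.571, -0.001, 0.677]
force: [-2.8, 0.8, 6.7]
grip_width: 0.0475
dx -1.2 dy 0.1 dz -0.0 yaw 0.8517 jaw 38.8 t 4.52 q7 0.05 F [-2.8187  0.7835  6.7342] M [ 0.1885  0.4824 -0.1911] w 0.0475 p [0.5879 0.0348 0.1001] ydown -0.999999551762953
clock: 4.68
position: [0.5878, 0.0348, 0.1001]
tool_rot: [-1.571, -0.001, 0.777]
force: [-3.7, 0.3, 7.5]
grip_width: 0.0478
dx -1.1 dy 0.1 dz -0.0 yaw 0.9518 jaw 44.5 t 4.68 q7 0.14 F [-3.6612  0.2909  7.4949] M [ 0.148   0.6754 -0.1351] w 0.0478 p [0.5878 0.0348 0.1001] ydown -0.9999997636473067
```

```bash
python3 -m crank '[{"hand":0.6,"dx":0,"dy":0,"dz":0,"yaw":-0.05},{"hand":0.6,"dx":0,"dy":0,"dz":0,"yaw":-0.1}]'
python3 -c "
from h import *
to(.587,.034,.10,-10)"
```

```text
clock: 4.85
position: [0.5878, 0.0348, 0.1001]
tool_rot: [-1.571, -0.0, 0.877]
force: [-4.1, 0.1, 8.1]
grip_width: 0.0474
dx -1.1 dy 0.1 dz 0.1 yaw 1.0517 jaw 50.3 t 4.85 q7 0.22 F [-4.1195  0.1272  8.1043] M [ 0.1967  0.823  -0.1909] w 0.0474 p [0.5878 0.0348 0.1001] ydown -0.9999997801488055
```

```bash
python3 -m crank '[{"hand":0.6,"dx":0,"dy":0,"dz":0,"yaw":-0.05},{"hand":0.6,"dx":0,"dy":0,"dz":0,"yaw":-0.1}]'
python3 -c "
from h import *
to(.587,.034,.10,-10)"
```

```text
clock: 5.02
position: [0.5877, 0.0348, 0.1001]
tool_rot: [-1.571, -0.0, 0.977]
force: [-5.1, 1.0, 8.2]
grip_width: 0.0473
dx -1.0 dy 0.1 dz 0.1 yaw 1.1518 jaw 56.0 t 5.02 q7 0.31 F [-5.0984  1.0205  8.178 ] M [ 0.1507  0.963  -0.1718] w 0.0473 p [0.5877 0.0348 0.1001] ydown -0.9999998789678592
```

```bash
python3 -m crank '[{"hand":0.6,"dx":0,"dy":0,"dz":0,"yaw":-0.05},{"hand":0.6,"dx":0,"dy":0,"dz":0,"yaw":-0.1}]'
python3 -c "
from h import *
to(.587,.034,.10,-10)"
```

```text
clock: 5.18
position: [0.5876, 0.0347, 0.1001]
tool_rot: [-1.571, 0.0, 1.077]
force: [-5.0, 0.1, 9.4]
grip_width: 0.0477
dx -0.9 dy 0.1 dz 0.1 yaw 1.2518 jaw 61.7 t 5.18 q7 0.39 F [-4.973   0.0908  9.4091] M [ 0.1374  1.0089 -0.1872] w 0.0477 p [0.5876 0.0347 0.1001] ydown -0.9999999395387552
```

```bash
python3 -m crank '[{"hand":0.6,"dx":0,"dy":0,"dz":0,"yaw":-0.05},{"hand":0.6,"dx":0,"dy":0,"dz":0,"yaw":-0.1}]'
python3 -c "
from h import *
to(.587,.034,.10,-10)
im=bot.grab_frame('scene')[:,:,::-1]
crop('scene','pics/a6.png',210,170,370,290,5,im)"
```

```text
clock: 5.35
position: [0.5874, 0.0343, 0.1001]
tool_rot: [-1.571, 0.001, 1.177]
force: [-7.9, -4.0, 13.3]
grip_width: 0.0472
dx -0.5 dy 0.1 dz 0.3 yaw 1.3514 jaw 67.4 t 5.35 q7 0.48 F [-7.8672 -3.9634 13.3212] M [-0.5901  1.6298 -0.3267] w 0.0472 p [0.5874 0.0343 0.1001] ydown -0.9999996841474006
```

View pics/a6.png

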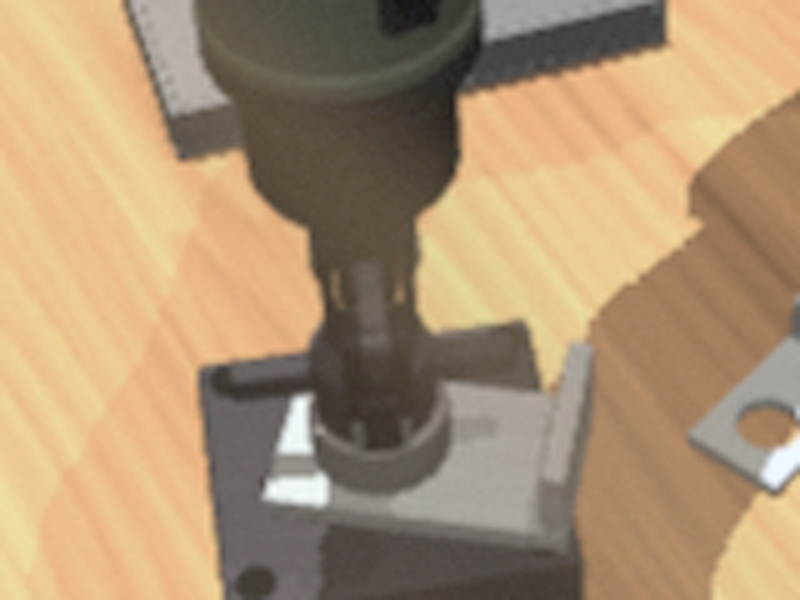

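The moment jumped to −0.33 Nm and side forces appeared at about 77° turned, with arm tips at (235,380) and (520,340). I'll nudge slightly to confirm the stop.

```bash
python3 -m crank '[{"hand":0.6,"dx":0,"dy":0,"dz":0,"yaw":-0.04}]'
python3 -c "
from h import *
to(.587,.034,.10,-10)"
```

```text
clock: 5.48
position: [0.5873, 0.034, 0.1]
tool_rot: [-1.571, 0.001, 1.214]
force: [-7.0, -3.4, 12.1]
grip_width: 0.0476
dx -0.1 dy 0.0 dz 0.3 yaw 1.3889 jaw 69.6 t 5.48 q7 0.51 F [-6.9861 -3.4023 12.1214] M [-0.6055  1.3683 -0.5117] w 0.0476 p [0.5873 0.034  0.1   ] ydown -0.9999992621639674
```

```bash
python3 -m crank '[{"hand":0.6,"dx":0,"dy":0,"dz":0,"yaw":-0.05}]'
python3 -c "
from h import *
to(.587,.034,.10,-10)
im=bot.grab_frame('scene')[:,:,::-1]
crop('scene','pics/a7.png',210,170,370,290,5,im)"
```

```text
clock: 5.57
position: [0.5876, 0.0341, 0.1001]
tool_rot: [-1.571, 0.001, 1.265]
force: [2.1, 3.1, 3.5]
grip_width: 0.0475
dx -0.3 dy 0.1 dz 0.5 yaw 1.4398 jaw 72.5 t 5.57 q7 0.55 F [2.1491 3.1393 3.4676] M [ 1.0287 -0.6062 -0.1081] w 0.0475 p [0.5876 0.0341 0.1001] ydown -0.9999996241333231
```

View pics/a7.png

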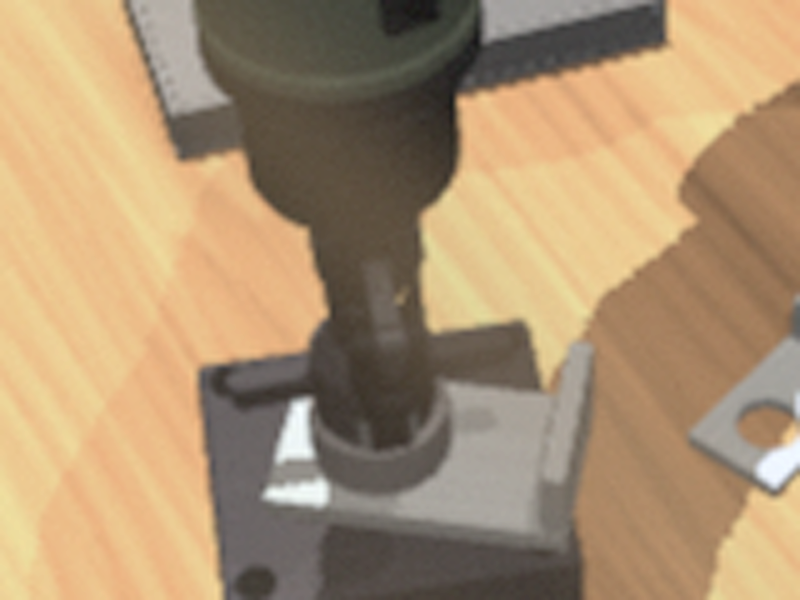

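The moment fell again and the arm moved a little, the left tip from y=385 to about 393. That may have been stick-slip, so I'll continue carefully.

```bash
python3 -m crank '[{"hand":0.6,"dx":0,"dy":0,"dz":0,"yaw":-0.04}]'
python3 -c "
from h import *
to(.587,.034,.10,-10)"
```

```text
clock: 5.7
position: [0.5878, 0.0345, 0.1]
tool_rot: [-1.571, 0.0, 1.304]
force: [-4.0, -0.3, 7.1]
grip_width: 0.0473
dx -0.7 dy 0.0 dz 0.6 yaw 1.4789 jaw 74.7 t 5.70 q7 0.59 F [-3.9971 -0.2939  7.068 ] M [ 0.1112  0.6798 -0.8786] w 0.0473 p [0.5878 0.0345 0.1   ] ydown -0.9999997924396063
```

```bash
python3 -m crank '[{"hand":0.6,"dx":0,"dy":0,"dz":0,"yaw":-0.05}]'
python3 -c "
from h import *
to(.587,.034,.10,-10)
im=bot.grab_frame('scene')[:,:,::-1]
crop('scene','pics/a8.png',210,170,370,290,5,im)"
```

```text
clock: 5.78
position: [0.5881, 0.0345, 0.1001]
tool_rot: [-1.572, -0.0, 1.355]
force: [5.1, -0.6, 2.3]
grip_width: 0.0474
dx -0.7 dy 0.1 dz 1.0 yaw 1.5299 jaw 77.7 t 5.78 q7 0.63 F [ 5.0623 -0.5612  2.2699] M [-0.1852 -0.973  -0.8948] w 0.0474 p [0.5881 0.0345 0.1001] ydown -0.9999991301012179
```

View pics/a8.png

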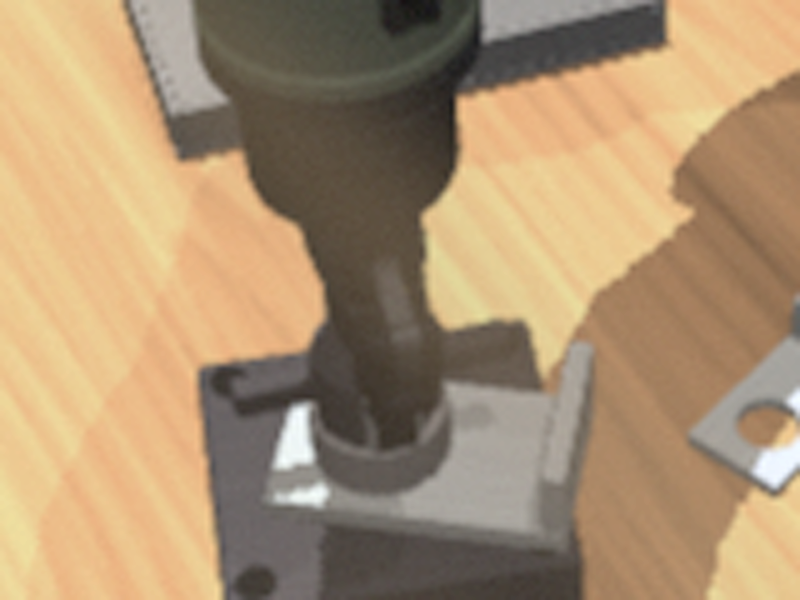

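```bash
python3 -m crank '[{"hand":0.6,"dx":0,"dy":0,"dz":0,"yaw":-0.04}]'
python3 -c "
from h import *
to(.587,.034,.10,-10)
im=bot.grab_frame('scene')[:,:,::-1]
crop('scene','pics/a9.png',210,170,370,290,5,im)"
```

```text
clock: 5.92
position: [0.5885, 0.0345, 0.1001]
tool_rot: [-1.573, -0.0, 1.393]
force: [4.2, -0.6, 2.1]
grip_width: 0.0475
dx -0.7 dy 0.1 dz 1.4 yaw 1.5678 jaw 79.8 t 5.92 q7 0.66 F [ 4.2479 -0.5879  2.1321] M [-0.0401 -1.072  -1.0979] w 0.0475 p [0.5885 0.0345 0.1001] ydown -0.9999983096948462
```

View pics/a9.png

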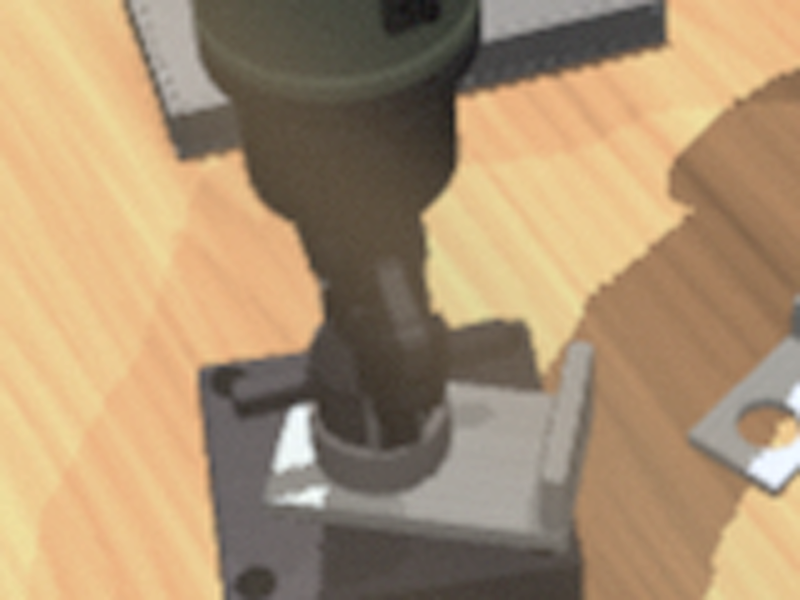

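The arm's tip stayed at (235,402) while the hand turned 2° more, with the moment at −1.1 Nm. That is the hard stop, about 85° in. I'll ease off slightly, firm the grip and lift a few mm while watching the force.

```bash
python3 -m crank '[{"hand":0.6,"dx":0,"dy":0,"dz":0,"yaw":0.03},{"hand":0.6,"dx":0,"dy":0,"dz":0,"yaw":0.03}]' 20
python3 -c "
from h import *
to(.587,.034,.10)"
python3 -m crank '[{"hand":0.6,"dx":0,"dy":-1,"dz":0,"yaw":0},{"hand":0.6,"dx":0,"dy":-2,"dz":0,"yaw":0},{"hand":0.6,"dx":0,"dy":-3,"dz":0,"yaw":0},{"hand":0.6,"dx":0,"dy":-4,"dz":0,"yaw":0}]' 35
python3 -c "
from h import *
to(.587,.034,.10)"
```

```text
clock: 6.13
position: [0.5887, 0.0343, 0.1001]
tool_rot: [-1.573, -0.0, 1.362]
force: [3.7, -1.5, 4.7]
grip_width: 0.0477
dx -0.7 dy 0.1 dz 1.5 jaw 78.0 t 6.13 q7 0.64 F [ 3.6795 -1.4909  4.7172] M [-0.3823 -0.995  -0.2617] w 0.0477 p [0.5887 0.0343 0.1001] ydown -0.9999973974976111
clock: 6.47
position: [0.5881, 0.0342, 0.1014]
tool_rot: [-1.571, -0.001, 1.364]
force: [23.3, 4.4, -55.5]
grip_width: 0.0472
dx -0.4 dy 1.4 dz 1.0 jaw 78.1 t 6.47 q7 0.64 F [ 23.2873   4.4026 -55.4634] M [ 0.995  -5.1325 -0.4382] w 0.0472 p [0.5881 0.0342 0.1014] ydown -0.9999992829779547
```

The nut is still held: 55 N for 1.3 mm of rise. I'll lower it at once and check whether it turns further.

```bash
python3 -m crank '[{"hand":0.6,"dx":0,"dy":3,"dz":0,"yaw":0},{"hand":0.6,"dx":0,"dy":4,"dz":0,"yaw":0}]' 25
python3 -c "
from h import *
to(.587,.034,.10)"
python3 -m crank '[{"hand":0.6,"dx":0,"dy":0,"dz":0,"yaw":-0.04}]'
python3 -c "
from h import *
to(.587,.034,.10)"
python3 -m crank '[{"hand":0.6,"dx":0,"dy":0,"dz":0,"yaw":-0.03}]'
python3 -c "
from h import *
to(.587,.034,.10)
im=bot.grab_frame('scene')[:,:,::-1]
crop('scene','pics/b1.png',210,170,370,290,5,im)"
```

```text
clock: 6.63
position: [0.5886, 0.0343, 0.1004]
tool_rot: [-1.573, 0.0, 1.364]
force: [-3.9, -3.9, 32.6]
grip_width: 0.0468
dx -0.6 dy 0.4 dz 1.5 jaw 78.1 t 6.63 q7 0.64 F [-3.949  -3.8793 32.5837] M [-1.3621  1.0888 -0.3541] w 0.0468 p [0.5886 0.0343 0.1004] ydown -0.9999978570638082
clock: 6.72
position: [0.5884, 0.0345, 0.1006]
tool_rot: [-1.573, 0.0, 1.402]
force: [-0.6, -0.0, 15.9]
grip_width: 0.0468
dx -0.7 dy 0.6 dz 1.3 jaw 80.4 t 6.72 q7 0.67 F [-0.6272 -0.0445 15.9186] M [-0.4395  0.3501 -1.374 ] w 0.0468 p [0.5884 0.0345 0.1006] ydown -0.9999980926630692
clock: 6.8
position: [0.5883, 0.0346, 0.1005]
tool_rot: [-1.572, 0.0, 1.435]
force: [-1.6, -0.0, 17.5]
grip_width: 0.0468
dx -0.8 dy 0.5 dz 1.2 jaw 82.2 t 6.80 q7 0.70 F [-1.5692 -0.0476 17.5043] M [-0.4518  0.5126 -1.5832] w 0.0468 p [0.5883 0.0346 0.1005] ydown -0.9999986498885549
```

View pics/b1.png

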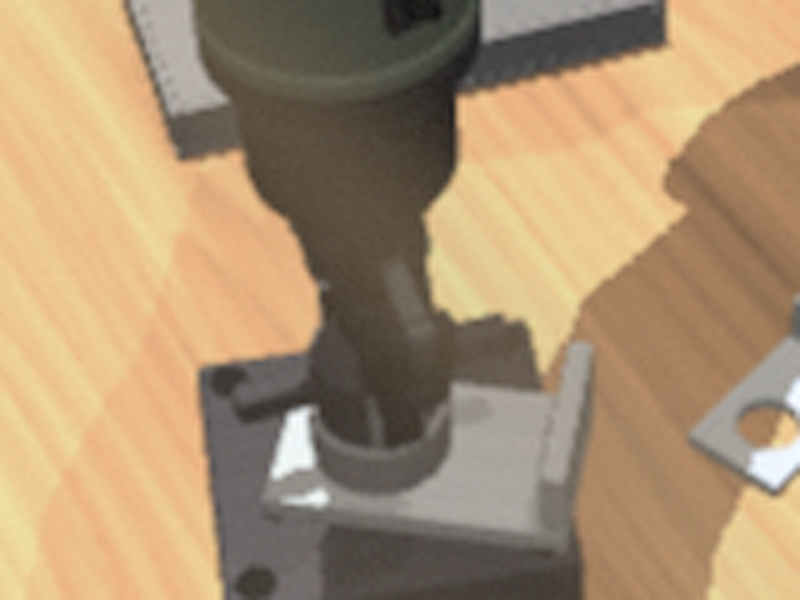

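Run:
```python
from h import *
s=lambda p:(p[0]/5+210-.4,p[1]/5+170-.4)
for n,p,q in [("a6",(218,378),(520,338)),("a8",(236,394),(525,328)),("a9",(236,396),(525,328)),("b1",(236,400),(522,325))]:
    a=ray("scene",[s(p),s(q)],.124); d=a[0]-a[1]; print(n,a[:,:2],np.degrees(np.arctan2(d[1],d[0]))) 
ims=[cv2.imread(f"pics/{n}.png")[280:450,200:560] for n in("a6","a8","a9","b1")]
cv2.imwrite("pics/cmp.png",np.vstack([np.hstack(ims[:2]),np.hstack(ims[2:])]))
```

```text
a6 [[0.6427 0.0148]
 [0.5342 0.0561]] -20.860567405811828
a8 [[0.6403 0.0255]
 [0.53   0.0527]] -13.851374365617799
a9 [[0.6407 0.0264]
 [0.53   0.0527]] -13.363845397260459
b1 [[0.6416 0.0281]
 [0.5302 0.0507]] -11.46606518271974
```

View pics/cmp.png

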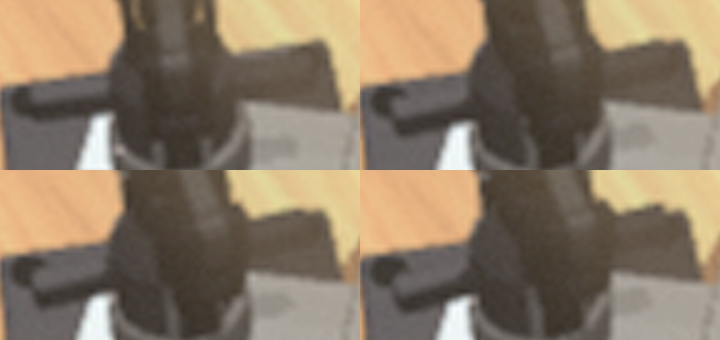

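The arm angle keeps creeping (about 79° turned in a6, 87–88° in a8 to b1) under rising moment. The nut may be binding off-centre in the grip. I'll release, back off and measure its free state.

```bash
python3 -m crank '[{"hand":0.6,"dx":0,"dy":0,"dz":0,"yaw":0.05},{"hand":0,"dx":0,"dy":0,"dz":0,"yaw":0.05},{"hand":0,"dx":0,"dy":0,"dz":0,"yaw":0.05},{"hand":0,"dx":0,"dy":0,"dz":0,"yaw":0.05},{"hand":0,"dx":0,"dy":0,"dz":0,"yaw":0.05},{"hand":0,"dx":0,"dy":-40,"dz":0,"yaw":0.05},{"hand":0,"dx":0,"dy":-80,"dz":0,"yaw":0.05},{"hand":0,"dx":-40,"dy":-100,"dz":0,"yaw":0.05},{"hand":0,"dx":-80,"dy":-100,"dz":0,"yaw":0.05},{"hand":0,"dx":-120,"dy":-100,"dz":0,"yaw":0.05},{"hand":0,"dx":-160,"dy":-100,"dz":0,"yaw":0.05},{"hand":0,"dx":-160,"dy":-100,"dz":0,"yaw":0.05}]' 20
python3 -c "
from h import *
to(.587,.034,.10)
im=bot.grab_frame('scene')[:,:,::-1];cv2.imwrite('pics/s2.png',im)
crop('scene','pics/b2.png',210,170,370,290,5,im)
im=bot.grab_frame('top')[:,:,::-1];cv2.imwrite('pics/t2.png',im)
crop('top','pics/b3.png',270,165,360,255,6.6,im)"
```

```text
clock: 7.85
position: [0.5643, -0.1329, 0.1985]
tool_rot: [-1.569, 0.004, 1.376]
force: [-0.2, -0.9, -1.3]
grip_width: 0.0855
dx 168.5 dy 97.9 dz 9.9 jaw 78.8 t 7.85 q7 1.03 F [-0.2018 -0.9075 -1.3419] M [ 0.0019  0.0036 -0.0389] w 0.0855 p [ 0.5643 -0.1329  0.1985] ydown -0.9999923778567417
```

View pics/b2.png

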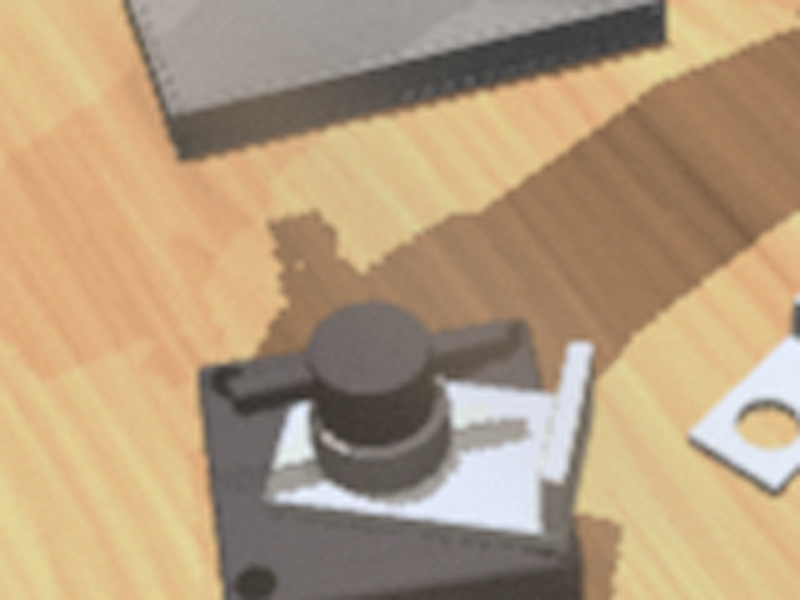

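View pics/b3.png

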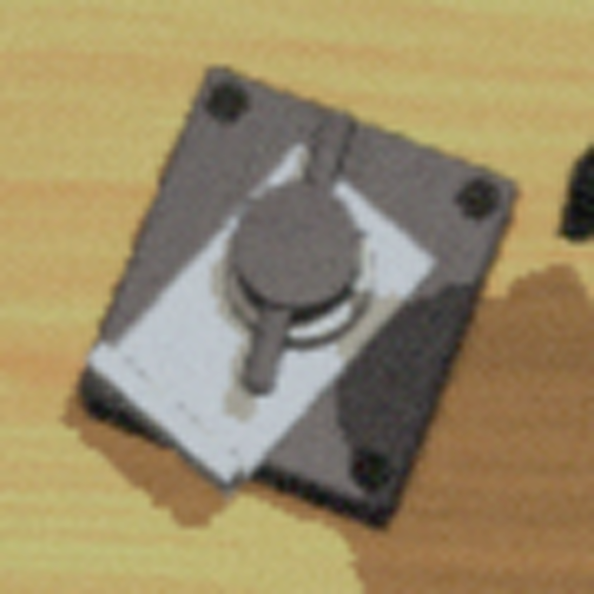

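The free nut's arms run from (335,115) to (257,390) in the top crop, and its hub top is centred at about (296,244). I'll compute the axis and angle.

Run:
```python
from h import *
t=lambda p:(p[0]/6.6+270-.42,p[1]/6.6+165-.42)
s=lambda p:(p[0]/5+210-.4,p[1]/5+170-.4)
print("hub",ray("top",[t((296,244))],.13),ray("scene",[s((371,348))],.13))
a=ray("top",[t((337,117)),t((257,389))],.124);d=a[0]-a[1];print("top",a[:,:2],a.mean(0),np.degrees(np.arctan2(d[1],d[0])))
a=ray("scene",[s((236,397)),s((522,330))],.124);d=a[0]-a[1];print("sc",a[:,:2],a.mean(0),np.degrees(np.arctan2(d[1],d[0])))
for z in(.03,):
  print("tray sc",ray("scene",[(230,161),(318,134),(342,173),(247,197)],.03 if 0 else .03))
print("mat sc",ray("scene",[(352,346),(434,300),(494,369),(409,418)],.004))
to(.5875,.034,.2,75.5)
```

```text
hub [[0.5886 0.0325 0.13  ]] [[0.5879 0.036  0.13  ]]
top [[0.6382 0.0189]
 [0.5355 0.0452]] [0.5868 0.0321 0.124 ] -14.410045472563898
sc [[0.6409 0.0268]
 [0.5315 0.053 ]] [0.5862 0.0399 0.124 ] -13.443437252318384
tray sc [[ 0.5482 -0.3426  0.03  ]
 [ 0.3054 -0.3238  0.03  ]
 [ 0.3322 -0.1612  0.03  ]
 [ 0.5662 -0.2041  0.03  ]]
mat sc [[0.5573 0.2364 0.004 ]
 [0.3598 0.2332 0.004 ]
 [0.3617 0.4053 0.004 ]
 [0.5477 0.3998 0.004 ]]
dx 160.9 dy -1.0 dz 8.3 yaw 0.0643 jaw 79.2 t 7.95 q7 1.02 F [0.5583 1.2436 0.7903] M [ 0.0544  0.0555 -0.0204] w 0.0855 p [ 0.5655 -0.1256  0.199 ] ydown -0.9999998695936253
```

```bash
python3 -m crank '[{"hand":0,"dx":161,"dy":0,"dz":8.5,"yaw":0.06},{"hand":0,"dx":161,"dy":0,"dz":8.5,"yaw":0.06},{"hand":0,"dx":161,"dy":0,"dz":8.5,"yaw":0.06},{"hand":0,"dx":161,"dy":0,"dz":8.5,"yaw":0.06},{"hand":0,"dx":161,"dy":0,"dz":8.5,"yaw":0.06},{"hand":0,"dx":161,"dy":0,"dz":8.5,"yaw":0.06}]'
python3 -c "
from h import *
to(.588,.0345,.103,76)"
```

```text
clock: 8.45
position: [0.587, 0.0402, 0.1994]
tool_rot: [-1.57, -0.001, 1.331]
force: [0.2, -1.3, 0.1]
grip_width: 0.0856
dx -5.4 dy 96.4 dz -2.4 yaw 0.0049 jaw 76.3 t 8.45 q7 0.70 F [ 0.1871 -1.2572  0.1287] M [0.0025 0.0098 0.0304] w 0.0856 p [0.587  0.0402 0.1994] ydown -0.9999992285909338
```

```bash
python3 -m crank '[{"hand":0,"dx":0,"dy":40,"dz":0,"yaw":0},{"hand":0,"dx":0,"dy":60,"dz":0,"yaw":0},{"hand":0,"dx":0,"dy":60,"dz":0,"yaw":0}]'
python3 -c "
from h import *
to(.588,.0345,.103,76)"
```

```text
clock: 8.7
position: [0.5852, 0.0354, 0.1356]
tool_rot: [-1.566, 0.002, 1.326]
force: [-0.9, 0.3, 0.1]
grip_width: 0.0853
dx -0.1 dy 32.6 dz -3.0 yaw -0.0009 jaw 75.9 t 8.70 q7 0.64 F [-0.8506  0.2964  0.15  ] M [-0.0156  0.0503 -0.0113] w 0.0853 p [0.5852 0.0354 0.1356] ydown -0.9999850089414772
```

```bash
python3 -m crank '[{"hand":0,"dx":0,"dy":20,"dz":-1,"yaw":0},{"hand":0,"dx":0,"dy":32,"dz":-1,"yaw":0},{"hand":0,"dx":0,"dy":36,"dz":-1,"yaw":0},{"hand":0,"dx":0,"dy":36,"dz":-1,"yaw":0},{"hand":0,"dx":0,"dy":36,"dz":-1,"yaw":0}]'
python3 -c "
from h import *
to(.588,.0345,.103,76)"
```

```text
clock: 9.12
position: [0.5886, 0.0357, 0.1041]
tool_rot: [-1.571, -0.0, 1.325]
force: [-0.2, 0.3, 0.1]
grip_width: 0.0856
dx -1.3 dy 1.1 dz 0.3 yaw -0.0016 jaw 75.9 t 9.12 q7 0.61 F [-0.1857  0.322   0.1372] M [-0.0391  0.0297 -0.0123] w 0.0856 p [0.5886 0.0357 0.1041] ydown -0.99999984399689
```

```bash
python3 -m crank '[{"hand":0,"dx":-1,"dy":0.5,"dz":0.3,"yaw":0},{"hand":0.6,"dx":-1,"dy":0.5,"dz":0.3,"yaw":0},{"hand":0.6,"dx":-1,"dy":0.5,"dz":0.3,"yaw":0},{"hand":0.6,"dx":-1,"dy":0.5,"dz":0.3,"yaw":0},{"hand":0.6,"dx":-1,"dy":0.5,"dz":0.3,"yaw":0},{"hand":0.6,"dx":-1,"dy":0.5,"dz":0.3,"yaw":0},{"hand":0.6,"dx":-1,"dy":0.5,"dz":0.3,"yaw":0}]' 20
python3 -c "
from h import *
to(.588,.0345,.103,76)"
python3 -m crank '[{"hand":0.6,"dx":0,"dy":0,"dz":0,"yaw":-0.03}]'
python3 -c "
from h import *
to(.588,.0345,.103,76)"
python3 -m crank '[{"hand":0.6,"dx":0,"dy":0,"dz":0,"yaw":-0.03}]'
python3 -c "
from h import *
to(.588,.0345,.103,76)"
```

```text
clock: 9.7
position: [0.5879, 0.0344, 0.1032]
tool_rot: [-1.571, 0.001, 1.325]
force: [-2.7, -2.4, 6.5]
grip_width: 0.0477
dx 0.1 dy 0.2 dz -0.1 yaw -0.0018 jaw 75.9 t 9.70 q7 0.61 F [-2.6663 -2.4014  6.4547] M [-0.5272  0.4912 -0.0279] w 0.0477 p [0.5879 0.0344 0.1032] ydown -0.9999997726994406
clock: 9.78
position: [0.5878, 0.0345, 0.1032]
tool_rot: [-1.571, 0.0, 1.354]
force: [-3.8, -0.8, 6.5]
grip_width: 0.0475
dx 0.0 dy 0.2 dz -0.2 yaw 0.0273 jaw 77.6 t 9.78 q7 0.63 F [-3.8018 -0.8367  6.5455] M [-0.2406  0.7172 -0.87  ] w 0.0475 p [0.5878 0.0345 0.1032] ydown -0.9999998798624414
clock: 9.87
position: [0.588, 0.0345, 0.1032]
tool_rot: [-1.571, 0.0, 1.385]
force: [1.7, -1.2, 2.4]
grip_width: 0.0474
dx -0.0 dy 0.2 dz -0.0 yaw 0.0587 jaw 79.4 t 9.87 q7 0.66 F [ 1.6822 -1.2102  2.3874] M [-0.3731 -0.5751 -0.7844] w 0.0474 p [0.588  0.0345 0.1032] ydown -0.999999857424745
```

A stiff stop again: −0.87 Nm within 1.7°, then the grip slips. The nut is at its stop, so I'll lift while keeping it lightly against the stop.

```bash
python3 -m crank '[{"hand":0.6,"dx":0,"dy":-1,"dz":0,"yaw":0.01},{"hand":0.6,"dx":0,"dy":-2,"dz":0,"yaw":0.01}]' 30
python3 -c "
from h import *
to(.588,.0345,.103,76)"
```

```text
clock: 10.03
position: [0.5878, 0.0345, 0.1039]
tool_rot: [-1.57, -0.001, 1.373]
force: [12.6, 2.3, -37.3]
grip_width: 0.0472
dx 0.1 dy 0.9 dz -0.1 yaw 0.0462 jaw 78.6 t 10.03 q7 0.65 F [ 12.5677   2.256  -37.2934] M [ 0.6833 -2.9136 -0.4519] w 0.0472 p [0.5878 0.0345 0.1039] ydown -0.9999997902209621
```

It's still held at 37 N. I'll lower it, ease the torque to zero and try once more, in case friction on the stop is holding it.

```bash
python3 -m crank '[{"hand":0.6,"dx":0,"dy":2,"dz":0,"yaw":0.01},{"hand":0.6,"dx":0,"dy":2,"dz":0,"yaw":0.025}]' 30
python3 -c "
from h import *
to(.588,.0345,.103,76)"
python3 -m crank '[{"hand":0.6,"dx":0,"dy":-0.5,"dz":0,"yaw":0},{"hand":0.6,"dx":0,"dy":-1.5,"dz":0,"yaw":0}]' 30
python3 -c "
from h import *
to(.588,.0345,.103,76)"
```

```text
clock: 10.2
position: [0.5882, 0.0344, 0.1034]
tool_rot: [-1.572, 0.0, 1.348]
force: [0.2, -3.4, 6.5]
grip_width: 0.0474
dx 0.0 dy 0.4 dz 0.2 yaw 0.0215 jaw 77.2 t 10.20 q7 0.63 F [ 0.177  -3.4277  6.5412] M [-0.7603 -0.0347  0.1378] w 0.0474 p [0.5882 0.0344 0.1034] ydown -0.9999994386624274
clock: 10.37
position: [0.5879, 0.0344, 0.1038]
tool_rot: [-1.571, 0.0, 1.349]
force: [12.1, -0.2, -28.7]
grip_width: 0.047
dx 0.2 dy 0.8 dz -0.0 yaw 0.0224 jaw 77.3 t 10.37 q7 0.63 F [ 12.1452  -0.192  -28.7267] M [ 0.1789 -2.5572 -0.1422] w 0.0470 p [0.5879 0.0344 0.1038] ydown -0.9999999822891815
```

It's still locked. I'll test the stop the way the task describes, with closed fingers pushing an arm near its tip, so nothing clamps the nut.

```bash
python3 -m crank '[{"hand":0.6,"dx":0,"dy":1.5,"dz":0,"yaw":0},{"hand":0,"dx":0,"dy":1,"dz":0,"yaw":0},{"hand":0,"dx":0,"dy":1,"dz":0,"yaw":0},{"hand":0,"dx":0,"dy":1,"dz":0,"yaw":0},{"hand":0,"dx":0,"dy":1,"dz":0,"yaw":0},{"hand":0,"dx":0,"dy":-40,"dz":0,"yaw":0},{"hand":1,"dx":0,"dy":-60,"dz":0,"yaw":0},{"hand":1,"dx":-40,"dy":-60,"dz":-44,"yaw":0},{"hand":1,"dx":-40,"dy":-60,"dz":-44,"yaw":0},{"hand":1,"dx":-40,"dy":-60,"dz":-44,"yaw":0}]' 20
python3 -c "
from h import *
to(.625,-.008,.109,76)"
```

```text
clock: 11.2
position: [0.6237, -0.0183, 0.1641]
tool_rot: [-1.572, 0.001, 1.345]
force: [0.7, -0.2, -0.3]
grip_width: 0.0387
dx 10.4 dy 55.1 dz 1.1 yaw 0.0183 jaw 77.0 t 11.20 q7 0.79 F [ 0.7245 -0.2332 -0.2581] M [ 0.0515  0.0413 -0.0236] w 0.0387 p [ 0.6237 -0.0183  0.1641] ydown -0.9999986511127241
```

```bash
python3 -m crank '[{"hand":1,"dx":0,"dy":0,"dz":0,"yaw":0},{"hand":1,"dx":0,"dy":0,"dz":0,"yaw":0},{"hand":1,"dx":0,"dy":0,"dz":0,"yaw":0},{"hand":1,"dx":5,"dy":25,"dz":0,"yaw":0},{"hand":1,"dx":5,"dy":45,"dz":0,"yaw":0},{"hand":1,"dx":5,"dy":53,"dz":0,"yaw":0},{"hand":1,"dx":5,"dy":53,"dz":0,"yaw":0},{"hand":1,"dx":5,"dy":53,"dz":0,"yaw":0}]'
python3 -c "
from h import *
to(.625,-.008,.109,76)
im=bot.grab_frame('scene')[:,:,::-1]
crop('scene','pics/c1.png',210,170,370,290,5,im)"
```

```text
clock: 11.87
position: [0.623, -0.0086, 0.1118]
tool_rot: [-1.571, -0.0, 1.351]
force: [0.6, 0.3, 0.8]
grip_width: 0.0003
dx 1.0 dy 2.8 dz -1.8 yaw 0.0242 jaw 77.4 t 11.87 q7 0.74 F [0.5712 0.2953 0.7627] M [ 0.0487  0.0094 -0.0589] w 0.0003 p [ 0.623  -0.0086  0.1118] ydown -0.9999999588540851
```

View pics/c1.png

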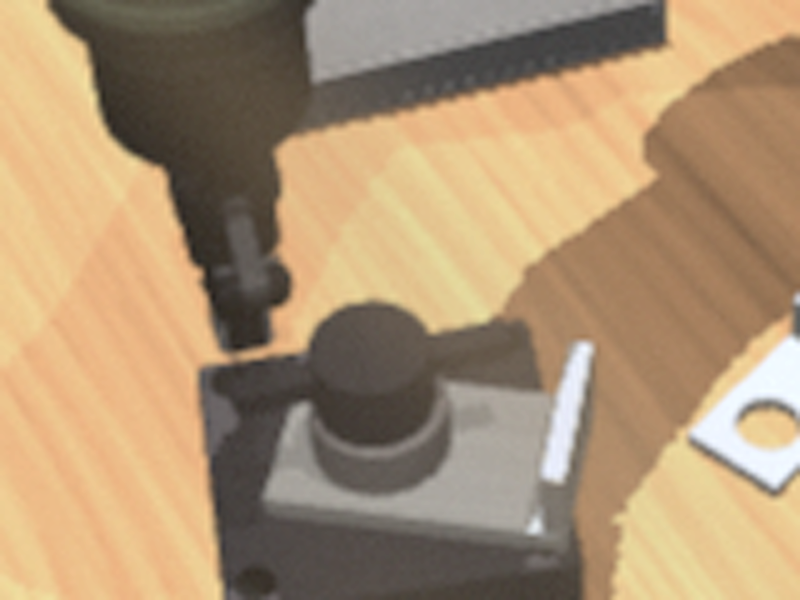

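The closed fingers (tip at (240,345)) stand behind the far arm (tip at (240,390)). I'm pushing gently, with short steps.

```bash
python3 -m crank '[{"hand":1,"dx":3,"dy":1,"dz":-1.5,"yaw":0},{"hand":1,"dx":6,"dy":1,"dz":-1.5,"yaw":0},{"hand":1,"dx":9,"dy":1,"dz":-1.5,"yaw":0}]'
python3 -m crank '[{"hand":1,"dx":2,"dy":0,"dz":0,"yaw":0}]'
python3 -m crank '[{"hand":1,"dx":2,"dy":0,"dz":0,"yaw":0}]'
```

```text
clock: 12.17
position: [0.6269, -0.0003, 0.111]
tool_rot: [-1.572, -0.0, 1.35]
force: [-0.3, 0.2, 0.3]
grip_width: 0.0004
clock: 12.25
position: [0.6272, 0.002, 0.1107]
tool_rot: [-1.571, -0.0, 1.35]
force: [-0.1, -0.4, -0.5]
grip_width: -0.0002
clock: 12.33
position: [0.6275, 0.0037, 0.1105]
tool_rot: [-1.571, -0.0, 1.35]
force: [0.0, -2.1, 0.2]
grip_width: 0.0001
```

```bash
python3 -m crank '[{"hand":1,"dx":2,"dy":0,"dz":0,"yaw":0}]'
python3 -m crank '[{"hand":1,"dx":1,"dy":0,"dz":0,"yaw":0}]'
```

```text
clock: 12.42
position: [0.6278, 0.0046, 0.1104]
tool_rot: [-1.571, 0.001, 1.35]
force: [-2.2, -10.0, 4.4]
grip_width: 0.0
clock: 12.5
position: [0.6279, 0.0049, 0.1104]
tool_rot: [-1.571, 0.002, 1.349]
force: [-3.9, -11.5, 5.3]
grip_width: 0.0004
```

```bash
python3 -m crank '[{"hand":1,"dx":1,"dy":0,"dz":0,"yaw":0}]'
python3 -m crank '[{"hand":1,"dx":1,"dy":0,"dz":0,"yaw":0}]'
```

```text
clock: 12.58
position: [0.6279, 0.0052, 0.1103]
tool_rot: [-1.57, 0.003, 1.349]
force: [-5.2, -13.7, 7.1]
grip_width: -0.0001
clock: 12.67
position: [0.6281, 0.0055, 0.1103]
tool_rot: [-1.57, 0.004, 1.348]
force: [-5.8, -17.0, 7.9]
grip_width: 0.0003
```

```bash
python3 -m crank '[{"hand":1,"dx":1.5,"dy":0,"dz":0,"yaw":0}]'
python3 -m crank '[{"hand":1,"dx":1.5,"dy":0,"dz":0,"yaw":0}]'
python3 -c "
from h import *
to(.625,-.008,.109,76)
im=bot.grab_frame('scene')[:,:,::-1]
crop('scene','pics/c2.png',210,170,370,290,5,im)"
```

```text
clock: 12.75
position: [0.6282, 0.006, 0.1102]
tool_rot: [-1.57, 0.006, 1.347]
force: [-6.4, -21.1, 10.0]
grip_width: 0.0002
clock: 12.83
position: [0.6284, 0.0067, 0.1102]
tool_rot: [-1.57, 0.007, 1.347]
force: [-8.9, -25.1, 11.9]
grip_width: -0.0002
dx -15.0 dy 1.3 dz 0.1 yaw 0.0204 jaw 77.2 t 12.83 q7 0.71 F [ -8.9183 -25.1272  11.8592] M [-5.1587  1.9265  0.0695] w -0.0002 p [0.6284 0.0067 0.1102] ydown -0.9999763390429779
```

View pics/c2.png

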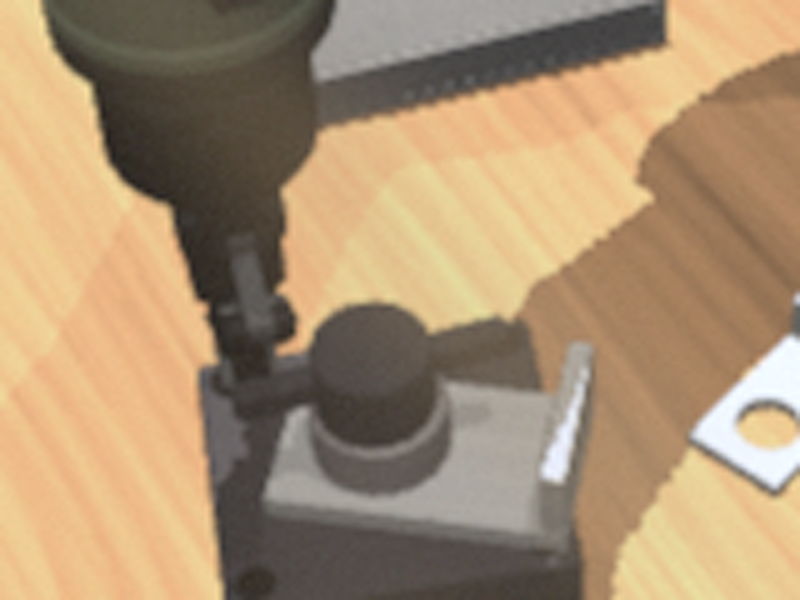

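The stop is firm though slightly springy: 27 N for about 2 mm, arm tip now at (240,405). Next I'll re-grip the hub more firmly, press against the stop and try lifting there, then search sideways for a bind if that fails.

```bash
python3 -m crank '[{"hand":1,"dx":-8,"dy":0,"dz":0,"yaw":0},{"hand":1,"dx":-12,"dy":-25,"dz":0,"yaw":0},{"hand":0.5,"dx":-12,"dy":-60,"dz":0,"yaw":0},{"hand":0,"dx":-12,"dy":-92,"dz":0,"yaw":0},{"hand":0,"dx":-12,"dy":-92,"dz":0,"yaw":0},{"hand":0,"dx":-12,"dy":-92,"dz":0,"yaw":0}]'
python3 -c "
from h import *
to(.588,.0345,.2,76)"
```

```text
clock: 13.38
position: [0.6272, -0.0004, 0.2041]
tool_rot: [-1.574, -0.001, 1.35]
force: [-0.5, 0.7, -0.2]
grip_width: 0.0483
dx 25.5 dy 3.9 dz 45.9 yaw 0.0233 jaw 77.3 t 13.38 q7 0.80 F [-0.4936  0.6702 -0.1731] M [ 0.0011 -0.0233 -0.0258] w 0.0483 p [ 0.6272 -0.0004  0.2041] ydown -0.9999957305953897
```

```bash
python3 -m crank '[{"hand":0,"dx":25,"dy":0,"dz":45,"yaw":0.02},{"hand":0,"dx":25,"dy":0,"dz":45,"yaw":0.02},{"hand":0,"dx":25,"dy":0,"dz":45,"yaw":0.02},{"hand":0,"dx":25,"dy":0,"dz":45,"yaw":0.02}]'
python3 -c "
from h import *
to(.588,.0345,.103,76)"
```

```text
clock: 13.72
position: [0.5876, 0.0339, 0.2018]
tool_rot: [-1.57, 0.001, 1.331]
force: [-0.1, -0.1, 0.9]
grip_width: 0.0853
dx 0.8 dy 98.8 dz -0.3 yaw 0.0046 jaw 76.3 t 13.72 q7 0.71 F [-0.1297 -0.1213  0.8501] M [-0.0613 -0.0212  0.0546] w 0.0853 p [0.5876 0.0339 0.2018] ydown -0.9999996568326384
```

```bash
python3 -m crank '[{"hand":0,"dx":0.5,"dy":35,"dz":0,"yaw":0},{"hand":0,"dx":0.5,"dy":65,"dz":0,"yaw":0},{"hand":0,"dx":0.5,"dy":88,"dz":0,"yaw":0},{"hand":0,"dx":0.5,"dy":97,"dz":0,"yaw":0},{"hand":0,"dx":0.5,"dy":98,"dz":0,"yaw":0},{"hand":0,"dx":0.5,"dy":98,"dz":0,"yaw":0}]'
python3 -c "
from h import *
to(.588,.0345,.103,76)"
```

```text
clock: 14.22
position: [0.5885, 0.0341, 0.1045]
tool_rot: [-1.57, -0.0, 1.33]
force: [0.2, 0.2, 0.2]
grip_width: 0.0853
dx 0.2 dy 1.5 dz 0.6 yaw 0.0033 jaw 76.2 t 14.22 q7 0.61 F [0.1917 0.1934 0.1815] M [0.0284 0.0175 0.0522] w 0.0853 p [0.5885 0.0341 0.1045] ydown -0.999999894142863
```

```bash
python3 -m crank '[{"hand":0.6,"dx":0,"dy":0.5,"dz":0.5,"yaw":0},{"hand":0.6,"dx":0,"dy":0.5,"dz":0.5,"yaw":0},{"hand":0.6,"dx":0,"dy":0.5,"dz":0.5,"yaw":0},{"hand":0.6,"dx":0,"dy":0.5,"dz":0.5,"yaw":0},{"hand":0.6,"dx":0,"dy":0.5,"dz":0.5,"yaw":0},{"hand":0.6,"dx":0,"dy":0.3,"dz":0.5,"yaw":0}]' 40
python3 -c "
from h import *
to(.588,.0345,.103,76)"
python3 -m crank '[{"hand":0.6,"dx":0,"dy":0,"dz":0,"yaw":-0.03}]'
python3 -c "
from h import *
to(.588,.0345,.103,76)"
python3 -m crank '[{"hand":0.6,"dx":0,"dy":0,"dz":0,"yaw":-0.02}]'
python3 -c "
from h import *
to(.588,.0345,.103,76)"
```

```text
clock: 14.72
position: [0.5882, 0.0344, 0.1051]
tool_rot: [-1.572, -0.0, 1.33]
force: [-0.5, 1.0, 3.4]
grip_width: 0.047
dx 0.1 dy 2.1 dz 0.2 yaw 0.0032 jaw 76.2 t 14.72 q7 0.61 F [-0.5062  0.9959  3.3846] M [ 0.0813 -0.0154 -0.1831] w 0.0470 p [0.5882 0.0344 0.1051] ydown -0.9999988883773682
clock: 14.8
position: [0.5881, 0.0344, 0.105]
tool_rot: [-1.572, -0.0, 1.359]
force: [-1.5, 2.5, 5.7]
grip_width: 0.0467
dx 0.0 dy 2.0 dz 0.2 yaw 0.0322 jaw 77.8 t 14.80 q7 0.64 F [-1.4707  2.5473  5.6914] M [ 0.4124  0.3517 -1.0484] w 0.0467 p [0.5881 0.0344 0.105 ] ydown -0.9999990526174489
clock: 14.88
position: [0.5881, 0.0346, 0.105]
tool_rot: [-1.572, -0.001, 1.38]
force: [-1.8, 2.3, 6.7]
grip_width: 0.0471
dx -0.1 dy 2.0 dz 0.1 yaw 0.0538 jaw 79.1 t 14.88 q7 0.66 F [-1.8282  2.3286  6.7173] M [ 0.4769  0.5737 -1.1771] w 0.0471 p [0.5881 0.0346 0.105 ] ydown -0.9999992100139508
```

```bash
python3 -m crank '[{"hand":0.6,"dx":0,"dy":0,"dz":0,"yaw":-0.03}]'
python3 -c "
from h import *
to(.588,.0345,.103,76)"
python3 -m crank '[{"hand":0.6,"dx":0,"dy":0,"dz":0,"yaw":-0.02}]'
python3 -c "
from h import *
to(.588,.0345,.103,76)
im=bot.grab_frame('scene')[:,:,::-1]
crop('scene','pics/c3.png',210,170,370,290,5,im)"
```

```text
clock: 14.97
position: [0.588, 0.0347, 0.105]
tool_rot: [-1.572, -0.001, 1.409]
force: [-3.7, 3.3, 7.9]
grip_width: 0.0467
dx -0.2 dy 2.0 dz -0.1 yaw 0.0830 jaw 80.8 t 14.97 q7 0.68 F [-3.6669  3.3262  7.9144] M [ 0.679   0.6927 -1.536 ] w 0.0467 p [0.588  0.0347 0.105 ] ydown -0.9999992801514266
clock: 15.05
position: [0.5879, 0.0347, 0.105]
tool_rot: [-1.572, -0.001, 1.43]
force: [-3.2, 3.7, 7.9]
grip_width: 0.0466
dx -0.2 dy 2.0 dz -0.1 yaw 0.1036 jaw 81.9 t 15.05 q7 0.70 F [-3.206   3.7243  7.8714] M [ 0.632   0.8175 -1.5851] w 0.0466 p [0.5879 0.0347 0.105 ] ydown -0.9999992970526144
```

View pics/c3.png

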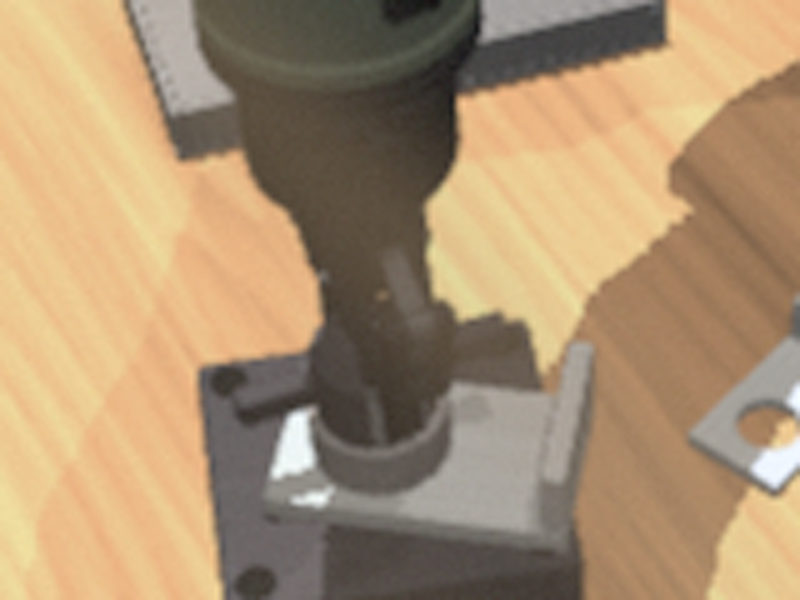

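The arm tip is at (240,410) and the moment is −1.59 Nm (29 N at the tip, inside the limit). I'll try lifting here.

```bash
python3 -m crank '[{"hand":0.6,"dx":0,"dy":-0.5,"dz":0,"yaw":0},{"hand":0.6,"dx":0,"dy":-1.3,"dz":0,"yaw":0}]' 
python3 -c "
from h import *
to(.588,.0345,.103,76)"
```

```text
clock: 15.27
position: [0.5875, 0.0343, 0.1055]
tool_rot: [-1.571, -0.0, 1.43]
force: [-2.0, 0.9, -5.2]
grip_width: 0.0471
dx 0.3 dy 2.5 dz -0.5 yaw 0.1037 jaw 81.9 t 15.27 q7 0.70 F [-2.0303  0.9315 -5.1927] M [0.3148 0.3868 0.8674] w 0.0471 p [0.5875 0.0343 0.1055] ydown -0.999999991620521
```

The moment released and the lift force is only 5 N. I'll continue up slowly.

```bash
python3 -m crank '[{"hand":0.6,"dx":0,"dy":-1,"dz":0,"yaw":0},{"hand":0.6,"dx":0,"dy":-2,"dz":0,"yaw":0}]' 
python3 -c "
from h import *
to(.588,.0345,.103,76)
im=bot.grab_frame('scene')[:,:,::-1]
crop('scene','pics/c4.png',210,170,370,290,5,im)"
```

```text
clock: 15.43
position: [0.5869, 0.0339, 0.1063]
tool_rot: [-1.569, 0.001, 1.431]
force: [4.0, 2.1, -33.1]
grip_width: 0.0467
dx 0.8 dy 3.3 dz -1.0 yaw 0.1045 jaw 82.0 t 15.43 q7 0.70 F [  3.9826   2.0911 -33.0646] M [ 0.4437 -0.8423  0.8215] w 0.0467 p [0.5869 0.0339 0.1063] ydown -0.9999984508002584
```

View pics/c4.png

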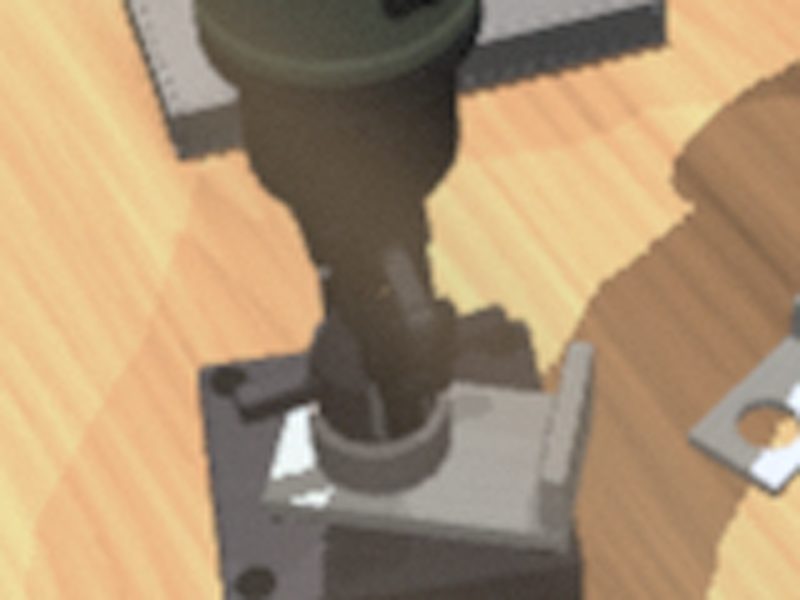

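It's held again, but the moment is now +0.82, as if the nut wants to go on anticlockwise. I'll lower it and turn a little further.

```bash
python3 -m crank '[{"hand":0.6,"dx":0,"dy":2,"dz":0,"yaw":0},{"hand":0.6,"dx":0,"dy":2,"dz":0,"yaw":0}]' 20
python3 -c "
from h import *
to(.588,.0345,.103,76)"
python3 -m crank '[{"hand":0.6,"dx":0,"dy":2,"dz":0,"yaw":-0.03}]'
python3 -c "
from h import *
to(.588,.0345,.103,76)"
python3 -m crank '[{"hand":0.6,"dx":0,"dy":0,"dz":0,"yaw":-0.03}]'
python3 -c "
from h import *
to(.588,.0345,.103,76)"
```

```text
clock: 15.65
position: [0.587, 0.0337, 0.1058]
tool_rot: [-1.57, 0.002, 1.43]
force: [-9.6, -3.5, 8.9]
grip_width: 0.0467
dx 0.9 dy 2.8 dz -0.9 yaw 0.1037 jaw 81.9 t 15.65 q7 0.70 F [-9.6039 -3.5475  8.9275] M [-0.7383  2.3414  0.6798] w 0.0467 p [0.587  0.0337 0.1058] ydown -0.9999976507887816
clock: 15.73
position: [0.5872, 0.0338, 0.1052]
tool_rot: [-1.571, 0.002, 1.459]
force: [-27.2, -8.8, 60.1]
grip_width: 0.0468
dx 0.8 dy 2.2 dz -0.7 yaw 0.1325 jaw 83.6 t 15.73 q7 0.72 F [-27.2473  -8.806   60.1148] M [-1.6012  6.0696 -0.23  ] w 0.0468 p [0.5872 0.0338 0.1052] ydown -0.9999972514225104
clock: 15.82
position: [0.5872, 0.0339, 0.1051]
tool_rot: [-1.571, 0.002, 1.49]
force: [-16.9, -3.7, 27.0]
grip_width: 0.0469
dx 0.7 dy 2.1 dz -0.7 yaw 0.1638 jaw 85.4 t 15.82 q7 0.75 F [-16.8734  -3.7084  27.042 ] M [-0.7121  3.5788 -0.6336] w 0.0469 p [0.5872 0.0339 0.1051] ydown -0.999997863431475
```

```bash
python3 -m crank '[{"hand":0.6,"dx":0.8,"dy":-1.2,"dz":-0.5,"yaw":0}]'
python3 -c "
from h import *
to(.588,.0345,.103,76)"
python3 -m crank '[{"hand":0.6,"dx":0,"dy":0,"dz":0,"yaw":-0.03}]'
python3 -c "
from h import *
to(.588,.0345,.103,76)"
python3 -m crank '[{"hand":0.6,"dx":0,"dy":0,"dz":0,"yaw":-0.03}]'
python3 -c "
from h import *
to(.588,.0345,.103,76)
im=bot.grab_frame('scene')[:,:,::-1]
crop('scene','pics/c5.png',210,170,370,290,5,im)"
```

```text
clock: 15.9
position: [0.5871, 0.034, 0.1052]
tool_rot: [-1.569, 0.003, 1.491]
force: [-12.6, -6.2, -1.5]
grip_width: 0.0468
dx 0.6 dy 2.2 dz -0.8 yaw 0.1644 jaw 85.4 t 15.90 q7 0.75 F [-12.6003  -6.2287  -1.5325] M [-1.3072  2.6668 -0.1465] w 0.0468 p [0.5871 0.034  0.1052] ydown -0.9999951546008539
clock: 15.98
position: [0.5872, 0.0341, 0.1052]
tool_rot: [-1.569, 0.002, 1.518]
force: [-12.9, -3.8, 10.8]
grip_width: 0.0466
dx 0.4 dy 2.2 dz -0.7 yaw 0.1917 jaw 87.0 t 15.98 q7 0.78 F [-12.8707  -3.7569  10.8367] M [-0.6565  2.8778 -0.6317] w 0.0466 p [0.5872 0.0341 0.1052] ydown -0.9999956948282526
clock: 16.07
position: [0.5873, 0.0344, 0.1051]
tool_rot: [-1.569, 0.002, 1.55]
force: [-11.4, -2.5, 10.3]
grip_width: 0.0466
dx 0.1 dy 2.1 dz -0.7 yaw 0.2233 jaw 88.8 t 16.07 q7 0.80 F [-11.4333  -2.453   10.3174] M [-0.3625  2.631  -0.6791] w 0.0466 p [0.5873 0.0344 0.1051] ydown -0.9999972032672475
```

View pics/c5.png

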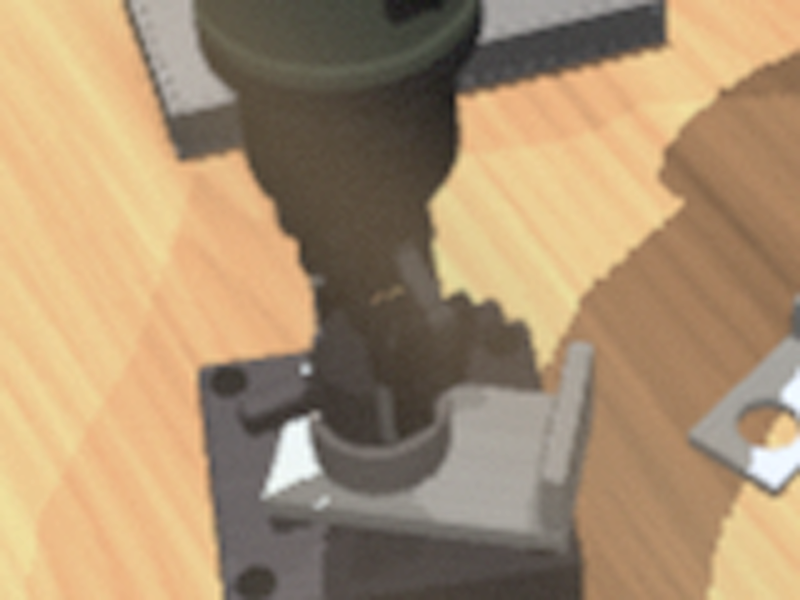

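The arm moved further, to tip (245,418), with less moment. I'll release and look at the free state again before deciding anything.

```bash
python3 -m crank '[{"hand":0,"dx":0,"dy":0,"dz":0,"yaw":0},{"hand":0,"dx":0,"dy":0,"dz":0,"yaw":0},{"hand":0,"dx":0,"dy":0,"dz":0,"yaw":0},{"hand":0,"dx":0,"dy":-40,"dz":0,"yaw":0},{"hand":0,"dx":0,"dy":-80,"dz":0,"yaw":0},{"hand":0,"dx":-40,"dy":-95,"dz":0,"yaw":0},{"hand":0,"dx":-80,"dy":-95,"dz":0,"yaw":0},{"hand":0,"dx":-120,"dy":-95,"dz":0,"yaw":0},{"hand":0,"dx":-150,"dy":-95,"dz":0,"yaw":0},{"hand":0,"dx":-150,"dy":-95,"dz":0,"yaw":0}]' 20
python3 -c "
from h import *
im=bot.grab_frame('scene')[:,:,::-1];cv2.imwrite('pics/s4.png',im)
crop('scene','pics/d1.png',210,170,370,290,5,im)
im=bot.grab_frame('top')[:,:,::-1];cv2.imwrite('pics/t4.png',im)
crop('top','pics/d2.png',270,165,360,255,6.6,im)"
```

```text
clock: 16.95
position: [0.5848, -0.1225, 0.1991]
tool_rot: [-1.571, 0.003, 1.542]
force: [-0.4, -1.0, -0.3]
grip_width: 0.0851
```

View pics/d1.png

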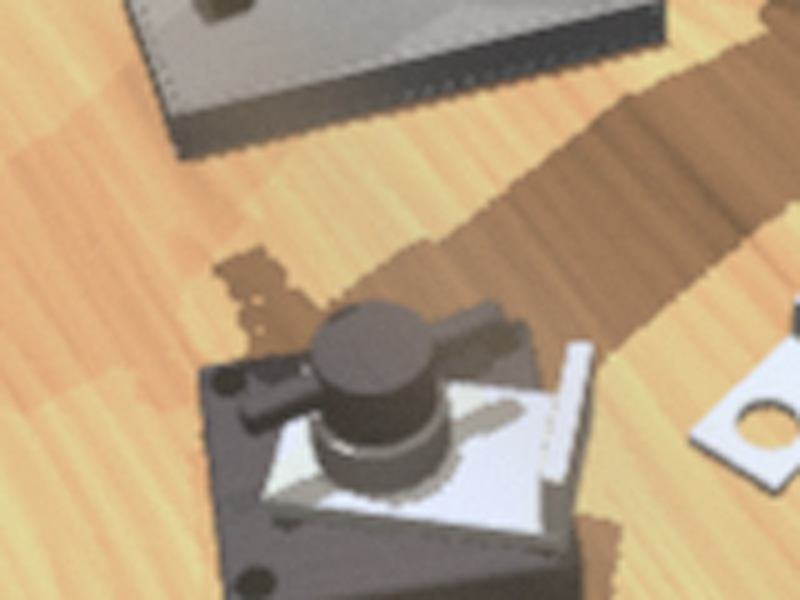

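View pics/d2.png

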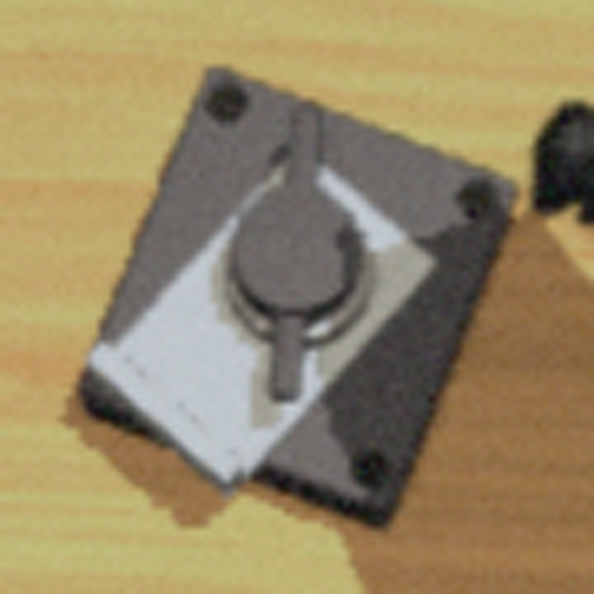

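The free nut now lies at about −4° (tips (309,105) and (285,398)), 10° further than before and without springing back. So the earlier resistance was binding and not the stop. I'll re-grip centred and carry on.

Run:
```python
from h import *
t=lambda p:(p[0]/6.6+270-.42,p[1]/6.6+165-.42)
s=lambda p:(p[0]/5+210-.4,p[1]/5+170-.4)
print("hub",ray("top",[t((294,246))],.13),ray("scene",[s((374,348))],.13))
a=ray("top",[t((309,105)),t((285,395))],.124);d=a[0]-a[1];print("top",a[:,:2],a.mean(0),np.degrees(np.arctan2(d[1],d[0])))
a=ray("scene",[s((244,412)),s((498,312))],.124);d=a[0]-a[1];print("sc",a[:,:2],a.mean(0),np.degrees(np.arctan2(d[1],d[0])))
to(.5878,.0343,.2,86)
```

```text
hub [[0.5879 0.0332 0.13  ]] [[0.587  0.0366 0.13  ]]
top [[0.6424 0.0293]
 [0.5335 0.035 ]] [0.588  0.0321 0.124 ] -2.95920547826165
sc [[0.6415 0.035 ]
 [0.5349 0.0401]] [0.5882 0.0375 0.124 ] -2.7340913490378753
dx 150.4 dy -0.4 dz 0.9 yaw 0.0463 jaw 88.7 t 17.05 q7 1.15 F [-0.0456  1.6365  0.8969] M [0.0205 0.0102 0.0312] w 0.0855 p [ 0.5852 -0.1161  0.1996] ydown -0.9999999102968515
```

```bash
python3 -m crank '[{"hand":0,"dx":150,"dy":0,"dz":1,"yaw":0.02},{"hand":0,"dx":150,"dy":0,"dz":1,"yaw":0.02},{"hand":0,"dx":150,"dy":0,"dz":1,"yaw":0.02},{"hand":0,"dx":150,"dy":0,"dz":1,"yaw":0.02},{"hand":0,"dx":150,"dy":10,"dz":1,"yaw":0.02},{"hand":0,"dx":150,"dy":40,"dz":1,"yaw":0.02},{"hand":0,"dx":150,"dy":70,"dz":1,"yaw":0.02},{"hand":0,"dx":150,"dy":88,"dz":1,"yaw":0.02},{"hand":0,"dx":150,"dy":94,"dz":1,"yaw":0.02},{"hand":0,"dx":150,"dy":95,"dz":1,"yaw":0.02},{"hand":0,"dx":150,"dy":95,"dz":1,"yaw":0.02}]'
python3 -c "
from h import *
to(.5878,.0346,.103,86)"
```

```text
clock: 17.97
position: [0.5876, 0.036, 0.1053]
tool_rot: [-1.571, -0.001, 1.531]
force: [0.1, -0.2, 0.3]
grip_width: 0.0852
dx -1.4 dy 2.3 dz -0.3 yaw 0.0299 jaw 87.7 t 17.97 q7 0.78 F [ 0.0614 -0.1572  0.3215] M [0.0132 0.0106 0.0231] w 0.0852 p [0.5876 0.036  0.1053] ydown -0.9999995947547804
```

```bash
python3 -m crank '[{"hand":0,"dx":-1.5,"dy":1,"dz":0,"yaw":0},{"hand":0.6,"dx":-1.5,"dy":1,"dz":0,"yaw":0},{"hand":0.6,"dx":-1.5,"dy":1,"dz":0,"yaw":0},{"hand":0.6,"dx":-1.5,"dy":1,"dz":0,"yaw":0},{"hand":0.6,"dx":-1.5,"dy":1,"dz":0,"yaw":0},{"hand":0.6,"dx":-1.5,"dy":0.7,"dz":0,"yaw":0},{"hand":0.6,"dx":-1.5,"dy":0.7,"dz":0,"yaw":0}]' 20
python3 -c "
from h import *
to(.588,.0345,.103)"
python3 -m crank '[{"hand":0.6,"dx":0,"dy":0,"dz":0,"yaw":-0.03}]'
python3 -c "
from h import *
to(.588,.0345,.103)"
python3 -m crank '[{"hand":0.6,"dx":0,"dy":0,"dz":0,"yaw":-0.03}]'
python3 -c "
from h import *
to(.588,.0345,.103)"
```

```text
clock: 18.55
position: [0.5875, 0.0345, 0.1044]
tool_rot: [-1.572, -0.001, 1.531]
force: [-1.0, 5.5, 4.4]
grip_width: 0.0475
dx 0.0 dy 1.4 dz -0.5 jaw 87.7 t 18.55 q7 0.79 F [-0.9589  5.4894  4.3898] M [ 1.1335  0.1314 -0.0211] w 0.0475 p [0.5875 0.0345 0.1044] ydown -0.999998542098061
clock: 18.63
position: [0.5875, 0.0344, 0.1044]
tool_rot: [-1.572, -0.001, 1.559]
force: [-0.7, 3.6, 4.3]
grip_width: 0.0473
dx 0.1 dy 1.4 dz -0.5 jaw 89.3 t 18.63 q7 0.81 F [-0.677  3.618  4.299] M [ 0.9874  0.1533 -0.7724] w 0.0473 p [0.5875 0.0344 0.1044] ydown -0.9999988874722878
clock: 18.72
position: [0.5874, 0.0342, 0.1044]
tool_rot: [-1.572, -0.001, 1.591]
force: [-0.4, 2.4, 4.0]
grip_width: 0.0477
dx 0.2 dy 1.4 dz -0.6 jaw 91.1 t 18.72 q7 0.84 F [-0.4126  2.4336  4.0326] M [ 0.7018  0.1754 -0.765 ] w 0.0477 p [0.5874 0.0342 0.1044] ydown -0.9999991644348603
```

```bash
python3 -m crank '[{"hand":0.6,"dx":0,"dy":-0.7,"dz":0,"yaw":0.015},{"hand":0.6,"dx":0,"dy":-1.5,"dz":0,"yaw":0.02}]' 25
python3 -c "
from h import *
to(.588,.0345,.103)"
```

```text
clock: 18.88
position: [0.5872, 0.034, 0.1048]
tool_rot: [-1.571, -0.001, 1.569]
force: [8.2, 6.7, -25.3]
grip_width: 0.0468
dx 0.5 dy 1.8 dz -0.8 jaw 89.9 t 18.88 q7 0.82 F [  8.2042   6.6958 -25.2838] M [ 1.5207 -1.77    0.0092] w 0.0468 p [0.5872 0.034  0.1048] ydown -0.999999224666891
```

It's still locked. I'll probe the other way: turn slowly clockwise with a light upward preload, logging moment and height, to find where it frees.

```bash
python3 -m crank '[{"hand":0.6,"dx":0.5,"dy":1.2,"dz":-0.5,"yaw":0},{"hand":0.6,"dx":0.5,"dy":1.2,"dz":-0.5,"yaw":0}]' 25
python3 -c "
from h import *
to(.588,.0345,.103)"
python3 -m crank '[{"hand":0.6,"dx":0,"dy":0,"dz":0,"yaw":0.05}]'
python3 -c "
from h import *
to(.588,.0345,.103)"
python3 -m crank '[{"hand":0.6,"dx":0,"dy":0,"dz":0,"yaw":0.05}]'
python3 -c "
from h import *
to(.588,.0345,.103)"
```

```text
clock: 19.05
position: [0.5874, 0.0341, 0.1044]
tool_rot: [-1.57, 0.0, 1.569]
force: [-5.6, 1.1, 7.0]
grip_width: 0.047
dx 0.4 dy 1.4 dz -0.6 jaw 89.9 t 19.05 q7 0.82 F [-5.5746  1.0534  7.0223] M [0.3434 1.0029 0.0051] w 0.0470 p [0.5874 0.0341 0.1044] ydown -0.9999997296410685
clock: 19.13
position: [0.5874, 0.0342, 0.1044]
tool_rot: [-1.57, 0.0, 1.521]
force: [-5.4, 1.1, 6.8]
grip_width: 0.0472
dx 0.3 dy 1.4 dz -0.6 jaw 87.1 t 19.13 q7 0.78 F [-5.4132  1.0621  6.8114] M [0.4215 0.8589 0.9832] w 0.0472 p [0.5874 0.0342 0.1044] ydown -0.9999999309288756
clock: 19.22
position: [0.5874, 0.0343, 0.1044]
tool_rot: [-1.571, -0.0, 1.468]
force: [-2.9, 2.9, 6.1]
grip_width: 0.0472
dx 0.2 dy 1.4 dz -0.5 jaw 84.1 t 19.22 q7 0.73 F [-2.8566  2.8666  6.0644] M [0.8242 0.587  1.0826] w 0.0472 p [0.5874 0.0343 0.1044] ydown -0.9999999892587677
```

Clockwise also resists at about 1 Nm, so the nut is jammed both ways. I conclude that the first resistance, at about 77° and 0.3–0.5 Nm, was the true stop and that I ran past it. I'll turn it back clockwise with a firmer grip until it runs free, then come up to the stop gently.

```bash
python3 -m crank '[{"hand":0.6,"dx":0,"dy":0,"dz":0,"yaw":0.02},{"hand":0.6,"dx":0,"dy":0,"dz":0,"yaw":0.05}]' 40
python3 -c "
from h import *
to(.588,.0345,.103)"
python3 -m crank '[{"hand":0.6,"dx":0,"dy":0,"dz":0,"yaw":0.04}]'
python3 -c "
from h import *
to(.588,.0345,.103)"
python3 -m crank '[{"hand":0.6,"dx":0,"dy":0,"dz":0,"yaw":0.04}]'
python3 -c "
from h import *
to(.588,.0345,.103)
im=bot.grab_frame('scene')[:,:,::-1]
crop('scene','pics/e1.png',210,170,370,290,5,im)"
```

```text
clock: 19.38
position: [0.5876, 0.0345, 0.1045]
tool_rot: [-1.571, -0.0, 1.419]
force: [-3.0, 2.8, 6.0]
grip_width: 0.0472
dx 0.1 dy 1.5 dz -0.4 jaw 81.3 t 19.38 q7 0.69 F [-3.0096  2.7874  6.0381] M [0.6298 0.5116 1.1394] w 0.0472 p [0.5876 0.0345 0.1045] ydown -0.9999999374138897
clock: 19.47
position: [0.5877, 0.0345, 0.1045]
tool_rot: [-1.571, -0.0, 1.379]
force: [-1.6, 2.3, 4.4]
grip_width: 0.0469
dx 0.0 dy 1.5 dz -0.3 jaw 79.0 t 19.47 q7 0.65 F [-1.5989  2.2659  4.4356] M [0.616  0.2064 1.1301] w 0.0469 p [0.5877 0.0345 0.1045] ydown -0.9999998597242918
clock: 19.55
position: [0.5882, 0.0344, 0.1045]
tool_rot: [-1.572, -0.001, 1.338]
force: [4.7, 3.4, -1.0]
grip_width: 0.0471
dx 0.1 dy 1.5 dz 0.2 jaw 76.7 t 19.55 q7 0.62 F [ 4.6987  3.4229 -1.0042] M [ 0.6972 -1.1397 -0.124 ] w 0.0471 p [0.5882 0.0344 0.1045] ydown -0.9999990363515578
```

View pics/e1.png

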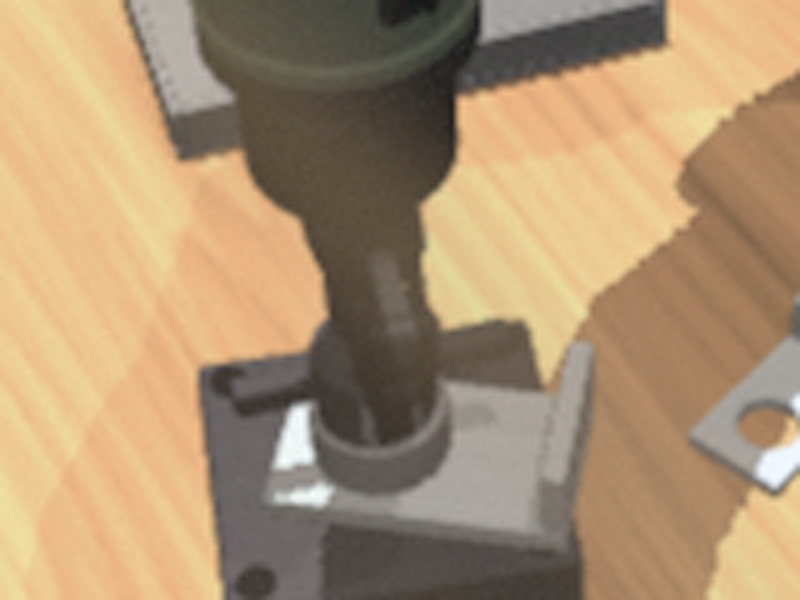

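The moment dropped to about zero, with the arm tip back near (235,402). I'll continue a little further clockwise with a soft grip.

```bash
python3 -m crank '[{"hand":0.6,"dx":0,"dy":0,"dz":0,"yaw":0.04}]' 20
python3 -c "
from h import *
to(.588,.0345,.103)"
python3 -m crank '[{"hand":0.6,"dx":0,"dy":0,"dz":0,"yaw":0.04}]'
python3 -c "
from h import *
to(.588,.0345,.103)"
python3 -m crank '[{"hand":0.6,"dx":0,"dy":0,"dz":0,"yaw":0.04}]'
python3 -c "
from h import *
to(.588,.0345,.103)"
```

```text
clock: 19.68
position: [0.5884, 0.0342, 0.1045]
tool_rot: [-1.572, -0.001, 1.299]
force: [4.6, 0.7, 0.3]
grip_width: 0.0469
dx 0.2 dy 1.5 dz 0.5 jaw 74.5 t 19.68 q7 0.59 F [4.6324 0.6768 0.3477] M [ 0.244  -1.1482  0.189 ] w 0.0469 p [0.5884 0.0342 0.1045] ydown -0.9999986075396377
clock: 19.77
position: [0.5885, 0.0339, 0.1044]
tool_rot: [-1.572, -0.001, 1.258]
force: [3.8, 1.3, 1.2]
grip_width: 0.0473
dx 0.4 dy 1.4 dz 0.6 jaw 72.1 t 19.77 q7 0.55 F [3.7865 1.2505 1.175 ] M [ 0.226  -1.0785  0.3096] w 0.0473 p [0.5885 0.0339 0.1044] ydown -0.9999986781734526
clock: 19.85
position: [0.5884, 0.0338, 0.1045]
tool_rot: [-1.572, -0.0, 1.218]
force: [3.2, -0.2, 1.5]
grip_width: 0.0471
dx 0.5 dy 1.5 dz 0.6 jaw 69.8 t 19.85 q7 0.52 F [ 3.2099 -0.2232  1.5281] M [ 0.2467 -0.8792  0.3032] w 0.0471 p [0.5884 0.0338 0.1045] ydown -0.9999988144752661
```

Running friction is back to 0.3 Nm, so it's free. Now I'll turn anticlockwise again in fine steps with a light upward pull, checking at each step whether it lifts.

```bash
python3 -m crank '[{"hand":0.6,"dx":0,"dy":-0.5,"dz":0.4,"yaw":-0.02},{"hand":0.6,"dx":0,"dy":-0.5,"dz":0.4,"yaw":-0.02}]' 20
python3 -c "
from h import *
to(.588,.0345,.103)"
python3 -m crank '[{"hand":0.6,"dx":0,"dy":0,"dz":0,"yaw":-0.02}]'
python3 -c "
from h import *
to(.588,.0345,.103)"
python3 -m crank '[{"hand":0.6,"dx":0,"dy":0,"dz":0,"yaw":-0.02}]'
python3 -c "
from h import *
to(.588,.0345,.103)"
python3 -m crank '[{"hand":0.6,"dx":0,"dy":0,"dz":0,"yaw":-0.02}]'
python3 -c "
from h import *
to(.588,.0345,.103)"
```

```text
clock: 20.02
position: [0.5877, 0.0337, 0.1046]
tool_rot: [-1.572, 0.0, 1.242]
force: [5.7, 1.1, -3.9]
grip_width: 0.0472
dx 0.8 dy 1.6 dz -0.0 jaw 71.2 t 20.02 q7 0.54 F [ 5.7473  1.0535 -3.9154] M [ 0.03   -1.1653 -0.4546] w 0.0472 p [0.5877 0.0337 0.1046] ydown -0.999999661215561
clock: 20.1
position: [0.5877, 0.0338, 0.1046]
tool_rot: [-1.572, -0.0, 1.261]
force: [5.1, 1.3, -4.7]
grip_width: 0.0466
dx 0.8 dy 1.6 dz -0.0 jaw 72.3 t 20.10 q7 0.55 F [ 5.0742  1.3242 -4.7117] M [ 0.1598 -1.2582 -0.7656] w 0.0466 p [0.5877 0.0338 0.1046] ydown -0.999999695553216
clock: 20.18
position: [0.588, 0.0341, 0.1047]
tool_rot: [-1.572, -0.001, 1.282]
force: [12.7, 5.4, -9.2]
grip_width: 0.0474
dx 0.4 dy 1.7 dz 0.1 jaw 73.5 t 20.18 q7 0.57 F [12.6844  5.3692 -9.1916] M [ 1.1891 -2.6889  0.0297] w 0.0474 p [0.588  0.0341 0.1047] ydown -0.9999990517504223
clock: 20.27
position: [0.5882, 0.0345, 0.1047]
tool_rot: [-1.572, -0.002, 1.303]
force: [9.3, 3.6, -7.5]
grip_width: 0.0473
dx -0.0 dy 1.7 dz 0.2 jaw 74.7 t 20.27 q7 0.59 F [ 9.2625  3.5547 -7.5001] M [ 0.9548 -2.004  -0.0689] w 0.0473 p [0.5882 0.0345 0.1047] ydown -0.9999976424842903
```

The same event repeated: the moment built to −0.77, then the nut shifted sideways and the tool was pushed towards +x+y. I'll yield to that sideways force and try lifting here.

```bash
python3 -m crank '[{"hand":0.6,"dx":0.5,"dy":-0.5,"dz":-0.5,"yaw":0},{"hand":0.6,"dx":0.5,"dy":-1,"dz":-0.5,"yaw":0}]' 25
python3 -c "
from h import *
to(.588,.0345,.103)"
```

```text
clock: 20.43
position: [0.5882, 0.0344, 0.1049]
tool_rot: [-1.571, -0.001, 1.303]
force: [10.6, 3.9, -24.8]
grip_width: 0.0469
dx 0.0 dy 1.9 dz 0.2 jaw 74.6 t 20.43 q7 0.59 F [ 10.5994   3.8794 -24.7837] M [ 0.9662 -2.5716  0.0377] w 0.0469 p [0.5882 0.0344 0.1049] ydown -0.999999759370003
```

Locked here too. I'll go back about 12° and scan anticlockwise under a steady light lift, to catch the exact angle where it frees.

```bash
python3 -m crank '[{"hand":0.6,"dx":-0.3,"dy":1.2,"dz":0.3,"yaw":0.05},{"hand":0.6,"dx":-0.3,"dy":1.2,"dz":0.3,"yaw":0.1},{"hand":0.6,"dx":-0.3,"dy":1.2,"dz":0.3,"yaw":0.15},{"hand":0.6,"dx":-0.3,"dy":1.2,"dz":0.3,"yaw":0.2},{"hand":0.6,"dx":-0.3,"dy":1.2,"dz":0.3,"yaw":0.2}]' 25
python3 -c "
from h import *
to(.588,.0345,.103)"
python3 -m crank '[{"hand":0.6,"dx":0,"dy":-0.6,"dz":0,"yaw":0},{"hand":0.6,"dx":0,"dy":-0.6,"dz":0,"yaw":-0.02}]' 25
python3 -c "
from h import *
to(.588,.0345,.103)"
```

```text
clock: 20.85
position: [0.5875, 0.0344, 0.1045]
tool_rot: [-1.571, 0.0, 1.1]
force: [1.5, 1.3, 1.3]
grip_width: 0.0472
dx 0.3 dy 1.5 dz -0.4 jaw 63.0 t 20.85 q7 0.41 F [1.5485 1.2812 1.3113] M [ 0.3328 -0.223   0.0364] w 0.0472 p [0.5875 0.0344 0.1045] ydown -0.9999999991048272
clock: 21.02
position: [0.5872, 0.0339, 0.1048]
tool_rot: [-1.57, 0.001, 1.123]
force: [0.6, 0.1, -3.9]
grip_width: 0.0468
dx 0.9 dy 1.8 dz -0.5 jaw 64.3 t 21.02 q7 0.43 F [ 0.6117  0.0874 -3.9079] M [ 0.0127 -0.0233 -0.0187] w 0.0468 p [0.5872 0.0339 0.1048] ydown -0.999999488815601
```

```bash
python3 -m crank '[{"hand":0.6,"dx":0,"dy":-0.5,"dz":0,"yaw":0},{"hand":0.6,"dx":0,"dy":-1,"dz":0,"yaw":0}]' 25
python3 -c "
from h import *
to(.588,.0345,.103)"
```

```text
clock: 21.18
position: [0.5873, 0.034, 0.1057]
tool_rot: [-1.57, 0.0, 1.121]
force: [-0.8, -0.2, -3.5]
grip_width: 0.0469
dx 0.7 dy 2.7 dz -0.5 jaw 64.2 t 21.18 q7 0.43 F [-0.829  -0.2118 -3.4925] M [ 0.0193 -0.0241  0.0188] w 0.0469 p [0.5873 0.034  0.1057] ydown -0.9999997125227947
```

It rises freely with only its own weight (3.5 N), so the real release angle lies just before the resistance. Lifting straight off.

```bash
python3 -m crank '[{"hand":0.6,"dx":0,"dy":-2,"dz":0,"yaw":0},{"hand":0.6,"dx":0,"dy":-5,"dz":0,"yaw":0}]' 30
python3 -c "
from h import *
to(.588,.0345,.103)"
```

```text
clock: 21.35
position: [0.5873, 0.0342, 0.1109]
tool_rot: [-1.57, 0.0, 1.12]
force: [-0.2, -0.1, -3.8]
grip_width: 0.0471
dx 0.6 dy 7.9 dz -0.5 jaw 64.2 t 21.35 q7 0.44 F [-0.2162 -0.1026 -3.8024] M [-0.0675 -0.0084 -0.0207] w 0.0471 p [0.5873 0.0342 0.1109] ydown -0.9999997963268283
```

```bash
python3 -m crank '[{"hand":0.6,"dx":0,"dy":-4,"dz":0,"yaw":0},{"hand":0.6,"dx":0,"dy":-10,"dz":0,"yaw":0},{"hand":0.6,"dx":0,"dy":-18,"dz":0,"yaw":0}]' 40
python3 -m crank '[{"hand":0.6,"dx":0,"dy":-10,"dz":0,"yaw":0},{"hand":0.6,"dx":0,"dy":-30,"dz":0,"yaw":0},{"hand":0.6,"dx":0,"dy":-60,"dz":0,"yaw":0},{"hand":0.6,"dx":0,"dy":-60,"dz":0,"yaw":0}]' 40
python3 -c "
from h import *
to(.588,.0345,.103)
im=bot.grab_frame('scene')[:,:,::-1];cv2.imwrite('pics/s5.png',im)
crop('scene','pics/f1.png',210,120,410,270,4,im)"
```

```text
clock: 21.6
position: [0.5874, 0.0343, 0.1295]
tool_rot: [-1.57, 0.0, 1.12]
force: [0.1, -0.3, -4.4]
grip_width: 0.0473
clock: 21.93
position: [0.5895, 0.0352, 0.1946]
tool_rot: [-1.576, -0.003, 1.12]
force: [0.8, 0.9, -1.9]
grip_width: 0.0468
dx -1.6 dy 91.6 dz 1.5 jaw 64.2 t 21.93 q7 0.51 F [ 0.8439  0.9049 -1.9353] M [ 0.0522 -0.0449 -0.0442] w 0.0468 p [0.5895 0.0352 0.1946] ydown -0.9999804967023549
```

View pics/f1.png

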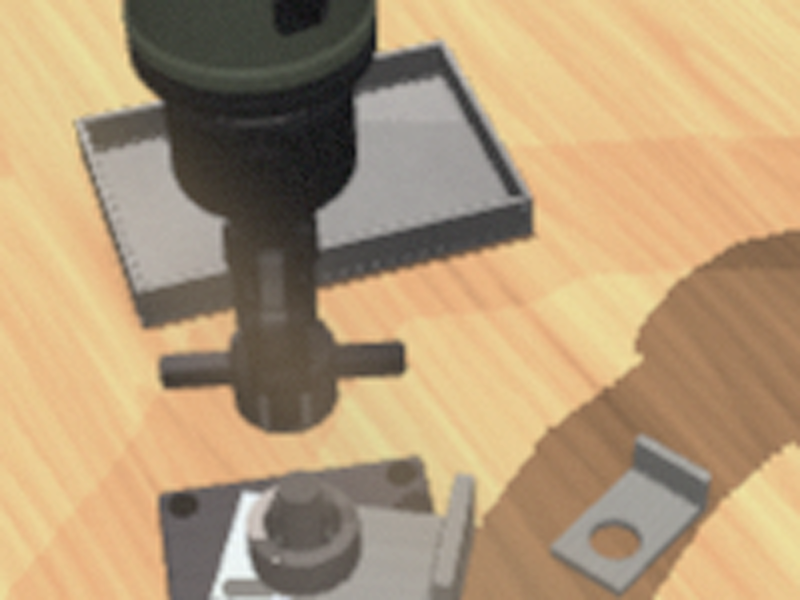

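The nut is off the stud and hangs level in the hand. The spacer and bracket are still on the stud. Next I'll refine the tray position.

Run:
```python
from h import *
s=lambda p:(p[0]/4+210-.4,p[1]/4+120-.4)
a=ray("scene",[s(p) for p in [(80,122),(440,45),(528,200),(140,292)]],.03);print(a,a.mean(0))
im=cv2.imread("pics/top0.png"); crop("top","pics/tt.png",380,210,490,340,4.5,im)
```

```text
[[ 0.5319 -0.3823  0.03  ]
 [ 0.295  -0.3332  0.03  ]
 [ 0.3265 -0.1723  0.03  ]
 [ 0.5648 -0.2204  0.03  ]] [ 0.4295 -0.2771  0.03  ]
```

View pics/tt.png

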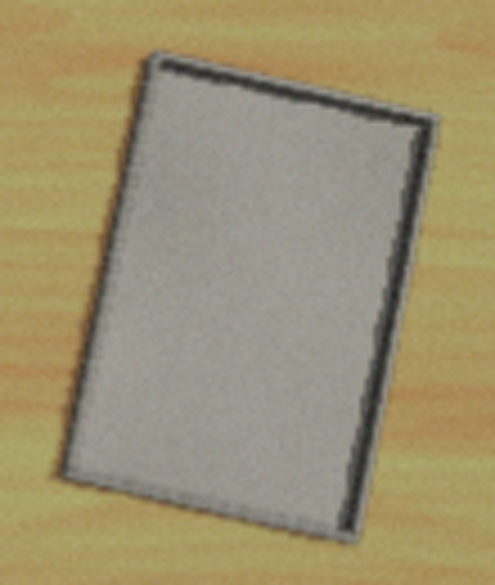

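Run:
```python
from h import *
s=lambda p:(p[0]/4+210-.4,p[1]/4+120-.4)
a=ray("scene",[s((163,356)),s((402,342))],.214);d=a[0]-a[1];print(a,np.degrees(np.arctan2(d[1],d[0])))
c=np.array([.4275,-.279]);u=np.array([.981,-.196]);print(c+.055*u,c-.06*u)
x,y=c+.055*u
to(x,y,.12,79)
```

```text
[[0.6348 0.0091 0.214 ]
 [0.5392 0.056  0.214 ]] -26.168206409996774
[ 0.4815 -0.2898] [ 0.3686 -0.2672]
dx -339.0 dy 71.7 dz -44.4 yaw -0.2590 jaw 64.2 t 21.98 q7 0.51 F [ 0.3908 -0.4466 -4.8199] M [-0.0036  0.0506  0.0046] w 0.0465 p [0.5889 0.0347 0.1922] ydown -0.9999888745765456
```

```bash
python3 -m crank '[{"hand":0.6,"dx":-20,"dy":0,"dz":-3,"yaw":-0.03},{"hand":0.6,"dx":-55,"dy":0,"dz":-8,"yaw":-0.06},{"hand":0.6,"dx":-95,"dy":0,"dz":-13,"yaw":-0.1},{"hand":0.6,"dx":-135,"dy":0,"dz":-18,"yaw":-0.15},{"hand":0.6,"dx":-175,"dy":10,"dz":-23,"yaw":-0.2},{"hand":0.6,"dx":-215,"dy":20,"dz":-28,"yaw":-0.25},{"hand":0.6,"dx":-255,"dy":35,"dz":-33,"yaw":-0.26},{"hand":0.6,"dx":-295,"dy":50,"dz":-38,"yaw":-0.26},{"hand":0.6,"dx":-320,"dy":62,"dz":-42,"yaw":-0.26},{"hand":0.6,"dx":-335,"dy":68,"dz":-44,"yaw":-0.26},{"hand":0.6,"dx":-339,"dy":72,"dz":-44,"yaw":-0.26},{"hand":0.6,"dx":-339,"dy":72,"dz":-44,"yaw":-0.26}]'
python3 -c "
from h import *
to(.4815,-.2898,.014,79)
im=bot.grab_frame('scene')[:,:,::-1];cv2.imwrite('pics/s6.png',im)
crop('scene','pics/f2.png',190,80,390,230,4,im)"
```

```text
clock: 22.98
position: [0.4785, -0.2905, 0.116]
tool_rot: [-1.569, -0.001, 1.378]
force: [0.3, 0.5, -4.3]
grip_width: 0.0466
dx 1.2 dy 102.0 dz -3.0 yaw -0.0004 jaw 79.0 t 22.98 q7 1.25 F [ 0.2585  0.4787 -4.2817] M [ 0.0588 -0.0189  0.0121] w 0.0466 p [ 0.4785 -0.2905  0.116 ] ydown -0.9999986596036183
```

View pics/f2.png

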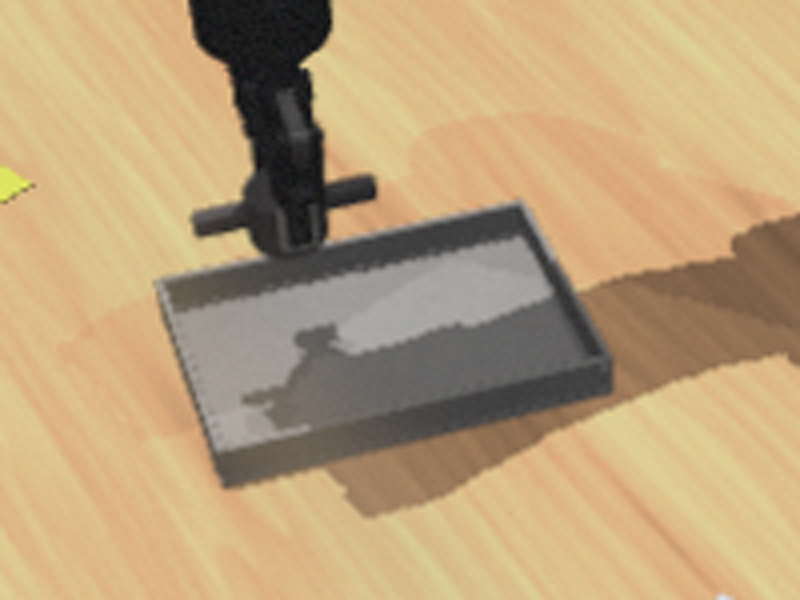

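The nut hangs over the tray with its arms parallel to the tray's long side, tips at (195,222) and (375,187). Lowering.

```bash
python3 -m crank '[{"hand":0.6,"dx":1,"dy":25,"dz":-2,"yaw":0},{"hand":0.6,"dx":1,"dy":50,"dz":-2,"yaw":0},{"hand":0.6,"dx":1,"dy":72,"dz":-2,"yaw":0},{"hand":0.6,"dx":1,"dy":86,"dz":-2,"yaw":0},{"hand":0.6,"dx":1,"dy":92,"dz":-2,"yaw":0},{"hand":0.6,"dx":1,"dy":95,"dz":-2,"yaw":0},{"hand":0.6,"dx":1,"dy":97,"dz":-2,"yaw":0}]'
python3 -m crank '[{"hand":0.6,"dx":0,"dy":2,"dz":0,"yaw":0},{"hand":0.6,"dx":0,"dy":3,"dz":0,"yaw":0}]'
python3 -m crank '[{"hand":0.6,"dx":0,"dy":1,"dz":0,"yaw":0}]'
```

```text
clock: 23.62
position: [0.4823, -0.289, 0.0206]
tool_rot: [-1.572, 0.0, 1.381]
force: [0.2, 0.2, -3.4]
grip_width: 0.0471
clock: 23.78
position: [0.482, -0.2896, 0.0177]
tool_rot: [-1.572, 0.0, 1.38]
force: [0.0, -0.7, -4.1]
grip_width: 0.0467
clock: 23.87
position: [0.4819, -0.2896, 0.0165]
tool_rot: [-1.572, 0.0, 1.38]
force: [0.4, -0.1, -3.7]
grip_width: 0.0466
```

```bash
python3 -m crank '[{"hand":0.6,"dx":0,"dy":1,"dz":0,"yaw":0},{"hand":0.6,"dx":0,"dy":2,"dz":0,"yaw":0}]'
python3 -m crank '[{"hand":0.6,"dx":0,"dy":1,"dz":0,"yaw":0}]'
python3 -m crank '[{"hand":0.6,"dx":0,"dy":1,"dz":0,"yaw":0}]'
```

```text
clock: 24.03
position: [0.4817, -0.2896, 0.0142]
tool_rot: [-1.571, 0.0, 1.38]
force: [1.0, 0.6, -3.4]
grip_width: 0.0471
clock: 24.12
position: [0.4815, -0.2896, 0.0133]
tool_rot: [-1.571, 0.0, 1.38]
force: [-8.9, 1.9, 31.5]
grip_width: 0.0469
clock: 24.2
position: [0.4815, -0.2896, 0.0132]
tool_rot: [-1.571, 0.001, 1.38]
force: [-16.7, 3.9, 49.6]
grip_width: 0.047
```

The nut is on the tray floor. Opening, retreating and looking.

```bash
python3 -m crank '[{"hand":0.6,"dx":0,"dy":-1.8,"dz":0,"yaw":0},{"hand":0,"dx":0,"dy":-1.5,"dz":0,"yaw":0},{"hand":0,"dx":0,"dy":-1.5,"dz":0,"yaw":0},{"hand":0,"dx":0,"dy":-1.5,"dz":0,"yaw":0},{"hand":0,"dx":0,"dy":-1.5,"dz":0,"yaw":0},{"hand":0,"dx":0,"dy":-30,"dz":0,"yaw":0},{"hand":0,"dx":0,"dy":-70,"dz":0,"yaw":0},{"hand":0,"dx":0,"dy":-110,"dz":0,"yaw":0},{"hand":0,"dx":0,"dy":-140,"dz":0,"yaw":0},{"hand":0,"dx":0,"dy":-140,"dz":0,"yaw":0}]'
python3 -c "
from h import *
to(.4815,-.2898,.15,79)
im=bot.grab_frame('scene')[:,:,::-1];cv2.imwrite('pics/s7.png',im)
crop('scene','pics/g1.png',200,125,360,315,3.1,im)
im=bot.grab_frame('top')[:,:,::-1];cv2.imwrite('pics/t7.png',im)
crop('top','pics/g2.png',270,165,360,255,6.6,im)"
```

```text
clock: 25.03
position: [0.4838, -0.29, 0.1574]
tool_rot: [-1.577, 0.002, 1.38]
force: [0.3, -1.0, 0.3]
grip_width: 0.0853
dx -0.2 dy 7.4 dz 2.4 yaw 0.0011 jaw 79.1 t 25.03 q7 1.29 F [ 0.3401 -1.0124  0.2602] M [-0.0625 -0.0641  0.0004] w 0.0853 p [ 0.4838 -0.29    0.1574] ydown -0.9999765526025834
```

View pics/g1.png

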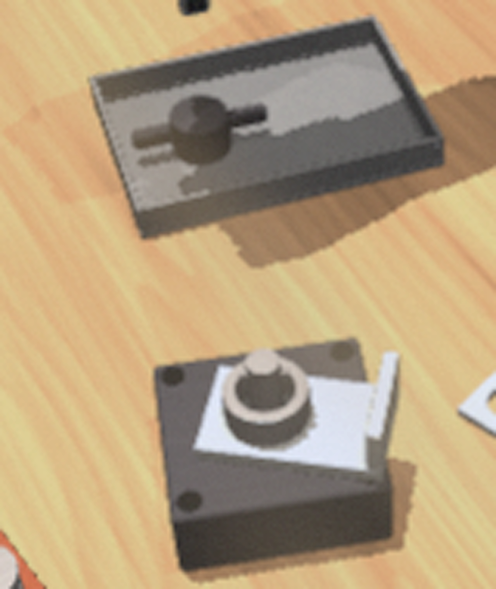

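View pics/g2.png

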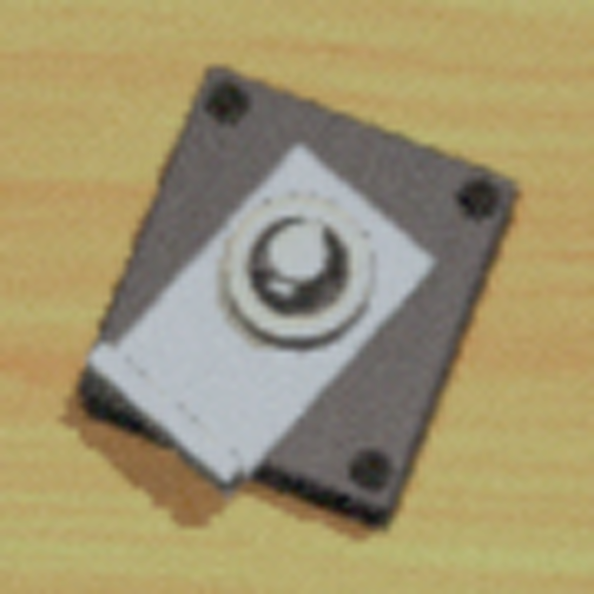

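The nut stands in the tray at g1 (200,128) and the ring is still on the stud. Its bore centre is about (299,265) in the top crop and its top ellipse about (267,397) in the scene crop.

Run:
```python
from h import *
t=lambda p:(p[0]/6.6+270-.42,p[1]/6.6+165-.42)
s=lambda p:(p[0]/3.1+200-.35,p[1]/3.1+125-.35)
print("ring",ray("top",[t((299,265))],.096),ray("scene",[s((267,397))],.096))
print("stud",ray("top",[t((300,249))],.122),ray("scene",[s((264,362))],.122))
x,y=np.mean([ray("top",[t((299,265))],.096),ray("scene",[s((267,397))],.096)],0)[0,:2]
print(x,y); to(x,y,.2,51)
```

```text
ring [[0.5877 0.0315 0.096 ]] [[0.589  0.0416 0.096 ]]
stud [[0.5885 0.0311 0.122 ]] [[0.5861 0.0356 0.122 ]]
0.5883354499167668 0.03654164349894245
dx 340.7 dy -47.4 dz -42.5 yaw 0.4893 jaw 79.0 t 25.13 q7 1.29 F [-0.8161  0.3804  0.1651] M [0.0329 0.0385 0.0051] w 0.0854 p [ 0.4819 -0.2899  0.1529] ydown -0.999998101835329
```

```bash
python3 -m crank '[{"hand":0,"dx":0,"dy":-35,"dz":0,"yaw":0.1},{"hand":0,"dx":35,"dy":-47,"dz":-5,"yaw":0.2},{"hand":0,"dx":75,"dy":-47,"dz":-10,"yaw":0.3},{"hand":0,"dx":115,"dy":-47,"dz":-15,"yaw":0.4},{"hand":0,"dx":155,"dy":-47,"dz":-20,"yaw":0.49},{"hand":0,"dx":195,"dy":-47,"dz":-25,"yaw":0.49},{"hand":0,"dx":235,"dy":-47,"dz":-30,"yaw":0.49},{"hand":0,"dx":275,"dy":-47,"dz":-35,"yaw":0.49},{"hand":0,"dx":310,"dy":-47,"dz":-40,"yaw":0.49},{"hand":0,"dx":332,"dy":-47,"dz":-42,"yaw":0.49},{"hand":0,"dx":340,"dy":-47,"dz":-42,"yaw":0.49},{"hand":0,"dx":340,"dy":-47,"dz":-42,"yaw":0.49}]'
python3 -c "
from h import *
to(.588,.036,.078,51)"
```

```text
clock: 26.13
position: [0.5869, 0.0387, 0.1978]
tool_rot: [-1.569, 0.0, 0.893]
force: [0.5, -1.4, 0.5]
grip_width: 0.0851
dx -1.4 dy 119.8 dz -2.8 yaw 0.0031 jaw 51.2 t 26.13 q7 0.31 F [ 0.4869 -1.3629  0.5179] M [-0.0458  0.0018  0.0038] w 0.0851 p [0.5869 0.0387 0.1978] ydown -0.999998288358698
```

```bash
python3 -m crank '[{"hand":0,"dx":0,"dy":30,"dz":-1,"yaw":0},{"hand":0,"dx":0,"dy":65,"dz":-1,"yaw":0},{"hand":0,"dx":0,"dy":95,"dz":-1,"yaw":0},{"hand":0,"dx":0,"dy":112,"dz":-1,"yaw":0},{"hand":0,"dx":0,"dy":119,"dz":-1,"yaw":0},{"hand":0,"dx":0,"dy":121,"dz":-1,"yaw":0},{"hand":0,"dx":0,"dy":121,"dz":-1,"yaw":0}]'
python3 -c "
from h import *
to(.588,.036,.076,51)
im=bot.grab_frame('scene')[:,:,::-1]
crop('scene','pics/g3.png',210,170,370,290,5,im)"
```

```text
clock: 26.72
position: [0.5881, 0.035, 0.0781]
tool_rot: [-1.571, 0.0, 0.889]
force: [-0.4, 0.2, 0.7]
grip_width: 0.0852
dx 0.7 dy 2.1 dz 0.7 yaw -0.0011 jaw 50.9 t 26.72 q7 0.20 F [-0.4442  0.1924  0.7008] M [-0.0123  0.0122  0.0444] w 0.0852 p [0.5881 0.035  0.0781] ydown -0.9999999513889943
```

View pics/g3.png

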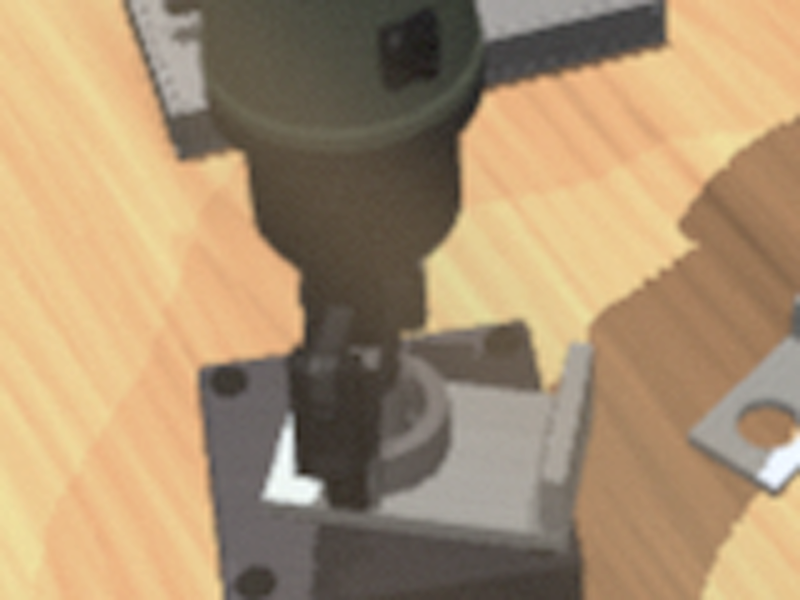

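The fingers straddle the ring, with the near finger at (340,480). Closing.

```bash
python3 -m crank '[{"hand":0.5,"dx":0,"dy":1,"dz":0,"yaw":0},{"hand":0.5,"dx":0,"dy":1,"dz":0,"yaw":0},{"hand":0.5,"dx":0,"dy":1,"dz":0,"yaw":0},{"hand":0.5,"dx":0,"dy":1,"dz":0,"yaw":0},{"hand":0.5,"dx":0,"dy":1,"dz":0,"yaw":0},{"hand":0.5,"dx":0,"dy":1,"dz":0,"yaw":0}]' 40
python3 -c "
from h import *
to(.588,.036,.076,51)"
python3 -m crank '[{"hand":0.6,"dx":0,"dy":-2,"dz":0,"yaw":0},{"hand":0.6,"dx":0,"dy":-5,"dz":0,"yaw":0},{"hand":0.6,"dx":0,"dy":-8,"dz":0,"yaw":0}]' 50
python3 -c "
from h import *
to(.588,.036,.076,51)
im=bot.grab_frame('scene')[:,:,::-1]
crop('scene','pics/g4.png',210,170,370,290,5,im)"
```

```text
clock: 27.27
position: [0.5884, 0.0356, 0.078]
tool_rot: [-1.572, -0.0, 0.89]
force: [-2.6, -2.6, 9.9]
grip_width: 0.0539
dx 0.1 dy 2.0 dz 0.6 yaw -0.0003 jaw 51.0 t 27.27 q7 0.20 F [-2.5512 -2.636   9.9344] M [-0.498   0.7105  0.1084] w 0.0539 p [0.5884 0.0356 0.078 ] ydown -0.9999992894487277
clock: 27.52
position: [0.5881, 0.0359, 0.0854]
tool_rot: [-1.571, -0.0, 0.89]
force: [0.2, 0.1, -1.3]
grip_width: 0.0532
dx 0.0 dy 9.4 dz 0.2 yaw -0.0001 jaw 51.0 t 27.52 q7 0.21 F [ 0.1971  0.0802 -1.2723] M [ 0.0082  0.0065 -0.035 ] w 0.0532 p [0.5881 0.0359 0.0854] ydown -0.9999999965465898
```

View pics/g4.png

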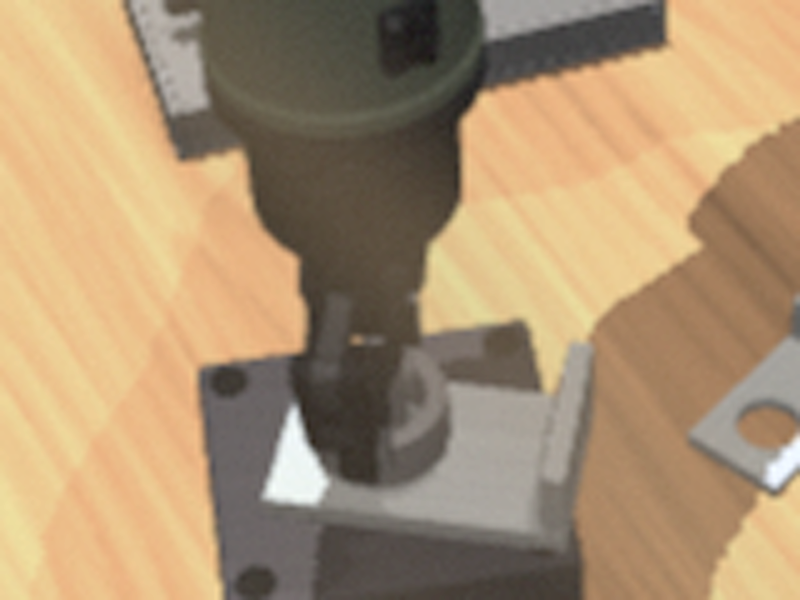

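The width reads 53.2 mm against 56 mm, and the ring hardly rose. The fingers look off the ring's middle line, so I'll check that.

Run:
```python
from h import *
f=lambda p:(p-[210,170]+.4)*5
for P in [(.588,.036,.083),(.588,.036,.096),(.588,.034,.096),(.588,.034,.07),(.588,.034,.122)]:print(P,f(proj("scene",[P])[0]))
a=np.radians(51)
for r in(-.027,.027):print(f(proj("scene",[(.588+r*np.cos(a),.036+r*np.sin(a),.085)])[0]))
print(ray("scene",[(384/5+210-.4,412/5+170-.4)],.096))
```

```text
(0.588, 0.036, 0.083) [378.4671 426.2119]
(0.588, 0.036, 0.096) [376.3989 405.1268]
(0.588, 0.034, 0.096) [374.0196 401.7476]
(0.588, 0.034, 0.07) [378.1566 443.5344]
(0.588, 0.034, 0.122) [369.7138 358.3104]
[391.3696 371.3432]
[364.4501 476.508 ]
[[0.5871 0.0406 0.096 ]]
```

```bash
python3 -m crank '[{"hand":0.6,"dx":0,"dy":-5,"dz":0,"yaw":0},{"hand":0.6,"dx":0,"dy":-10,"dz":0,"yaw":0},{"hand":0.6,"dx":0,"dy":-15,"dz":0,"yaw":0},{"hand":0.6,"dx":0,"dy":-15,"dz":0,"yaw":0}]' 60
python3 -c "
from h import *
to(.588,.036,.076,51)
im=bot.grab_frame('scene')[:,:,::-1]
crop('scene','pics/g5.png',210,170,370,290,5,im)"
```

```text
clock: 27.9
position: [0.5886, 0.036, 0.1012]
tool_rot: [-1.572, -0.001, 0.89]
force: [-0.3, -0.6, -2.4]
grip_width: 0.0532
dx -0.4 dy 25.2 dz 0.5 yaw -0.0002 jaw 51.0 t 27.90 q7 0.22 F [-0.2828 -0.5614 -2.4454] M [ 0.0149 -0.0174  0.0065] w 0.0532 p [0.5886 0.036  0.1012] ydown -0.9999990671068738
```

View pics/g5.png

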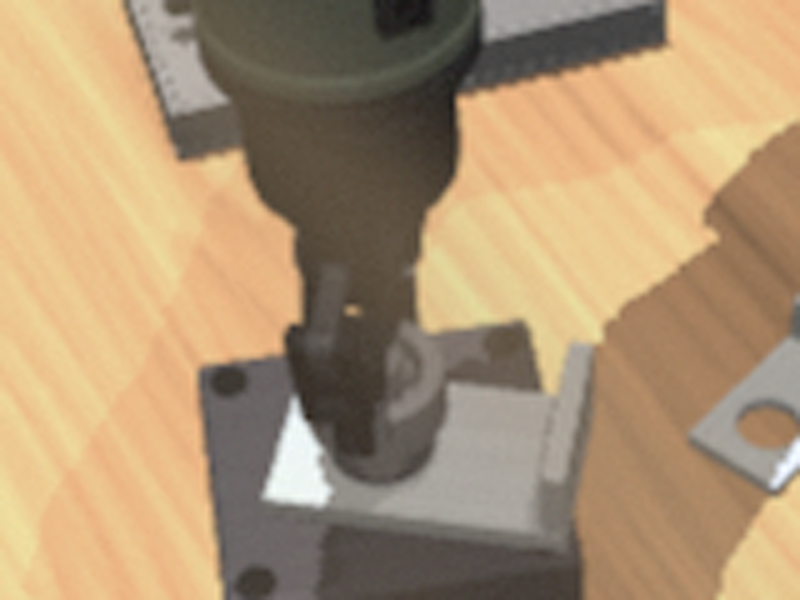

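The ring is rising, its top rim now near (410,370), at its own weight of 2.4 N. Lifting clear.

```bash
python3 -m crank '[{"hand":0.6,"dx":0,"dy":-12,"dz":0,"yaw":0},{"hand":0.6,"dx":0,"dy":-25,"dz":0,"yaw":0},{"hand":0.6,"dx":0,"dy":-40,"dz":0,"yaw":0},{"hand":0.6,"dx":0,"dy":-60,"dz":0,"yaw":0},{"hand":0.6,"dx":0,"dy":-80,"dz":0,"yaw":0},{"hand":0.6,"dx":0,"dy":-80,"dz":0,"yaw":0}]' 60
python3 -c "
from h import *
to(.3686,-.2672,.12,79)
im=bot.grab_frame('scene')[:,:,::-1]
crop('scene','pics/g6.png',210,130,410,280,4,im)"
```

```text
clock: 28.45
position: [0.5896, 0.0365, 0.1847]
tool_rot: [-1.574, -0.004, 0.89]
force: [0.2, 0.8, -1.8]
grip_width: 0.0529
dx -375.4 dy 63.4 dz -19.1 yaw -0.4888 jaw 51.0 t 28.45 q7 0.30 F [ 0.2166  0.8393 -1.8372] M [-0.0323 -0.0746 -0.0335] w 0.0529 p [0.5896 0.0365 0.1847] ydown -0.9999866773174422
```

View pics/g6.png

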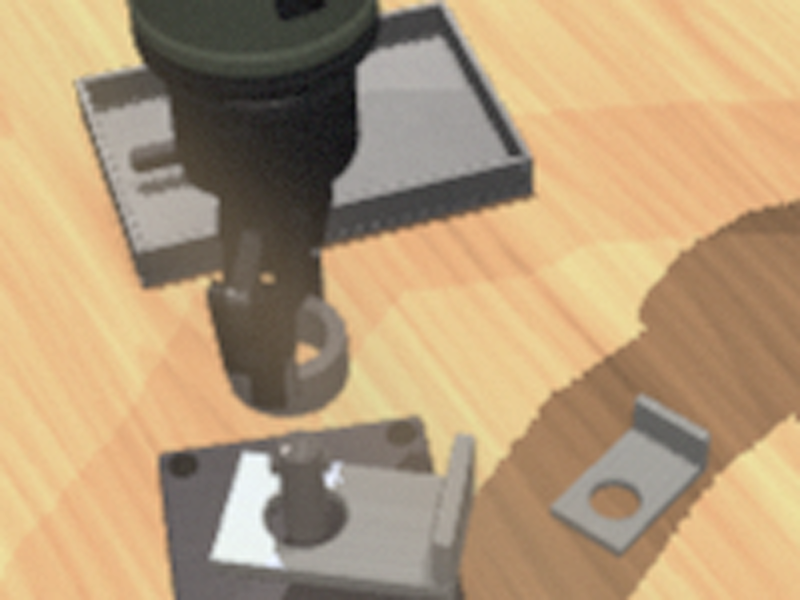

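The ring is clear and held, sitting a few mm towards the tool's +z. The bracket stays put on the stud. Carrying the ring to the near end of the tray.

```bash
python3 -m crank '[{"hand":0.6,"dx":-20,"dy":0,"dz":-1,"yaw":-0.06},{"hand":0.6,"dx":-55,"dy":0,"dz":-3,"yaw":-0.16},{"hand":0.6,"dx":-95,"dy":0,"dz":-6,"yaw":-0.26},{"hand":0.6,"dx":-135,"dy":0,"dz":-9,"yaw":-0.36},{"hand":0.6,"dx":-175,"dy":0,"dz":-12,"yaw":-0.46},{"hand":0.6,"dx":-215,"dy":0,"dz":-14,"yaw":-0.49},{"hand":0.6,"dx":-255,"dy":0,"dz":-16,"yaw":-0.49},{"hand":0.6,"dx":-295,"dy":20,"dz":-20,"yaw":-0.49},{"hand":0.6,"dx":-330,"dy":40,"dz":-23,"yaw":-0.49},{"hand":0.6,"dx":-355,"dy":55,"dz":-25,"yaw":-0.49},{"hand":0.6,"dx":-370,"dy":63,"dz":-26,"yaw":-0.49},{"hand":0.6,"dx":-370,"dy":63,"dz":-26,"yaw":-0.49}]'
python3 -c "
from h import *
to(.3765,-.2688,.013,79)
im=bot.grab_frame('scene')[:,:,::-1]
crop('scene','pics/g7.png',200,70,400,220,4,im)"
```

```text
clock: 29.5
position: [0.3726, -0.27, 0.1154]
tool_rot: [-1.567, -0.0, 1.376]
force: [-0.0, 0.5, -2.0]
grip_width: 0.0524
dx 1.9 dy 102.4 dz -3.9 yaw -0.0028 jaw 78.8 t 29.50 q7 1.26 F [-0.0028  0.539  -2.0041] M [-0.004  -0.0249 -0.0267] w 0.0524 p [ 0.3726 -0.27    0.1154] ydown -0.9999944479469774
```

View pics/g7.png

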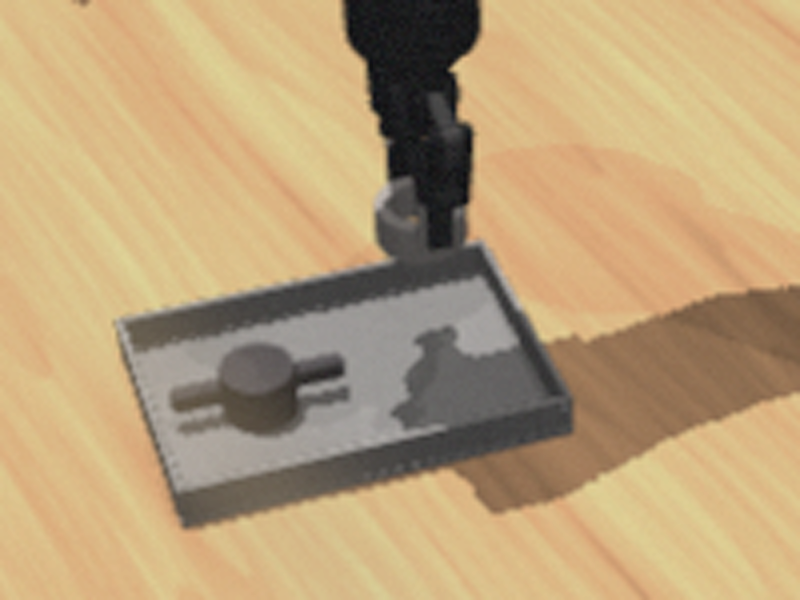

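The ring hangs slightly towards the nut and the width is creeping (52.4 mm). I'll lower it without delay and with less grip force.

```bash
python3 -m crank '[{"hand":0.6,"dx":1,"dy":20,"dz":3,"yaw":0},{"hand":0.6,"dx":1,"dy":45,"dz":3,"yaw":0},{"hand":0.6,"dx":1,"dy":68,"dz":3,"yaw":0},{"hand":0.6,"dx":1,"dy":84,"dz":3,"yaw":0},{"hand":0.6,"dx":1,"dy":91,"dz":3,"yaw":0},{"hand":0.6,"dx":1,"dy":94,"dz":3,"yaw":0},{"hand":0.6,"dx":1,"dy":96,"dz":3,"yaw":0}]' 40
python3 -m crank '[{"hand":0.6,"dx":0,"dy":1,"dz":0,"yaw":0},{"hand":0.6,"dx":0,"dy":2,"dz":0,"yaw":0}]'
python3 -m crank '[{"hand":0.6,"dx":0,"dy":1,"dz":0,"yaw":0},{"hand":0.6,"dx":0,"dy":2,"dz":0,"yaw":0}]'
```

```text
clock: 30.13
position: [0.3736, -0.2659, 0.0215]
tool_rot: [-1.572, -0.0, 1.381]
force: [-0.4, -0.9, -1.4]
grip_width: 0.0526
clock: 30.3
position: [0.3732, -0.2667, 0.0197]
tool_rot: [-1.572, 0.001, 1.38]
force: [-0.5, 0.3, -1.8]
grip_width: 0.0527
clock: 30.47
position: [0.3728, -0.2668, 0.0174]
tool_rot: [-1.572, 0.0, 1.38]
force: [-0.5, 0.7, -1.6]
grip_width: 0.0532
```

```bash
python3 -m crank '[{"hand":0.6,"dx":0,"dy":1,"dz":0,"yaw":0},{"hand":0.6,"dx":0,"dy":2,"dz":0,"yaw":0}]'
python3 -m crank '[{"hand":0.6,"dx":0,"dy":1,"dz":0,"yaw":0}]'
python3 -m crank '[{"hand":0.6,"dx":0,"dy":1,"dz":0,"yaw":0}]'
```

```text
clock: 30.63
position: [0.3727, -0.2666, 0.0151]
tool_rot: [-1.571, 0.0, 1.38]
force: [-0.6, 0.1, -2.4]
grip_width: 0.0529
clock: 30.72
position: [0.3726, -0.2665, 0.014]
tool_rot: [-1.571, 0.0, 1.38]
force: [-0.0, -0.1, -2.1]
grip_width: 0.0532
clock: 30.8
position: [0.3726, -0.2665, 0.013]
tool_rot: [-1.571, 0.0, 1.38]
force: [-8.5, 3.3, 43.9]
grip_width: 0.053
```

Touchdown. Releasing gently, retreating and checking.

```bash
python3 -m crank '[{"hand":0.6,"dx":0,"dy":-1,"dz":0,"yaw":0},{"hand":0,"dx":0,"dy":-1,"dz":0,"yaw":0},{"hand":0,"dx":0,"dy":-1,"dz":0,"yaw":0},{"hand":0,"dx":0,"dy":-1,"dz":0,"yaw":0},{"hand":0,"dx":0,"dy":-1,"dz":0,"yaw":0},{"hand":0,"dx":0,"dy":-30,"dz":0,"yaw":0},{"hand":0,"dx":0,"dy":-70,"dz":0,"yaw":0},{"hand":0,"dx":0,"dy":-110,"dz":0,"yaw":0},{"hand":0,"dx":0,"dy":-150,"dz":0,"yaw":0},{"hand":0,"dx":0,"dy":-180,"dz":0,"yaw":0},{"hand":0,"dx":0,"dy":-180,"dz":0,"yaw":0}]' 40
python3 -c "
from h import *
im=bot.grab_frame('scene')[:,:,::-1];cv2.imwrite('pics/s9.png',im)
crop('scene','pics/h1.png',200,110,380,310,3,im)
im=bot.grab_frame('top')[:,:,::-1];cv2.imwrite('pics/t9.png',im)
crop('top','pics/h2.png',270,165,360,255,6.6,im)
to(.5278,.0816,.2,-39.5)"
```

```text
clock: 31.72
position: [0.3745, -0.2674, 0.1979]
tool_rot: [-1.576, 0.003, 1.38]
force: [0.4, 0.4, 0.4]
grip_width: 0.0857
dx 371.9 dy -6.7 dz -85.8 yaw -1.0731 jaw 79.0 t 31.82 q7 1.39 F [ 0.4491  0.337  -0.6786] M [ 0.0098  0.0221 -0.0101] w 0.0853 p [ 0.3727 -0.2671  0.1938] ydown -0.9999975776616168
```

View pics/h1.png

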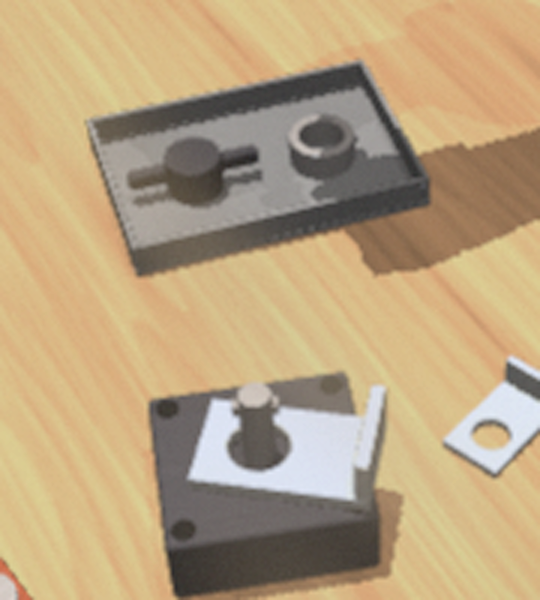

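View pics/h2.png

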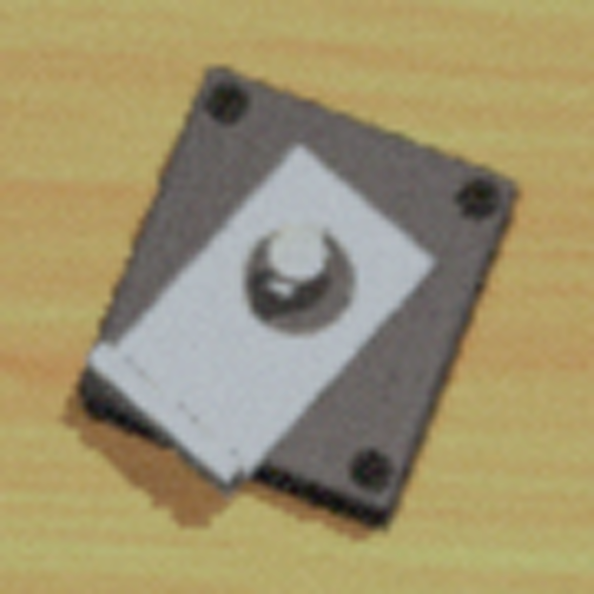

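Nut and spacer both sit in the tray, at h1 (193,168) and (322,145). The bracket lies on the block with its hole around the stud. Next I'll measure the hole against the stud, and the web.

Run:
```python
from h import *
t=lambda p:(p[0]/6.6+270-.42,p[1]/6.6+165-.42)
s=lambda p:(p[0]/3+200-.35,p[1]/3+110-.35)
print("hole",ray("top",[t((299,280))],.07),ray("scene",[s((259,446))],.07))
print("stud",ray("top",[t((299,251))],.122),ray("scene",[s((254,393))],.122))
for nm,f,w in(("top",t,[(92,356),(232,482)]),("scene",s,[(380,389),(361,466)])):
    a=ray(nm,[f(p) for p in w],.105);d=a[0]-a[1];print(nm,a[:,:2],a.mean(0),np.degrees(np.arctan2(d[1],d[0])))
a=ray("top",[t(p) for p in [(300,145),(436,263)]],.07);d=a[0]-a[1];print("end",a[:,:2],np.degrees(np.arctan2(d[1],d[0])))
a=ray("top",[t(p) for p in [(300,145),(122,338)]],.07);d=a[0]-a[1];print("side",a[:,:2],np.degrees(np.arctan2(d[1],d[0])))
a=ray("top",[t(p) for p in [(436,263),(264,453)]],.07);d=a[0]-a[1];print("side",a[:,:2],np.degrees(np.arctan2(d[1],d[0])))
```

```text
hole [[0.5871 0.0316 0.07  ]] [[0.5867 0.0348 0.07  ]]
stud [[0.5877 0.0314 0.122 ]] [[0.586  0.0334 0.122 ]]
top [[0.5493 0.1072]
 [0.5036 0.0538]] [0.5265 0.0805 0.105 ] 49.449378079272655
scene [[0.5076 0.0591]
 [0.5506 0.108 ]] [0.5291 0.0836 0.105 ] -131.31731927132319
end [[ 0.6398  0.0327]
 [ 0.5953 -0.0205]] 50.03227859391336
side [[0.6398 0.0327]
 [0.5628 0.0982]] -40.34354248072877
side [[ 0.5953 -0.0205]
 [ 0.5201  0.0428]] -40.11736648312005
```

```bash
python3 -c "
from h import *
to(.529,.0818,.2,-40)"
python3 -m crank '[{"hand":0,"dx":30,"dy":-5,"dz":-8,"yaw":-0.12},{"hand":0,"dx":70,"dy":-5,"dz":-17,"yaw":-0.24},{"hand":0,"dx":110,"dy":-5,"dz":-26,"yaw":-0.36},{"hand":0,"dx":150,"dy":-5,"dz":-35,"yaw":-0.48},{"hand":0,"dx":190,"dy":-5,"dz":-44,"yaw":-0.6},{"hand":0,"dx":230,"dy":-5,"dz":-53,"yaw":-0.72},{"hand":0.4,"dx":268,"dy":-5,"dz":-62,"yaw":-0.84},{"hand":0.4,"dx":305,"dy":-5,"dz":-71,"yaw":-0.96},{"hand":0.4,"dx":340,"dy":-5,"dz":-80,"yaw":-1.06},{"hand":0.4,"dx":362,"dy":-5,"dz":-86,"yaw":-1.06},{"hand":0.4,"dx":372,"dy":-5,"dz":-87,"yaw":-1.06},{"hand":0.4,"dx":372,"dy":-5,"dz":-87,"yaw":-1.06}]'
python3 -c "
from h import *
to(.529,.0818,.2,-40)
im=bot.grab_frame('scene')[:,:,::-1]
crop('scene','pics/i1.png',210,140,390,290,4.4,im)"
```

```text
dx 372.3 dy -6.7 dz -86.9 yaw -1.0644 jaw 79.0 t 31.82 q7 1.39 F [ 0.4491  0.337  -0.6786] M [ 0.0098  0.0221 -0.0101] w 0.0853 p [ 0.3727 -0.2671  0.1938] ydown -0.9999975776616168
clock: 32.82
position: [0.5282, 0.0849, 0.1968]
tool_rot: [-1.571, -0.002, 2.443]
force: [0.5, -0.7, -0.6]
grip_width: 0.0515
dx -2.6 dy -3.2 dz 1.9 yaw -0.0004 jaw 140.0 t 32.82 q7 1.55 F [ 0.5056 -0.7375 -0.5596] M [0.0276 0.0239 0.0046] w 0.0515 p [0.5282 0.0849 0.1968] ydown -0.9999975388210642
```

View pics/i1.png

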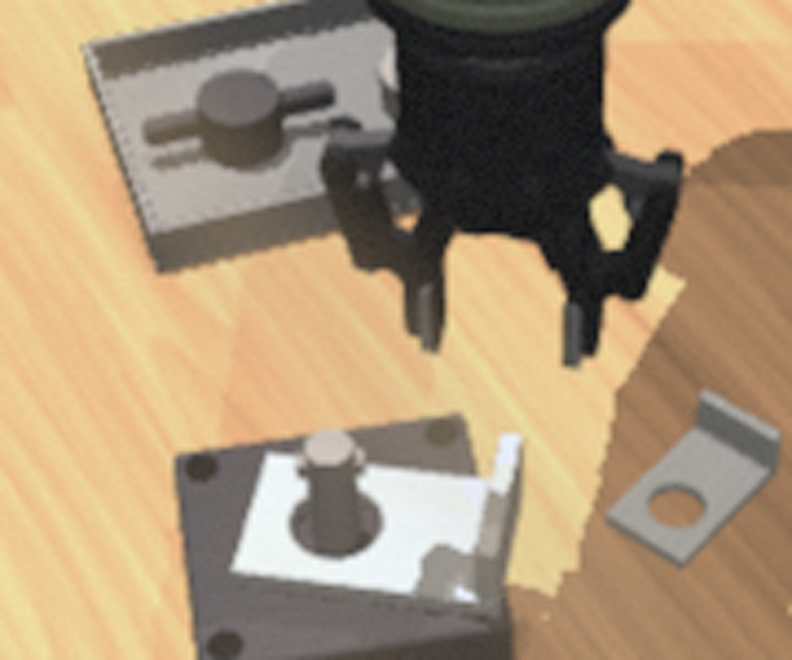

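The fingers straddle the web's line, tips at (430,345) and (573,360), with the web top at (505,440). Descending.

```bash
python3 -m crank '[{"hand":0.4,"dx":0,"dy":30,"dz":1,"yaw":0},{"hand":0.4,"dx":0,"dy":65,"dz":1,"yaw":0},{"hand":0.4,"dx":0,"dy":92,"dz":1,"yaw":0},{"hand":0.4,"dx":0,"dy":106,"dz":1,"yaw":0},{"hand":0.4,"dx":0,"dy":113,"dz":1,"yaw":0},{"hand":0.4,"dx":0,"dy":117,"dz":1,"yaw":0},{"hand":0.4,"dx":0,"dy":117,"dz":1,"yaw":0}]'
python3 -c "
from h import *
to(.529,.0818,.08,-40)
im=bot.grab_frame('scene')[:,:,::-1]
crop('scene','pics/i2.png',210,140,390,290,4.4,im)"
```

```text
clock: 33.45
position: [0.5281, 0.0812, 0.0813]
tool_rot: [-1.571, 0.0, 2.439]
force: [-0.3, -0.2, 0.1]
grip_width: 0.0509
dx -0.3 dy 1.3 dz -1.0 yaw -0.0041 jaw 139.8 t 33.45 q7 1.41 F [-0.3487 -0.2124  0.0703] M [0.0733 0.017  0.0116] w 0.0509 p [0.5281 0.0812 0.0813] ydown -0.9999999862221067
```

View pics/i2.png

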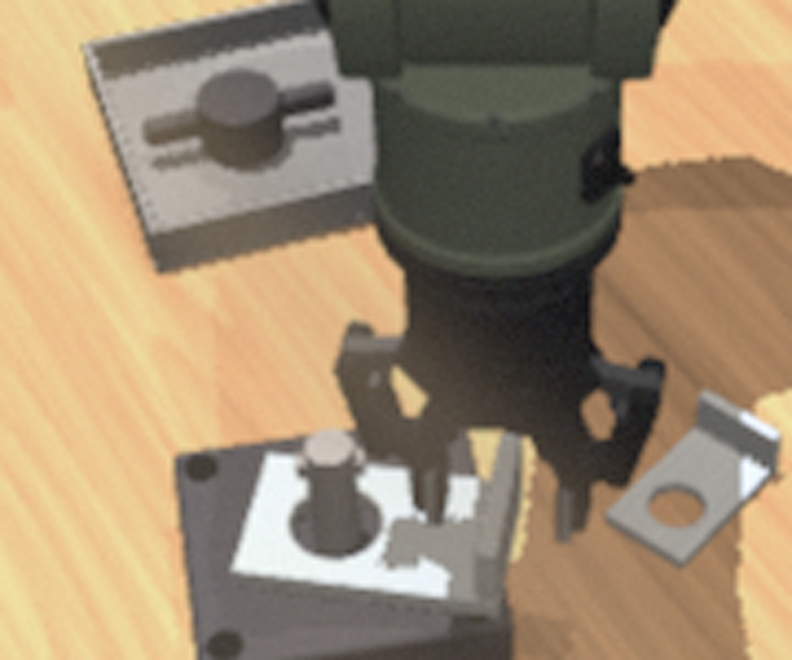

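The web lies midway between the fingers and the stud is clear of the linkage. Closing on the web.

```bash
python3 -m crank '[{"hand":1,"dx":0,"dy":0,"dz":0,"yaw":0},{"hand":1,"dx":0,"dy":0,"dz":0,"yaw":0},{"hand":1,"dx":0,"dy":0,"dz":0,"yaw":0},{"hand":1,"dx":0,"dy":0,"dz":0,"yaw":0},{"hand":1,"dx":0,"dy":0,"dz":0,"yaw":0},{"hand":1,"dx":0,"dy":0,"dz":0,"yaw":0},{"hand":1,"dx":0,"dy":0,"dz":0,"yaw":0},{"hand":1,"dx":0,"dy":0,"dz":0,"yaw":0}]' 80
python3 -c "
from h import *
to(.529,.0818,.08,-40)"
python3 -m crank '[{"hand":1,"dx":0,"dy":-2,"dz":0,"yaw":0},{"hand":1,"dx":0,"dy":-5,"dz":0,"yaw":0},{"hand":1,"dx":0,"dy":-8,"dz":0,"yaw":0}]' 80
python3 -c "
from h import *
to(.529,.0818,.08,-40)
im=bot.grab_frame('scene')[:,:,::-1];cv2.imwrite('pics/s10.png',im)
crop('scene','pics/i3.png',240,200,350,290,7,im)
im=bot.grab_frame('top')[:,:,::-1];cv2.imwrite('pics/t10.png',im)
crop('top','pics/i4.png',270,165,360,255,6.6,im)"
```

```text
clock: 34.17
position: [0.5286, 0.0814, 0.0818]
tool_rot: [-1.571, 0.001, 2.44]
force: [-0.3, -2.1, 9.9]
grip_width: 0.0085
dx -0.0 dy 1.8 dz -0.6 yaw -0.0038 jaw 139.8 t 34.17 q7 1.41 F [-0.2606 -2.1311  9.9255] M [-0.5645  0.0873  0.0588] w 0.0085 p [0.5286 0.0814 0.0818] ydown -0.9999989169238684
clock: 34.42
position: [0.5278, 0.0815, 0.0892]
tool_rot: [-1.571, -0.0, 2.44]
force: [-0.5, -0.0, -1.7]
grip_width: 0.0086
dx -0.7 dy 9.2 dz -1.0 yaw -0.0034 jaw 139.8 t 34.42 q7 1.42 F [-0.4699 -0.0015 -1.6831] M [0.0814 0.064  0.0303] w 0.0086 p [0.5278 0.0815 0.0892] ydown -0.999999955809568
```

View pics/i3.png

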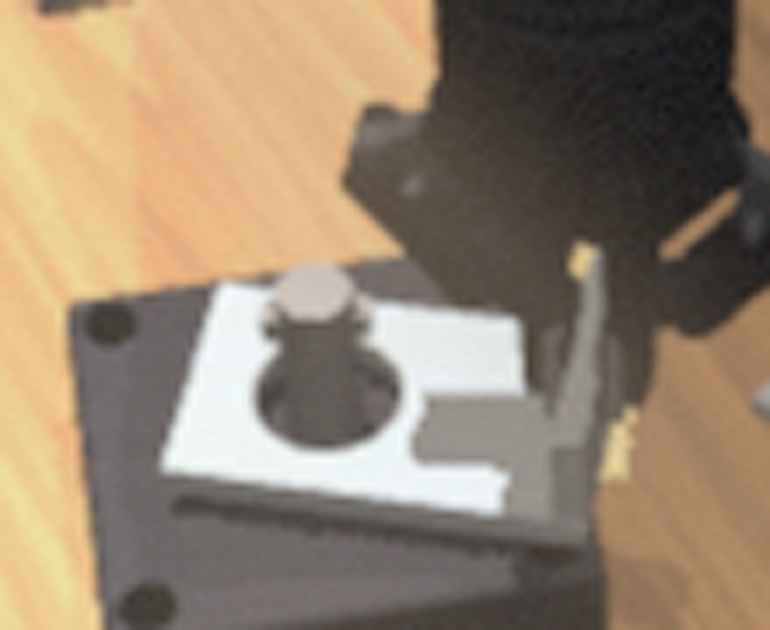

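View pics/i4.png

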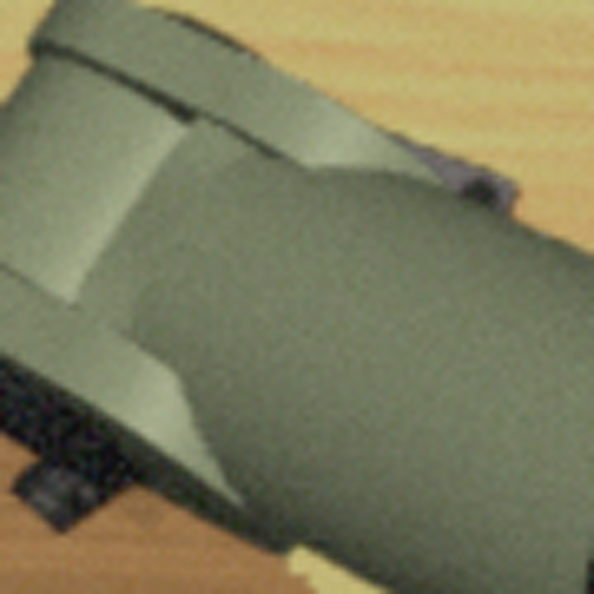

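The bracket is lifted about 7 mm and level. Its hole ellipse is centred at (328,397). I'll check that against the stud axis.

Run:
```python
from h import *
s=lambda p:(p[0]/7+240-.43,p[1]/7+200-.43)
print("hole",ray("scene",[s((328,397))],.0775),"stud",ray("scene",[s((315,292))],.122))
```

```text
hole [[0.586  0.0363 0.0775]] stud [[0.5863 0.0351 0.122 ]]
```

Centred to about 1 mm. I'll lift straight with force checks past the pin.

```bash
python3 -m crank '[{"hand":1,"dx":-0.6,"dy":-6,"dz":0.7,"yaw":0},{"hand":1,"dx":-0.6,"dy":-12,"dz":0.7,"yaw":0},{"hand":1,"dx":-0.6,"dy":-18,"dz":0.7,"yaw":0},{"hand":1,"dx":-0.6,"dy":-22,"dz":0.7,"yaw":0},{"hand":1,"dx":-0.6,"dy":-24,"dz":0.7,"yaw":0}]'
python3 -m crank '[{"hand":1,"dx":0,"dy":-4,"dz":0,"yaw":0},{"hand":1,"dx":0,"dy":-8,"dz":0,"yaw":0}]'
python3 -m crank '[{"hand":1,"dx":0,"dy":-4,"dz":0,"yaw":0},{"hand":1,"dx":0,"dy":-8,"dz":0,"yaw":0}]'
python3 -c "
from h import *
to(.529,.0818,.08,-40)
im=bot.grab_frame('scene')[:,:,::-1];
crop('scene','pics/i5.png',240,180,350,270,7,im)"
```

```text
clock: 34.93
position: [0.5282, 0.0806, 0.1138]
tool_rot: [-1.571, 0.001, 2.44]
force: [0.3, -0.4, -1.4]
grip_width: 0.0084
clock: 35.1
position: [0.5279, 0.0806, 0.1213]
tool_rot: [-1.571, -0.0, 2.44]
force: [0.6, -0.0, -2.3]
grip_width: 0.0083
clock: 35.27
position: [0.5279, 0.0806, 0.1294]
tool_rot: [-1.571, -0.0, 2.44]
force: [-0.4, -1.1, -2.9]
grip_width: 0.0083
dx -0.0 dy 49.4 dz -1.6 yaw -0.0034 jaw 139.8 t 35.27 q7 1.47 F [-0.4007 -1.1008 -2.94  ] M [0.0412 0.0643 0.0512] w 0.0083 p [0.5279 0.0806 0.1294] ydown -0.9999999942683571
```

View pics/i5.png

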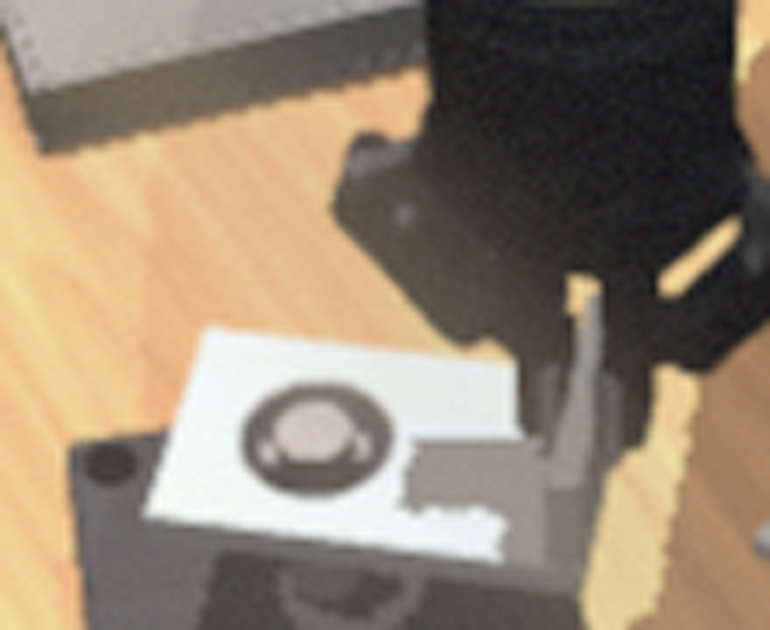

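The pin ends show centred inside the hole, with forces equal to the weight only. Continuing up.

```bash
python3 -m crank '[{"hand":1,"dx":0,"dy":-8,"dz":0,"yaw":0},{"hand":1,"dx":0,"dy":-18,"dz":0,"yaw":0},{"hand":1,"dx":0,"dy":-30,"dz":0,"yaw":0},{"hand":1,"dx":0,"dy":-45,"dz":0,"yaw":0},{"hand":1,"dx":0,"dy":-55,"dz":0,"yaw":0},{"hand":1,"dx":0,"dy":-55,"dz":0,"yaw":0}]'
python3 -c "
from h import *
to(.4147,.3495,.12,-40)
im=bot.grab_frame('scene')[:,:,::-1];
crop('scene','pics/i6.png',220,140,500,350,2.8,im)"
```

```text
clock: 35.82
position: [0.5289, 0.0809, 0.1866]
tool_rot: [-1.573, 0.002, 2.44]
force: [0.1, 0.3, -2.8]
grip_width: 0.0083
dx 260.8 dy 66.3 dz -131.2 yaw -0.0038 jaw 139.8 t 35.82 q7 1.54 F [ 0.0534  0.2763 -2.8151] M [0.062  0.057  0.0247] w 0.0083 p [0.5289 0.0809 0.1866] ydown -0.9999951677559944
```

View pics/i6.png

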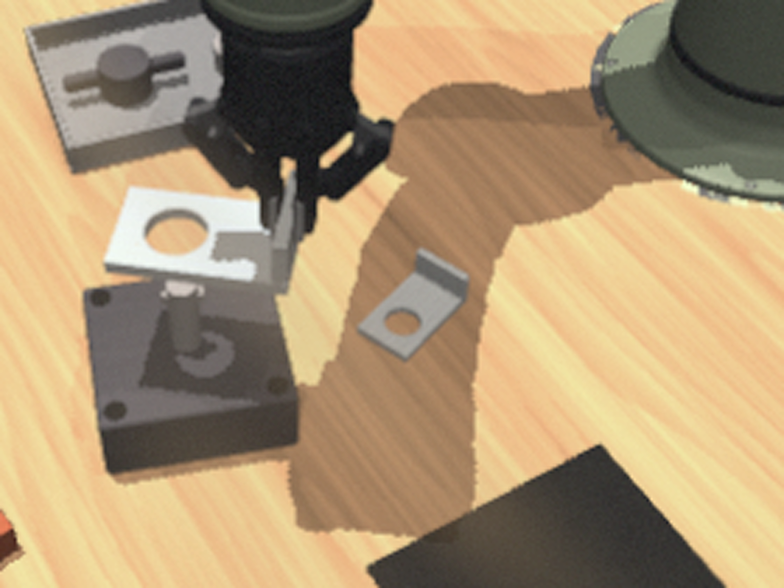

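The bracket is clear of the stud. Moving to the mat.

```bash
python3 -m crank '[{"hand":1,"dx":12,"dy":0,"dz":-6,"yaw":0},{"hand":1,"dx":38,"dy":0,"dz":-19,"yaw":0},{"hand":1,"dx":70,"dy":0,"dz":-35,"yaw":0},{"hand":1,"dx":105,"dy":0,"dz":-53,"yaw":0},{"hand":1,"dx":140,"dy":0,"dz":-70,"yaw":0},{"hand":1,"dx":175,"dy":10,"dz":-88,"yaw":0},{"hand":1,"dx":205,"dy":25,"dz":-103,"yaw":0},{"hand":1,"dx":230,"dy":40,"dz":-116,"yaw":0},{"hand":1,"dx":248,"dy":55,"dz":-125,"yaw":0},{"hand":1,"dx":258,"dy":63,"dz":-130,"yaw":0},{"hand":1,"dx":261,"dy":66,"dz":-131,"yaw":0},{"hand":1,"dx":261,"dy":66,"dz":-131,"yaw":0}]'
python3 -c "
from h import *
to(.4147,.3495,.026,-40)
im=bot.grab_frame('scene')[:,:,::-1];cv2.imwrite('pics/s12.png',im)
crop('scene','pics/i7.png',300,220,520,430,2.8,im)"
```

```text
clock: 36.87
position: [0.4123, 0.3494, 0.1172]
tool_rot: [-1.569, -0.001, 2.442]
force: [-0.2, -0.1, -2.5]
grip_width: 0.0085
dx -1.8 dy 91.2 dz -1.7 yaw -0.0019 jaw 139.9 t 36.87 q7 0.93 F [-0.1994 -0.0658 -2.4759] M [0.0152 0.0783 0.0617] w 0.0085 p [0.4123 0.3494 0.1172] ydown -0.9999989411091754
```

View pics/i7.png

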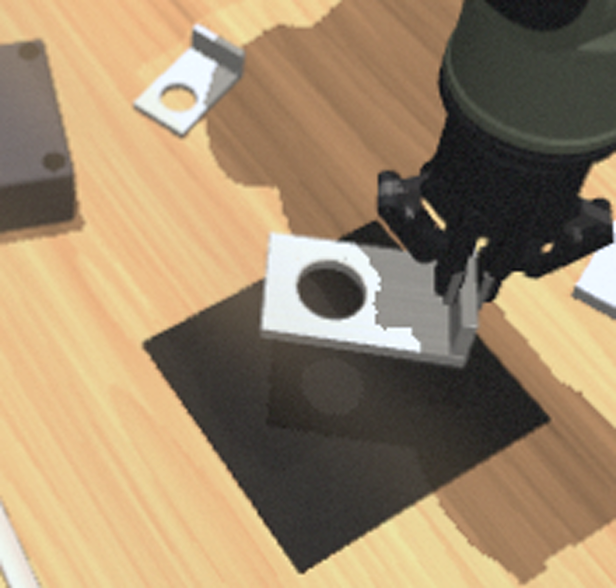

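The bracket is level above the mat, and its shadow falls on the mat's middle. Lowering, with force checks at the end.

```bash
python3 -m crank '[{"hand":1,"dx":-1,"dy":20,"dz":-1,"yaw":0},{"hand":1,"dx":-1,"dy":42,"dz":-1,"yaw":0},{"hand":1,"dx":-1,"dy":62,"dz":-1,"yaw":0},{"hand":1,"dx":-1,"dy":74,"dz":-1,"yaw":0},{"hand":1,"dx":-1,"dy":81,"dz":-1,"yaw":0},{"hand":1,"dx":-1,"dy":84,"dz":-1,"yaw":0},{"hand":1,"dx":-1,"dy":85,"dz":-1,"yaw":0}]'
python3 -m crank '[{"hand":1,"dx":0,"dy":1,"dz":0,"yaw":0},{"hand":1,"dx":0,"dy":2,"dz":0,"yaw":0}]'
python3 -m crank '[{"hand":1,"dx":0,"dy":1,"dz":0,"yaw":0},{"hand":1,"dx":0,"dy":2,"dz":0,"yaw":0}]'
python3 -m crank '[{"hand":1,"dx":0,"dy":1,"dz":0,"yaw":0}]'
```

```text
clock: 37.5
position: [0.415, 0.3491, 0.0333]
tool_rot: [-1.571, 0.0, 2.439]
force: [-0.3, 0.2, -2.4]
grip_width: 0.0085
clock: 37.67
position: [0.415, 0.3494, 0.0317]
tool_rot: [-1.572, 0.0, 2.44]
force: [-0.1, -0.2, -2.3]
grip_width: 0.0082
clock: 37.83
position: [0.4148, 0.3493, 0.0293]
tool_rot: [-1.571, 0.0, 2.44]
force: [-0.0, 0.2, -1.9]
grip_width: 0.0083
clock: 37.92
position: [0.4147, 0.3493, 0.0282]
tool_rot: [-1.571, 0.0, 2.44]
force: [1.1, -0.1, -2.2]
grip_width: 0.0084
```

```bash
python3 -m crank '[{"hand":1,"dx":0,"dy":1,"dz":0,"yaw":0}]'
python3 -m crank '[{"hand":1,"dx":0,"dy":1,"dz":0,"yaw":0}]'
python3 -m crank '[{"hand":1,"dx":0,"dy":0.5,"dz":0,"yaw":0}]'
```

```text
clock: 38.0
position: [0.4147, 0.3493, 0.0271]
tool_rot: [-1.571, 0.0, 2.44]
force: [-0.9, 0.1, -1.9]
grip_width: 0.008
clock: 38.08
position: [0.4146, 0.3493, 0.026]
tool_rot: [-1.571, 0.0, 2.44]
force: [-0.6, -0.5, -0.9]
grip_width: 0.0085
clock: 38.17
position: [0.4147, 0.3494, 0.0258]
tool_rot: [-1.571, 0.0, 2.44]
force: [-0.8, -4.5, 16.8]
grip_width: 0.0083
```

Touchdown. Releasing and retreating.

```bash
python3 -m crank '[{"hand":1,"dx":0,"dy":-0.5,"dz":0,"yaw":0},{"hand":0.4,"dx":0,"dy":-0.5,"dz":0,"yaw":0},{"hand":0.4,"dx":0,"dy":-0.5,"dz":0,"yaw":0},{"hand":0.4,"dx":0,"dy":-0.5,"dz":0,"yaw":0},{"hand":0.4,"dx":0,"dy":-0.5,"dz":0,"yaw":0},{"hand":0.4,"dx":0,"dy":-0.5,"dz":0,"yaw":0},{"hand":0.4,"dx":0,"dy":-25,"dz":0,"yaw":0},{"hand":0.4,"dx":0,"dy":-60,"dz":0,"yaw":0},{"hand":0.4,"dx":0,"dy":-100,"dz":0,"yaw":0},{"hand":0.4,"dx":0,"dy":-140,"dz":0,"yaw":0},{"hand":0.4,"dx":0,"dy":-160,"dz":0,"yaw":0},{"hand":0.4,"dx":0,"dy":-160,"dz":0,"yaw":0}]'
python3 -m crank '[{"hand":0.4,"dx":0,"dy":-30,"dz":0,"yaw":0},{"hand":0.4,"dx":-30,"dy":-50,"dz":30,"yaw":0},{"hand":0.4,"dx":-60,"dy":-50,"dz":60,"yaw":0},{"hand":0.4,"dx":-90,"dy":-50,"dz":90,"yaw":0},{"hand":0.4,"dx":-120,"dy":-50,"dz":120,"yaw":0},{"hand":0.4,"dx":-120,"dy":-50,"dz":120,"yaw":0},{"hand":0.4,"dx":-120,"dy":-50,"dz":120,"yaw":0}]'
python3 -c "
from h import *
im=bot.grab_frame('scene')[:,:,::-1];cv2.imwrite('pics/s13.png',im)
im=bot.grab_frame('top')[:,:,::-1];cv2.imwrite('pics/t13.png',im)
to(.4147,.3495,.026,-40)"
```

```text
clock: 39.17
position: [0.4156, 0.3506, 0.1898]
tool_rot: [-1.576, 0.001, 2.44]
force: [0.3, 0.1, -0.9]
grip_width: 0.0513
clock: 39.75
position: [0.4295, 0.1763, 0.2349]
tool_rot: [-1.569, 0.001, 2.434]
force: [-0.2, -0.2, 0.1]
grip_width: 0.0512
dx 120.4 dy 209.4 dz -120.2 yaw -0.0046 jaw 139.7 t 39.85 q7 1.35 F [ 0.1602 -0.5549  0.2296] M [0.0886 0.0084 0.0055] w 0.0513 p [0.4289 0.1799 0.2354] ydown -0.999999990379758
```

View pics/s13.png

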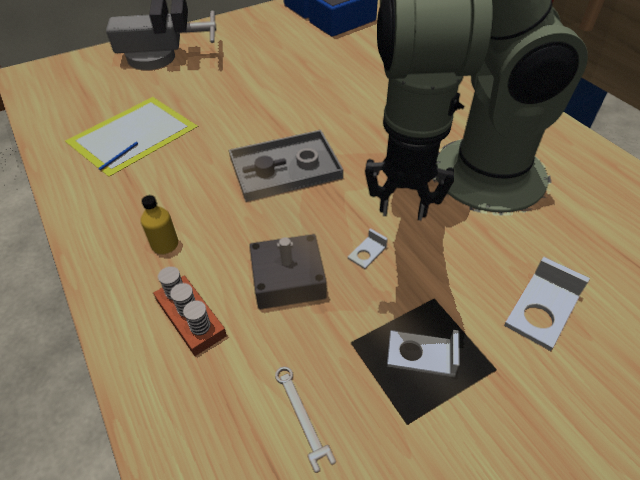

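View pics/t13.png

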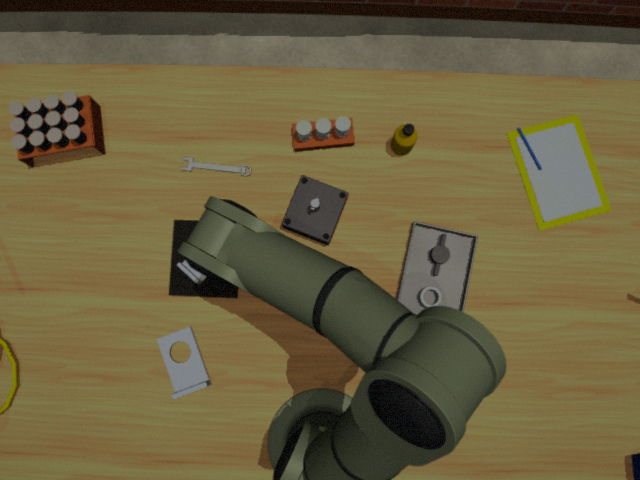

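In the scene view the bracket lies flat on the mat at (422,352), web up, well inside the edges. The nut at (264,167) and spacer at (307,157) stand side by side in the tray. Oil (160,228), springs (190,310) and wrench (303,420) are where they were, and the hand is clear of everything. Handing in.

```bash
python3 -c "
from h import *
print(bot.job_done(), bot.observe()['clock'])"
```

```text
the job is handed in; nothing more can be done
the job is handed in; nothing more can be done
```

The stack is apart and the job is handed in at about 40 s of the 72 s. The nut was handled harder at its stop than you asked, so I can't be sure that part passes.

**Final state in the last pictures:**
- **Tray:** the nut and the spacer stand side by side inside the walls.
- **Mat:** the bracket lies flat on its plate, web up, near the middle. I used the middle-sized one, from the stud.
- **Bystanders:** the oil bottle, spring rack and wrench look unmoved.
- **Arm:** clear of everything, with wrist forces near zero.

**How the parts came off:** All three were lifted straight up at their own weight once free. All were set down by touch.

**What went wrong:**
- **The nut's stop:** I took the first resistance, at roughly 77°, for friction and turned past it. The nut then jammed at up to about 98°, with moments up to 1.6 Nm (about 29 N at an arm tip).
- **Pulling while locked:** I also pulled up with as much as 55 N and pressed down with 60 N before I turned it back. It came off a few degrees before that resistance. The wrist readings stayed under the stated limits, but I could not measure the force between nut and fixture directly.
- **Harder set-downs:** the nut and the spacer each touched the tray floor with a brief push of 44–50 N at the wrist.
- **Spacer grip:** it read 53 mm on the 56 mm ring, so it was held off-centre, but it did not slip out.

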